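# Pack control-unit stands with snug spacers and close the units

## Task

Three opened control units sit on stands with a slot of unknown height underneath: by trying, without force, find for each stand the spacer plate that fits snugly (the thickest that goes in) and slide it in fully home against the stop bar. Only when all three stands are packed, lay every cover that is on the bench flat into the recess of the unit it matches. Put the spacers that fit nowhere into the shallow tray.

Things in the scene. Friction and masses are not known exactly. Their poses are not given: they have to be found in the camera images.
- tray: shallow black tray fixed to the bench, open on top, 160 (its x) x 140 (its y) mm outside, walls 4 mm thick and 16 mm high, floor 4 mm thick; origin at the centre of its underside
- stand_p: fixed dark steel stand carrying a unit on its flat top, 30 mm above the bench: an arm (x -46 to +24, y -30 to +26 mm) on one leg (y +26 to +38 mm). Under the arm is a slot open at front, back and -y side; its floor is the bench. A stop bar 6 mm high crosses it, front face at x = +10 mm. Origin on the bench, x points into the slot, z up
- stand_q: stand like stand_p, same axes and sizes but for the clear height under the arm. The three heights differ and are not told (the names do not tell either): each is 1.5 mm more than one spacer's thickness and 2.5 mm less than the next thicker size (sizes go up by 4 mm); no two stands take the same spacer
- stand_r: stand like stand_p and stand_q. A spacer is home when it lies on the bench along the stand's x with its middle line at y = 0 (6 mm free to the leg) and its end at the stop bar: its middle is then at x = -50 mm and 64 mm of it stick out in front of the arm
- unit_square: open aluminium control-unit housing fixed centrally on any one of the stands, axes parallel to the stand's; 96 (x) x 96 (y) x 22 mm, rim 6 mm wide round a recess 84 x 84 mm, 8 mm deep, green board on its floor. Takes only cover_square. Origin at the centre of its underside, 30 mm above the bench; recess floor 14 mm, rim top 22 mm above the origin
- unit_oblong: open aluminium control-unit housing fixed centrally on any one of the stands, axes parallel to the stand's; 80 (x) x 116 (y) x 22 mm, rim 6 mm wide round a recess 68 x 104 mm, 8 mm deep, green board on its floor. Takes only cover_oblong. Origin at the centre of its underside, 30 mm above the bench; recess floor 14 mm, rim top 22 mm above the origin
- unit_narrow: open aluminium control-unit housing fixed centrally on any one of the stands, axes parallel to the stand's; 64 (x) x 140 (y) x 22 mm, rim 6 mm wide round a recess 52 x 128 mm, 8 mm deep, green board on its floor. Takes only cover_narrow. Origin at the centre of its underside, 30 mm above the bench; recess floor 14 mm, rim top 22 mm above the origin
- cover_square: loose aluminium cover, plate 80 (x) x 80 (y) x 8 mm, 160 g, in mid-top a block of cooling fins 40 (x) x 26 (y) mm, top 30 mm above the origin, to grip across the 26 mm. Lies fins up; origin at the centre of its underside. May be absent (None). Fits the recess of unit_square with 2 mm play all round, either way round, plate on the recess floor
- cover_oblong: loose aluminium cover, plate 64 (x) x 100 (y) x 8 mm, 160 g, in mid-top a block of cooling fins 40 (x) x 26 (y) mm, top 30 mm above the origin, to grip across the 26 mm. Lies fins up; origin at the centre of its underside. May be absent (None). Fits the recess of unit_oblong with 2 mm play all round, either way round, plate on the recess floor
- cover_narrow: loose aluminium cover, plate 48 (x) x 124 (y) x 8 mm, 160 g, in mid-top a block of cooling fins 40 (x) x 26 (y) mm, top 30 mm above the origin, to grip across the 26 mm. Lies fins up; origin at the centre of its underside. May be absent (None). Fits the recess of unit_narrow with 2 mm play all round, either way round, plate on the recess floor
- spacer_10: loose flat off-white plastic spacer plate, 120 (x) x 40 (y) mm, 10 mm thick, about 68 g, lying flat; origin at the centre of its underside; either end may go in first.
- spacer_14: loose flat off-white plastic spacer plate, 120 (x) x 40 (y) mm, 14 mm thick, about 95 g, lying flat; origin at the centre of its underside; either end may go in first.
- spacer_18: loose flat off-white plastic spacer plate, 120 (x) x 40 (y) mm, 18 mm thick, about 122 g, lying flat; origin at the centre of its underside; either end may go in first.
- spacer_22: loose flat off-white plastic spacer plate, 120 (x) x 40 (y) mm, 22 mm thick, about 150 g, lying flat; origin at the centre of its underside; either end may go in first. May be absent (None)
- spacer_26: loose flat off-white plastic spacer plate, 120 (x) x 40 (y) mm, 26 mm thick, about 177 g, lying flat; origin at the centre of its underside; either end may go in first. May be absent (None)
There are look-alikes about, which are no part of the job. Leave any red look-alike of the cover_oblong alone.

How it is judged:
By the outcome, as a careful person would: the job done as asked, in the order asked, and still so for the second after the job is handed in, with the robot touching nothing.
Of cover_square, cover_oblong, cover_narrow only 2 to 3 are there at a start; the rules pass over those that are not, and their reading is None.
Of spacer_22, spacer_26 only 1 to 2 are there at a start; the rules pass over those that are not, and their reading is None.
At some moment in a run one of cover_square, cover_oblong, cover_narrow, spacer_22, spacer_18, spacer_14 may be knocked a few centimetres aside while the robot is not near it.
It also fails if it takes over 210 s, if anything falls off the work surface, if the arm or the gripper's body presses on something with over 40 N, if the wrist force passes 120 N, or if a joint passes its speed limit or range.

## Robot

A 6-joint arm with a two-finger parallel gripper is mounted at the origin on the work surface. World frame = base frame: x ahead of the robot, y to its left, z up, the work surface at z = 0. Lengths are in mm, angles in rad, forces in N, time in s.
With the tool pointing down it reaches from about 275 to 1000 mm from the base axis. Payload 8.4 kg.
Tool frame: the origin (TCP) lies on the mounting face of the last link; the fingertips stand 173 mm ahead of it and the grasp point (between the pads) lies 155 mm ahead of it; z points along the fingers, y is the direction in which the jaws open and shut (so a half turn about z gives the same grasp; the last joint's range is limited). The gripper opens to 85 mm and grips with 20 to 120 N. Pads are 22 mm wide; open, the fingers measure 114 mm over their backs; the gripper's body (76 mm by 85 mm) begins 54 mm behind the grasp point. The pads swing forward as they close: fully open they stand 13 mm farther back than shut.
Start: joints at [1.217, 0.353, 1.633, -0, 1.155, -0.002], TCP at [215.367, 586.725, 404.681] pointing down, gripper open.
Joint ranges: [-2.63, 2.63], [-0.92, 2.1], [0.06, 2.66], [-1.3, 4.44], [0, 2.69], [-3.02, 3.02]. Speed limits (rad/s): [2.22, 2.22, 2.79, 3.14, 3.14, 3.14].

## Interface

Orientations are given as [roll, pitch, yaw] about the fixed x, y, z axes, in that order (R = Rz(yaw) Ry(pitch) Rx(roll)).
In Python, from rig import r, grab_frame, spotter gives the robot as it stands.
- The arm moves only by the tool apply_moves, never from a script. Its argument "motion" is text: rows parted by semicolons, each of 5 numbers parted by spaces: the opening, from -1 (shut) to 1 (fully open), then the shift along the tool's x, y, z as a fraction of full scale, then the turn about the tool's z as a fraction of full scale. In form: hand x y z twist; .... A call has 1 to 20 rows; each row is the pose to reach, as a shift and turn from the pose commanded when the call began, along the tool's axes at that moment, turning the shorter way round; what a row does not reach only later rows make up. Full scale, the value 1, is 1 m for a shift and pi rad for a turn. A row lasts 1/12 s, in which the tool goes at most 41.7 mm and 7.16 degrees, less where a joint would pass 70% of its speed; a pose out of reach is approached as far as the arm can. A call with a number of a shift or a turn outside -1 to 1 is refused whole. A call with a gripper value outside its range is refused whole. The fingers move at their own pace and stop on an object; "squeeze" is the grip in N (left out, the last holds). Time passes only in rows, so rows that repeat a pose let the fingers close. It gives the time, the measured TCP pose, the force and the opening at its end, in the units of the state.
- r.sense(): the state, without advancing time (a new reading comes with each control period).
- grab_frame(name): name is "scene" or "side" or "wrist"; returns a dict with "img" (480x640x3 uint8, red, green, blue), "fx", "fy", "cx", "cy" (pixels), "dist_coeffs" ([k1, k2, p1, p2, k3] as OpenCV has them; the pictures are not rectified), "R" (3x3) and "t" (3): a world point X has camera coordinates R X + t. Camera axes: x right, y down, z forward; pixel columns grow to the right and rows downward; lengths in mm; the calibration is good to about 2 mm. A picture is of the moment at which its call begins. There is no depth.
- r.sign_off(): hands the job in, once; it reports no verdict.
Trained networks look in the newest picture that a camera, given by its name, has taken for a name from the list of things; names that differ only in an ending like _2 or _b are one class to them, and where a whole thing is asked for, a point or a joint stands for the part that bears it (a point fixed in the world has none). Each returns a list of dicts, best first, with "conf" (0 to 1); they miss things now and then, are a little off and sometimes report something else, mostly with a low value. They report only what shows in the picture. A call takes as long as a camera call. They do not tell look-alikes from the thing itself.
- spotter.boxes_of(query, camera): "point" ([x, y, z] in mm, in world coordinates, good to about 4 mm: the middle of the surface that is visible of it).
- spotter.place_of(query, camera): "point" ([x, y, z] in mm, in world coordinates, good to about 4 mm: a listed point, or the origin of a listed thing).
The state is a dict: "clock": time; "qpos": joint angles; "qvel": joint speeds; "joint_efforts": joint torques, N m; "eef_pos": TCP position; "tcp_rot": TCP orientation; "contact_force": force on the tool from outside, world axes, zero at the start; "wrist_torque": the same for the moment, N m; "opening": opening from 0.0 (shut) to 1.0 (fully open).
Only numpy, scipy, OpenCV 4.12 (cv2) and the standard library are available. Lean on these libraries where they do the work, as an engineer would, in place of code of your own. Each camera call takes 0.05 s, during which the arm holds its last target.

## Working session

There is one attempt and no reset: what is moved stays moved. The work goes in short steps, Python scripts to look and compute and a tool call to move; the robot and the scene stay as the last step left them, time stands still between calls to the robot, and variables do not carry over. Pictures are saved under pics/ and viewed, and the job is handed in when it is done.

Besides the shell and the picture viewer there is one more tool, called as name(argument=value, ...), one argument or row to a line, values as JSON. apply_moves: Moves the arm, as the interface text tells. Its arguments: {"type":"object","properties":{"motion":{"type":"string"},"squeeze":{"type":"number"}},"required":["motion"]}

```bash
ls; mkdir -p pics
python3 - <<'E'
from rig import r, grab_frame, spotter
import cv2
for n in ["scene","side","wrist"]:
    f=grab_frame(n); cv2.imwrite(f"pics/{n}0.png",f["img"][:,:,::-1])
    print(n,f["fx"],f["fy"],f["cx"],f["cy"],f["dist_coeffs"],f["R"],f["t"])
print(r.sense())
E
```

```text
pics
scene 465.2451212341411 465.2451212341411 328.6464776488362 231.94754631314444 [-0.03682533  0.          0.          0.          0.        ] [[-0.22011615  0.97546721  0.00355075]
 [ 0.71292083  0.16335437 -0.68195252]
 [-0.66580235 -0.14757736 -0.73138783]] [ 279.70585365 -301.55520517 1763.86817007]
side 441.88201550457734 441.88201550457734 319.1876378868022 242.86401499916167 [-0.08452198  0.          0.          0.          0.        ] [[-0.97398363 -0.22628707  0.01224932]
 [-0.1485122   0.59653002 -0.78873066]
 [ 0.17117247 -0.77002993 -0.61461687]] [432.60552687 193.10278441 906.07107883]
wrist 420.0642135333269 420.0642135333269 315.42816972708204 236.15746437903607 [-0.05091496  0.          0.          0.          0.        ] [[ 0.34527284  0.93850152 -0.0012523 ]
 [ 0.90064624 -0.33097021  0.28159381]
 [ 0.26386174 -0.09835457 -0.95953289]] [-622.82744701  -36.33230515  379.01719243]
{'clock': 0.15, 'qpos': array([ 1.21661374e+00,  3.53523696e-01,  1.63391711e+00,  8.19485643e-06,
        1.15521790e+00, -2.41375774e-03]), 'qvel': array([-0.00024501, -0.00387036, -0.00236629,  0.00097908, -0.00119551,
       -0.00202439]), 'joint_efforts': array([-7.46154387e-05, -6.05635858e+01, -3.42339420e+01, -1.37339639e-04,
        6.16600126e-03,  2.98098485e-05]), 'eef_pos': array([215.30061776, 586.57519353, 404.13218205]), 'tcp_rot': array([-3.14052662e+00, -1.00669774e-05,  2.78982050e+00]), 'contact_force': array([ 0.14143774,  0.14805483, -0.18412117]), 'wrist_torque': array([-0.03120777,  0.01615556, -0.00575664]), 'opening': 0.998080323287926}
```

View pics/scene0.png

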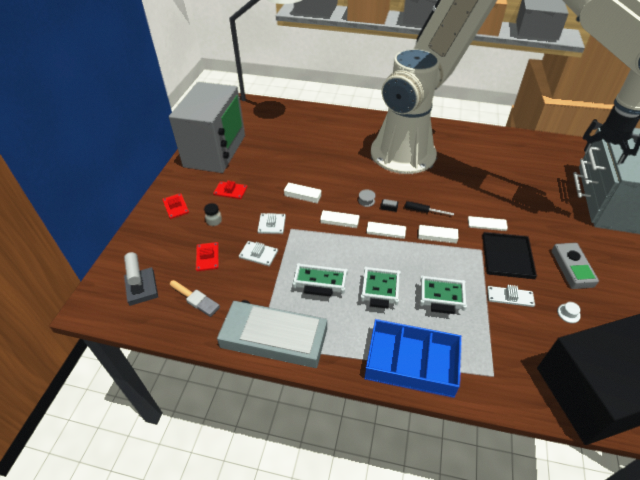

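View pics/side0.png

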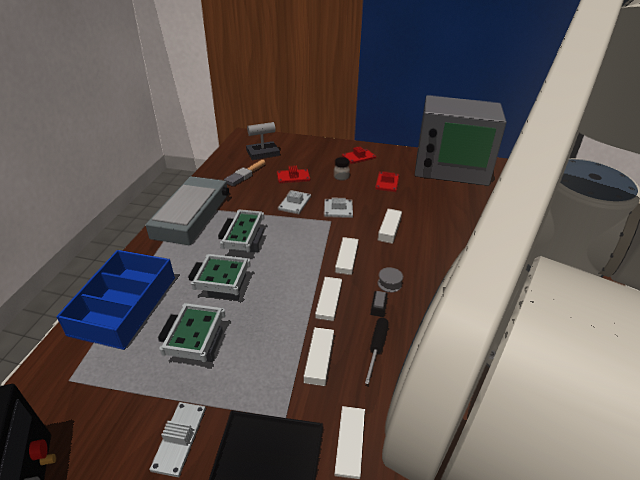

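View pics/wrist0.png

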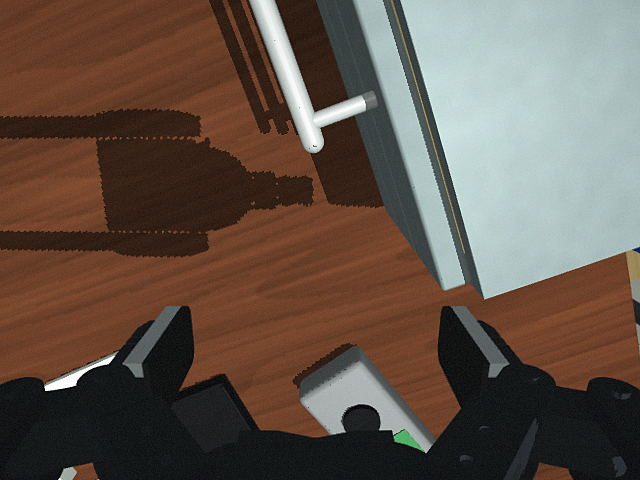

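Run:
```python
from rig import r, grab_frame, spotter
import numpy as np
for c in ["scene","side"]:
  grab_frame(c)
  for q in ["tray","stand_p","stand_q","stand_r","unit_square","unit_oblong","unit_narrow","cover_square","cover_oblong","cover_narrow","spacer_10","spacer_14","spacer_18","spacer_22","spacer_26"]:
    print(c,q,[(np.round(d["point"]).astype(int).tolist(),round(d["conf"],2)) for d in spotter.place_of(q,c)][:4])
```

```text
scene tray [([443, 377, -2], 0.62)]
scene stand_p []
scene stand_q []
scene stand_r []
scene unit_square [([668, 12, 26], 0.85)]
scene unit_oblong [([655, 181, 30], 0.9)]
scene unit_narrow [([681, -161, 32], 0.58), ([663, 11, 29], 0.26)]
scene cover_square [([474, -369, -4], 0.67)]
scene cover_oblong [([649, -519, 1], 0.74), ([602, -372, 1], 0.72), ([352, -560, -4], 0.67), ([468, -707, 0], 0.66)]
scene cover_narrow [([599, 371, -2], 0.96)]
scene spacer_10 [([413, 155, -2], 0.92), ([318, -310, -3], 0.86), ([410, -160, 2], 0.85), ([318, 307, 1], 0.71)]
scene spacer_14 [([413, 155, -2], 0.92), ([318, -310, -3], 0.86), ([410, -160, 2], 0.85), ([318, 307, 1], 0.71)]
scene spacer_18 [([413, 155, -2], 0.92), ([318, -310, -3], 0.86), ([410, -160, 2], 0.85), ([318, 307, 1], 0.71)]
scene spacer_22 [([413, 155, -2], 0.92), ([318, -310, -3], 0.86), ([410, -160, 2], 0.85), ([318, 307, 1], 0.71)]
scene spacer_26 [([413, 155, -2], 0.92), ([318, -310, -3], 0.86), ([410, -160, 2], 0.85), ([318, 307, 1], 0.71)]
side tray [([443, 370, -1], 0.74), ([324, -308, -1], 0.63)]
side stand_p [([653, 178, 0], 0
[... 394 characters left out ...]
cover_square [([475, -369, 3], 0.86)]
side cover_oblong [([355, -557, 2], 0.83), ([470, -712, 2], 0.83)]
side cover_narrow [([603, 376, 0], 0.9)]
side spacer_10 [([321, -309, 0], 0.84), ([420, -10, -2], 0.76), ([318, 307, -2], 0.73), ([409, 155, 0], 0.67)]
side spacer_14 [([321, -309, 0], 0.84), ([420, -10, -2], 0.76), ([318, 307, -2], 0.73), ([409, 155, 0], 0.67)]
side spacer_18 [([321, -309, 0], 0.84), ([420, -10, -2], 0.76), ([318, 307, -2], 0.73), ([409, 155, 0], 0.67)]
side spacer_22 [([321, -309, 0], 0.84), ([420, -10, -2], 0.76), ([318, 307, -2], 0.73), ([409, 155, 0], 0.67)]
side spacer_26 [([321, -309, 0], 0.84), ([420, -10, -2], 0.76), ([318, 307, -2], 0.73), ([409, 155, 0], 0.67)]
```

Run:
```python
import cv2
a=cv2.imread("pics/scene0.png"); b=cv2.imread("pics/side0.png")
cv2.imwrite("pics/c1.png",cv2.resize(a[255:320,285:475],None,fx=4.2,fy=4.2,interpolation=cv2.INTER_CUBIC))
cv2.imwrite("pics/c2.png",cv2.resize(b[200:370,150:280],None,fx=3.5,fy=3.5,interpolation=cv2.INTER_CUBIC))
cv2.imwrite("pics/c3.png",cv2.resize(a[175:275,230:520],None,fx=2.7,fy=2.7,interpolation=cv2.INTER_CUBIC))
```

```text
(no output)
```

View pics/c1.png

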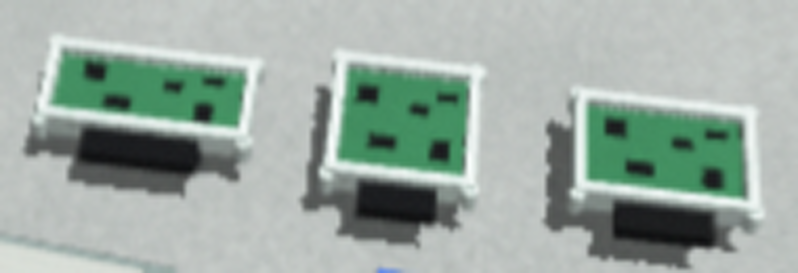

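View pics/c2.png

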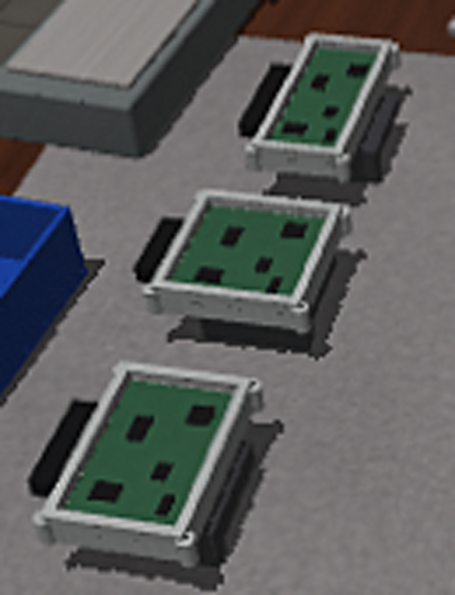

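View pics/c3.png

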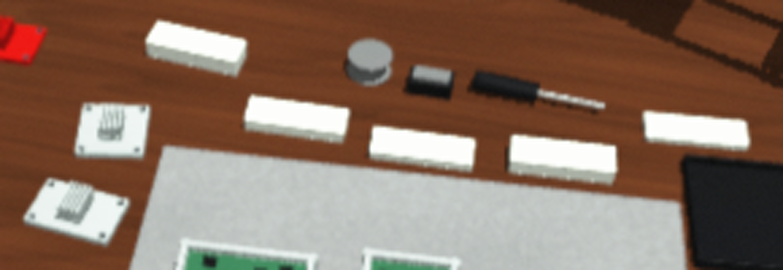

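```bash
cat > h.py <<'E'
import numpy as np, cv2
from scipy.spatial.transform import Rotation as Ro
from rig import r, grab_frame, spotter
np.set_printoptions(suppress=True,precision=1)
def st():
    s=r.sense(); print("t",round(s["clock"],2),"pos",s["eef_pos"],"yaw",round(s["tcp_rot"][2],4),"rp",np.round(s["tcp_rot"][:2],3),"F",s["contact_force"],"open",round(s["opening"],3),"q1,6",np.round(s["qpos"][[0,5]],2)); return s
def plan(*targets):
    s=st()
    R=Ro.from_euler("xyz",s["tcp_rot"]).as_matrix()
    for (p,yaw) in targets:
        d=R.T@(np.array(p,float)-s["eef_pos"])/1000
        w=(s["tcp_rot"][2]-yaw)   # tool z is down
        w=(w+np.pi)%(2*np.pi)-np.pi
        print("->",p,"shift",np.round(d,4),"twist",round(w/np.pi,4),"rows",np.ceil(max(np.linalg.norm(d)*1000/41.7,abs(np.degrees(w))/7.16)))
def snap(cam,name):
    f=grab_frame(cam); cv2.imwrite(f"pics/{name}.png",f["img"][:,:,::-1]); return f
def ray(f,uv):
    K=np.array([[f["fx"],0,f["cx"]],[0,f["fy"],f["cy"]],[0,0,1]])
    n=cv2.undistortPoints(np.array(uv,float).reshape(-1,1,2),K,f["dist_coeffs"]).reshape(-1,2)
    d=np.c_[n,np.ones(len(n))]@f["R"]; c=-f["R"].T@f["t"]; return c,d
def onz(f,uv,z):
    c,d=ray(f,uv); z=np.broadcast_to(z,(len(d),)); return c+d*((z-c[2])/d[:,2])[:,None]
def proj(f,X):
    K=np.array([[f["fx"],0,f["cx"]],[0,f["fy"],f["cy"]],[0,0,1]])
    return cv2.projectPoints(np.array(X,float).reshape(-1,1,3),cv2.Rodrigues(f["R"])[0],f["t"],K,f["dist_coeffs"])[0].reshape(-1,2)
E
python3 -c "
from h import *
plan(((450,0,340),3.1416))"
```

```text
t 1.75 pos [215.4 586.7 404.7] yaw 2.7898 rp [3.1 0. ] F [-0.2  0.1  0.4] open 0.994 q1,6 [ 1.2 -0. ]
-> (450, 0, 340) shift [-0.4 -0.5  0.1] twist -0.112 rows 16.0
```

```bash
sed -i 's/np.round(d,4),"twist"/[round(float(v),4) for v in d],"twist"/' h.py
python3 -c "
from h import *
plan(((450,0,340),3.1416))"
```

```text
t 1.75 pos [215.4 586.7 404.7] yaw 2.7898 rp [3.1 0. ] F [-0.2  0.1  0.4] open 0.994 q1,6 [ 1.2 -0. ]
-> (450, 0, 340) shift [-0.4224, -0.47, 0.0647] twist -0.112 rows 16.0
```

apply_moves(
  motion="1 -0.422 -0.47 0.065 -0.112;1 -0.422 -0.47 0.065 -0.112;1 -0.422 -0.47 0.065 -0.112;1 -0.422 -0.47 0.065 -0.112;1 -0.422 -0.47 0.065 -0.112;1 -0.422 -0.47 0.065 -0.112;1 -0.422 -0.47 0.065 -0.112;1 -0.422 -0.47 0.065 -0.112;1 -0.422 -0.47 0.065 -0.112;1 -0.422 -0.47 0.065 -0.112;1 -0.422 -0.47 0.065 -0.112;1 -0.422 -0.47 0.065 -0.112;1 -0.422 -0.47 0.065 -0.112;1 -0.422 -0.47 0.065 -0.112;1 -0.422 -0.47 0.065 -0.112;1 -0.422 -0.47 0.065 -0.112;1 -0.422 -0.47 0.065 -0.112;1 -0.422 -0.47 0.065 -0.112;1 -0.422 -0.47 0.065 -0.112",
)

```text
clock: 3.33
eef_pos: [449.1, 0.9, 339.7]
tcp_rot: [3.141, -0.0, -3.141]
contact_force: [0.7, 0.5, 0.7]
opening: 1.003
```

```bash
python3 -c "
from h import *
st(); snap('wrist','w1')"
```

```text
t 3.33 pos [449.1   0.9 339.7] yaw -3.1412 rp [ 3.1 -0. ] F [0.7 0.5 0.7] open 1.003 q1,6 [-0.  -1.6]
```

View pics/w1.png

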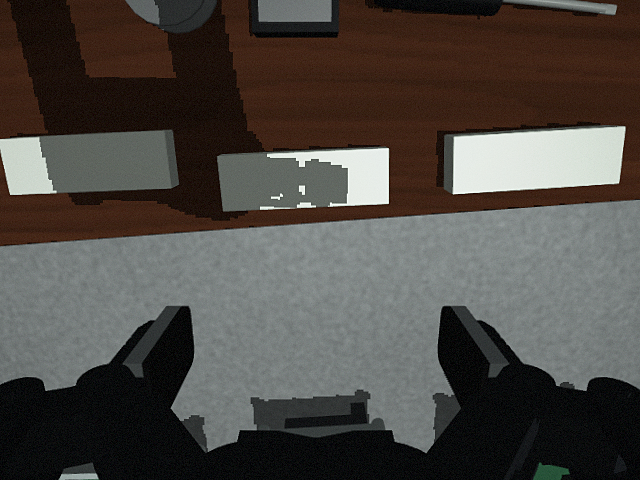

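apply_moves(
  motion="1 -0.04 0.003 0.05 0;1 -0.08 0.006 0.11 0;1 -0.085 0.006 0.11 0;1 -0.085 0.006 0.11 0;1 -0.085 0.006 0.11 0;1 -0.085 0.006 0.11 0",
)

```text
clock: 3.88
eef_pos: [534.0, 7.4, 229.3]
tcp_rot: [3.142, -0.002, -3.14]
contact_force: [0.3, 0.7, -1.0]
opening: 0.997
```

```bash
python3 -c "
from h import *
st(); f=snap('wrist','w2'); f=f['img'][:,:,::-1]
cv2.imwrite('pics/w2c.png',cv2.resize(cv2.convertScaleAbs(f[300:480,150:470],alpha=2,beta=10),None,fx=2.5,fy=2.5,interpolation=cv2.INTER_CUBIC))"
```

```text
t 3.88 pos [534.    7.4 229.3] yaw -3.1395 rp [ 3.1 -0. ] F [ 0.3  0.7 -1. ] open 0.997 q1,6 [ 0.  -1.6]
```

View pics/w2.png

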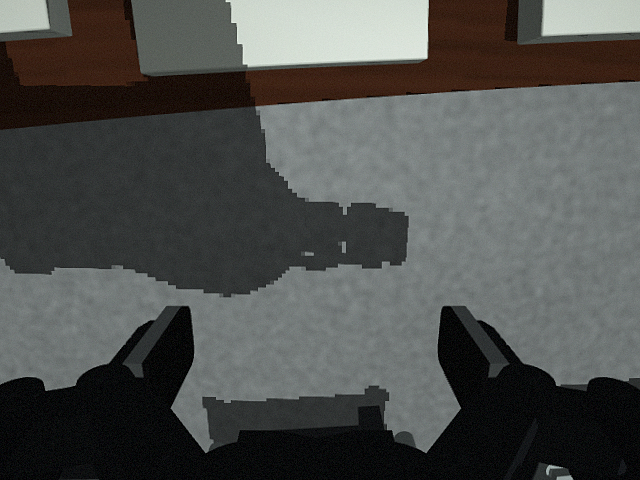

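View pics/w2c.png

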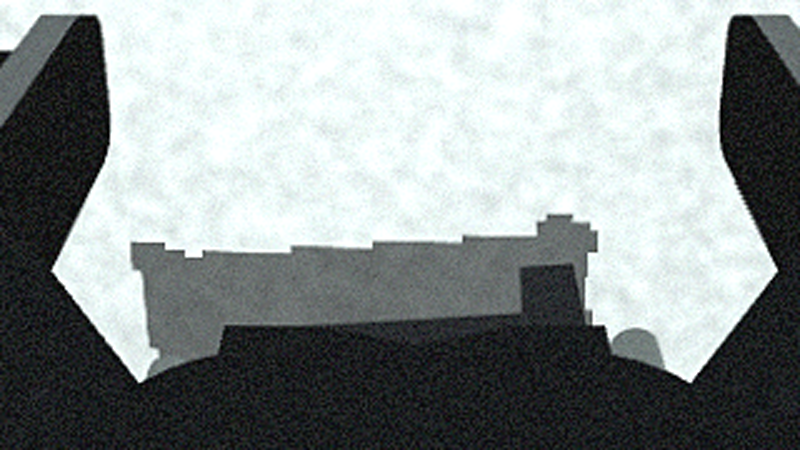

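Run:
```python
from h import *
f=grab_frame('wrist')
P=onz(f,[[358.5,406.8],[380,405.8]],0);print(P)
c,d=ray(f,[[356.4,425.6],[358.5,425.6]])
for k in range(2):
    s=(P[0,0]-c[0])/d[k,0]; print(c+d[k]*s)
```

```text
[[621.   30.2   0. ]
 [620.4  42.4   0. ]]
[621.   27.7  15.1]
[621.   28.8  15.1]
```

apply_moves(
  motion="1 0.004 0.04 0 0;1 0.006 0.08 0 0;1 0.006 0.12 0 0;1 0.006 0.16 0 0;1 0.006 0.172 0 0;1 0.006 0.172 0 0;1 0.006 0.172 0 0",
)

```text
clock: 4.57
eef_pos: [528.0, 178.4, 231.0]
tcp_rot: [3.141, 0.001, -3.139]
contact_force: [-0.0, 0.6, -0.8]
opening: 1.001
```

```bash
python3 -c "
from h import *
st(); f=snap('wrist','w3'); f=f['img'][:,:,::-1]
cv2.imwrite('pics/w3c.png',cv2.resize(cv2.convertScaleAbs(f[300:480,150:470],alpha=2,beta=10),None,fx=2.5,fy=2.5,interpolation=cv2.INTER_CUBIC))"
```

```text
t 4.57 pos [528.  178.4 231. ] yaw -3.1393 rp [3.1 0. ] F [-0.   0.6 -0.8] open 1.001 q1,6 [ 0.3 -1.2]
```

View pics/w3.png

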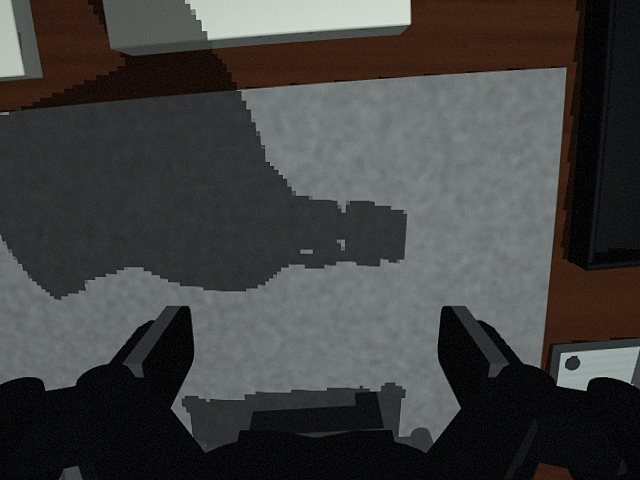

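View pics/w3c.png

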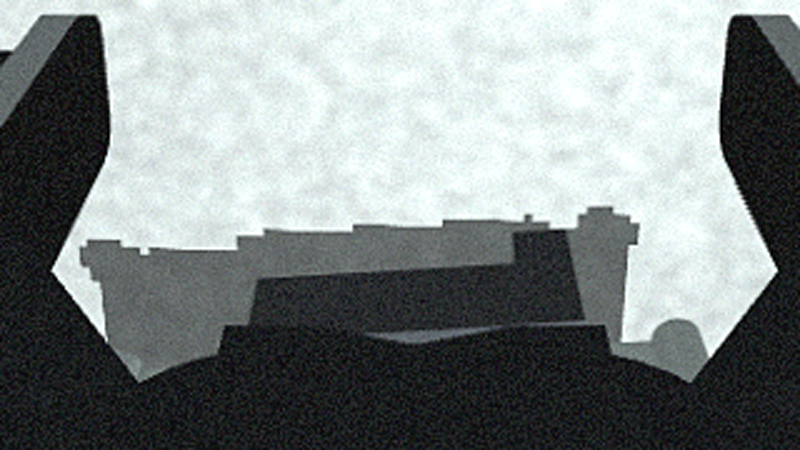

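apply_moves(
  motion="1 -0.003 -0.04 0 0;1 -0.006 -0.08 0 0;1 -0.01 -0.12 0 0;1 -0.013 -0.16 0 0;1 -0.015 -0.2 0 0;1 -0.017 -0.24 0 0;1 -0.019 -0.28 0 0;1 -0.022 -0.32 0 0;1 -0.022 -0.342 0 0;1 -0.022 -0.342 0 0;1 -0.022 -0.342 0 0",
)

```text
clock: 5.53
eef_pos: [549.4, -166.4, 230.0]
tcp_rot: [3.142, -0.0, 3.137]
contact_force: [-1.4, 0.4, 0.1]
opening: 0.999
```

```bash
python3 -c "
from h import *
st(); f=snap('wrist','w4'); f=f['img'][:,:,::-1]
cv2.imwrite('pics/w4c.png',cv2.resize(cv2.convertScaleAbs(f[300:480,150:470],alpha=2,beta=10),None,fx=2.5,fy=2.5,interpolation=cv2.INTER_CUBIC))"
```

```text
t 5.53 pos [ 549.4 -166.4  230. ] yaw 3.1371 rp [ 3.1 -0. ] F [-1.4  0.4  0.1] open 0.999 q1,6 [-0.3 -1.9]
```

View pics/w4.png

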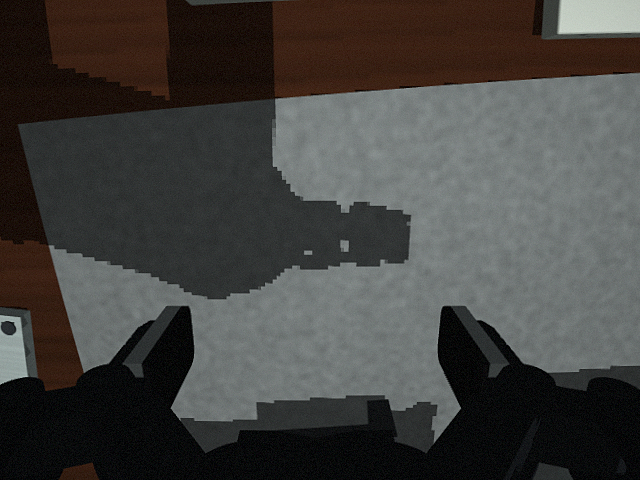

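View pics/w4c.png

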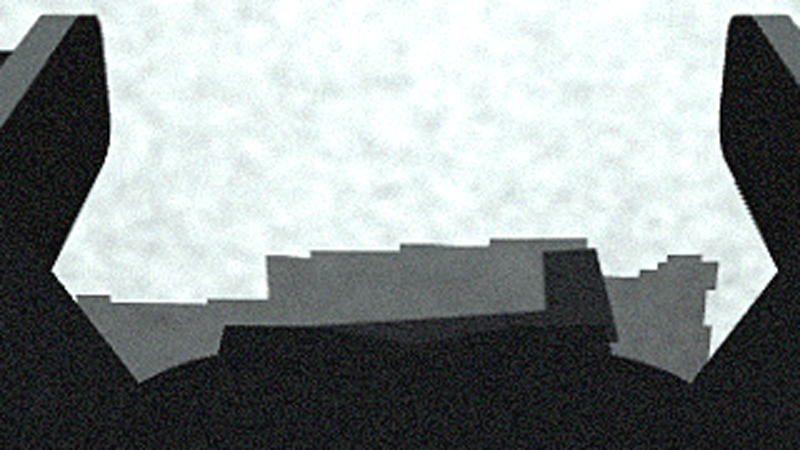

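```bash
cat >> h.py <<'E'
def fake(f,s,pos,yaw,rp=(np.pi,0)):
    # camera frame dict if the tcp was at pos,yaw
    R0=Ro.from_euler("xyz",s["tcp_rot"]).as_matrix(); p0=s["eef_pos"]
    R1=Ro.from_euler("xyz",[rp[0],rp[1],yaw]).as_matrix()
    g=dict(f); A=R0@R1.T
    g["R"]=f["R"]@A; g["t"]=f["R"]@(p0-A@np.array(pos))+f["t"]; return g
E
python3 - <<'E'
from h import *
f=grab_frame('wrist'); s=r.sense()
def go(g,leg,arm):
    P=onz(g,leg,0);print(P, "slope",(P[1,0]-P[0,0])/(P[1,1]-P[0,1]))
    c,d=ray(g,arm); 
    for k in range(len(d)): print("arm",c+d[k]*(P[0,0]-c[0])/d[k,0])
go(fake(f,s,(534,7.4,229.3),-3.1395),[[358.5,406.8],[380,405.8]],[[356.4,425.6]])
go(fake(f,s,(528,178.4,231),-3.1393),[[355.2,392.4],[377.2,392]],[[354.8,405.6],[253.2,412]])
go(f,[[368,400.8],[388.4,399.6]],[[367.2,424.8]])
E
```

```text
[[620.6  29.4   0. ]
 [620.   41.5   0. ]] slope -0.04929985180864712
arm [620.6  26.8  15.1]
[[606.2 198.4   0. ]
 [606.  210.8   0. ]] slope -0.01601460585809779
arm [606.2 197.2  11.2]
arm [606.2 143.3  16.4]
[[ 632.6 -137.2    0. ]
 [ 631.9 -125.7    0. ]] slope -0.059219346057121196
arm [ 632.6 -139.8   19.2]
```

apply_moves(
  motion="1 -0.02 0.02 -0.03 0;1 -0.04 0.04 -0.06 0;1 -0.07 0.06 -0.08 0;1 -0.1 0.09 -0.1 0;1 -0.13 0.12 -0.12 0;1 -0.16 0.15 -0.14 0;1 -0.2 0.175 -0.15 0;1 -0.2 0.175 -0.15 0;1 -0.2 0.175 -0.15 0;1 -0.2 0.175 -0.15 0",
)

```text
clock: 6.47
eef_pos: [750.4, 13.4, 379.4]
tcp_rot: [-3.142, -0.001, -3.138]
contact_force: [-0.2, -1.2, -0.1]
opening: 1.0
```

```bash
python3 -c "
from h import *
st(); f=snap('wrist','w5')"
```

```text
t 6.47 pos [750.4  13.4 379.4] yaw -3.1385 rp [-3.1 -0. ] F [-0.2 -1.2 -0.1] open 1.0 q1,6 [ 0.  -1.6]
```

View pics/w5.png

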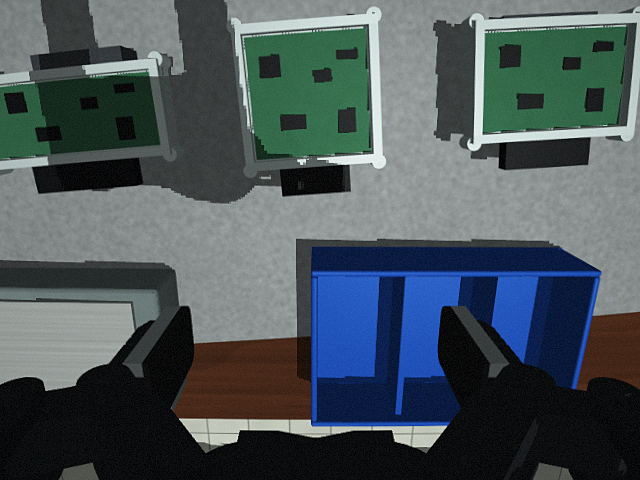

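```bash
python3 -c "
import cv2
a=cv2.imread('pics/w5.png')
cv2.imwrite('pics/w5a.png',cv2.resize(a[0:190,220:400],None,fx=3.1,fy=3.1,interpolation=cv2.INTER_CUBIC))
cv2.imwrite('pics/w5b.png',cv2.resize(a[0:180,430:640],None,fx=3.1,fy=3.1,interpolation=cv2.INTER_CUBIC))
cv2.imwrite('pics/w5d.png',cv2.resize(cv2.convertScaleAbs(a[30:200,0:200],alpha=1.6),None,fx=3.1,fy=3.1,interpolation=cv2.INTER_CUBIC))"
```

```text
(no output)
```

View pics/w5a.png

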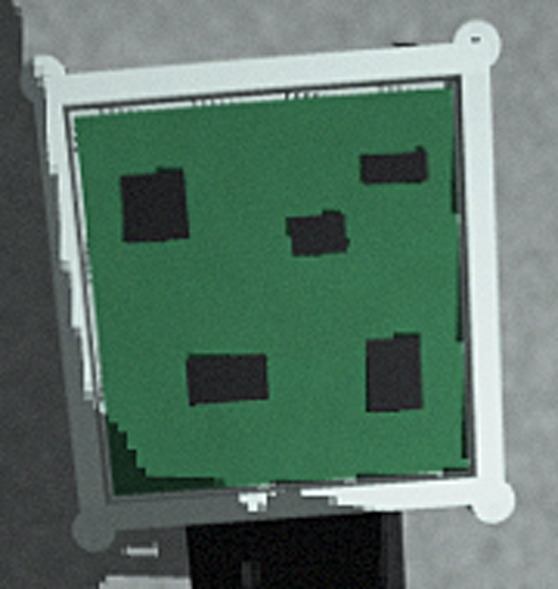

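View pics/w5b.png

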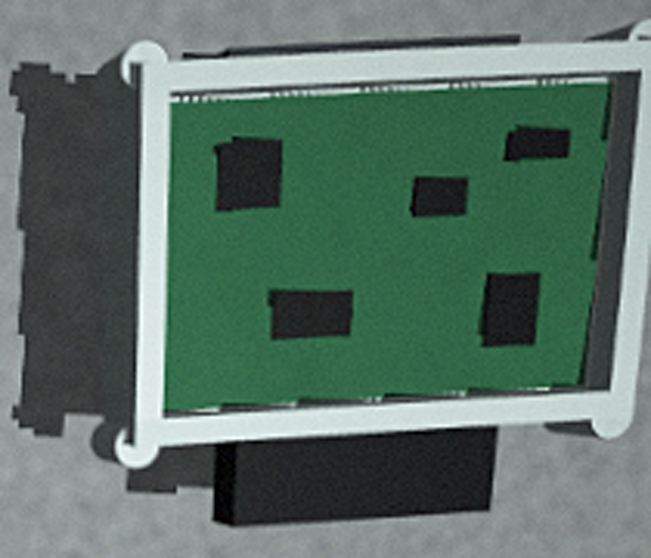

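View pics/w5d.png

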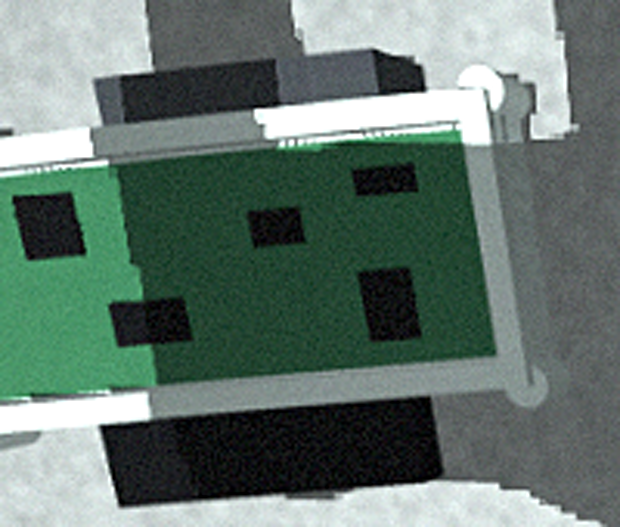

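Run:
```python
from h import *
from scipy.optimize import least_squares
f=grab_frame('wrist')
def fit(name,off,pts,hx,hy,x0):
    pts={k:np.array(v)/3.1+off for k,v in pts.items()}
    sg={"TL":(-1,-1),"TR":(-1,1),"BL":(1,-1),"BR":(1,1)}
    def mod(p):
        c,s=np.cos(p[2]),np.sin(p[2]); return {k:np.array([p[0]+c*sg[k][0]*hx-s*sg[k][1]*hy,p[1]+s*sg[k][0]*hx+c*sg[k][1]*hy,52]) for k in pts}
    res=lambda p: np.concatenate([proj(f,m)[0]-pts[k] for k,m in mod(p).items()])
    o=least_squares(res,x0); print(name,np.round(o.x,4),"res",o.fun)
fit("square",(220,0),dict(TL=(66,107),TR=(460,79),BR=(471,474),BL=(110,495)),42,42,[665,5,0])
fit("oblong",(430,0),dict(TL=(170,94),TR=(641,70),BR=(611,389),BL=(163,412)),34,52,[650,180,0])
fit("narrow",(0,30),dict(TR=(463,122),BR=(497,357)),26,64,[680,-160,0])
```

```text
square [665.4   6.5   0.1] res [-0.8 -1.4  1.1 -1.6  1.6  1.3 -1.9  2.4]
oblong [652.8 175.8   0.1] res [-0.1 -1.3  0.4 -0.5 -0.   0.4 -0.2  1.7]
narrow [ 676.7 -162.7    0.1] res [-0.1 -1.4  0.1  1.5]
```

```bash
sed -i 's/precision=1/precision=3/' h.py
python3 - <<'E'
from h import *
from scipy.optimize import least_squares
f=grab_frame('wrist'); st()
def fit(name,off,pts,hx,hy,x0):
    pts={k:np.array(v)/3.1+off for k,v in pts.items()}
    sg={"TL":(-1,-1),"TR":(-1,1),"BL":(1,-1),"BR":(1,1)}
    def mod(p):
        c,s=np.cos(p[2]),np.sin(p[2]); return {k:np.array([p[0]+c*sg[k][0]*hx-s*sg[k][1]*hy,p[1]+s*sg[k][0]*hx+c*sg[k][1]*hy,52]) for k in pts}
    res=lambda p: np.concatenate([proj(f,m)[0]-pts[k] for k,m in mod(p).items()])
    o=least_squares(res,x0); print(name,np.round(o.x,4))
fit("square",(220,0),dict(TL=(66,107),TR=(460,79),BR=(471,474),BL=(110,495)),42,42,[665,5,0])
fit("oblong",(430,0),dict(TL=(170,94),TR=(641,70),BR=(611,389),BL=(163,412)),34,52,[650,180,0])
fit("narrow",(0,30),dict(TR=(463,122),BR=(497,357)),26,64,[680,-160,0])
# mat edges from w3: yaw -3.1393 at (528,178.4,231)
s=r.sense()
g=fake(f,s,(528,178.4,231),-3.1393)
P=onz(g,[[240,91],[566,67],[549,330]],0); print(P)
g=fake(f,s,(449.1,0.9,339.7),-3.1412)
# w1 mat front edge
P=onz(g,[[5,245.5],[638,199.5]],0); print(P,(P[1]-P[0])[0]/(P[1]-P[0])[1])
E
```

```text
t 6.62 pos [749.377  10.993 378.861] yaw -3.1414 rp [-3.141 -0.002] F [ 0.256 -0.274  0.19 ] open 1.002 q1,6 [ 0.01 -1.56]
square [664.964   5.835   0.066]
oblong [652.547 175.059   0.073]
narrow [ 676.135 -163.408    0.054]
[[446.242 143.071   0.   ]
 [434.307 291.318   0.   ]
 [567.526 304.185   0.   ]]
[[ 475.626 -246.633    0.   ]
 [ 438.233  248.765    0.   ]] -0.07548084007072976
```

apply_moves(
  motion="1 0.04 0.02 0 0;1 0.08 0.04 0.01 0;1 0.115 0.06 0.01 0;1 0.15 0.08 0.02 0;1 0.185 0.1 0.02 0;1 0.22 0.12 0.03 0;1 0.25 0.14 0.03 0;1 0.28 0.155 0.04 0;1 0.31 0.17 0.04 0;1 0.33 0.19 0.04 0;1 0.33 0.19 0.04 0;1 0.33 0.19 0.04 0",
)

```text
clock: 7.62
eef_pos: [419.1, 200.9, 339.7]
tcp_rot: [-3.141, -0.0, -3.14]
contact_force: [0.2, -0.4, 0.7]
opening: 1.004
```

```bash
python3 -c "
from h import *
st(); f=snap('wrist','w6')"
```

```text
t 7.62 pos [419.139 200.863 339.72 ] yaw -3.14 rp [-3.141 -0.   ] F [ 0.16  -0.424  0.731] open 1.004 q1,6 [ 0.44 -1.13]
```

apply_moves(
  motion="1 0 -0.04 0 0;1 0 -0.08 0 0;1 0 -0.12 0 0;1 0 -0.16 0 0;1 0 -0.2 0 0;1 0 -0.24 0 0;1 0 -0.28 0 0;1 0 -0.32 0 0;1 0 -0.36 0 0;1 0 -0.4 0 0;1 0 -0.42 0 0;1 0 -0.42 0 0;1 0 -0.42 0 0",
)

```text
clock: 8.75
eef_pos: [420.0, -221.0, 339.4]
tcp_rot: [3.142, -0.0, 3.137]
contact_force: [-0.9, -0.6, 0.5]
opening: 0.999
```

```bash
python3 -c "
from h import *
st(); f=snap('wrist','w7')"
```

```text
t 8.75 pos [ 419.999 -221.001  339.438] yaw 3.1374 rp [ 3.142 -0.   ] F [-0.928 -0.553  0.519] open 0.999 q1,6 [-0.49 -2.05]
```

View pics/w6.png

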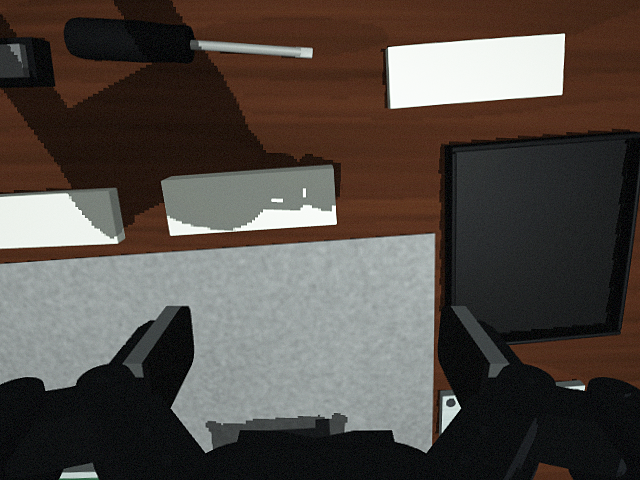

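View pics/w7.png

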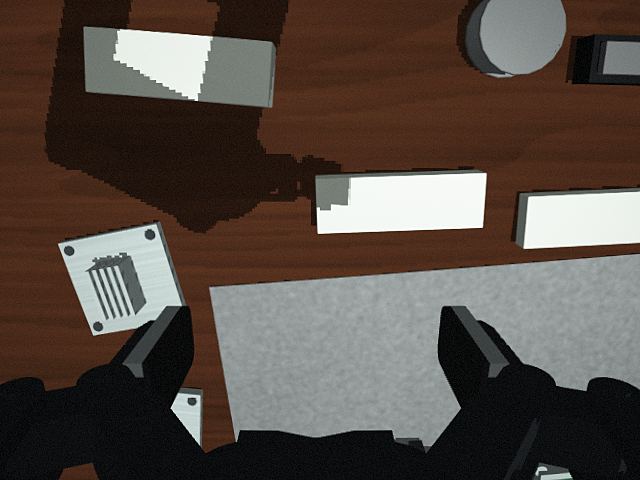

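```bash
python3 -c "
import cv2
a=cv2.imread('pics/w6.png');b=cv2.imread('pics/w7.png');c=cv2.imread('pics/w1.png')
R=lambda im,x,y,n:cv2.imwrite(f'pics/{n}.png',cv2.resize(cv2.convertScaleAbs(im[y:y+100,x:x+200],alpha=.85),None,fx=4,fy=4,interpolation=cv2.INTER_CUBIC))
R(b,80,15,'sA');R(b,300,150,'sB');R(c,205,130,'sC');R(a,150,150,'sD');R(a,375,20,'sE')
import numpy as np
g=[cv2.imread(f'pics/s{k}.png') for k in 'ABCDE']
"
```

```text
(no output)
```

View pics/sA.png

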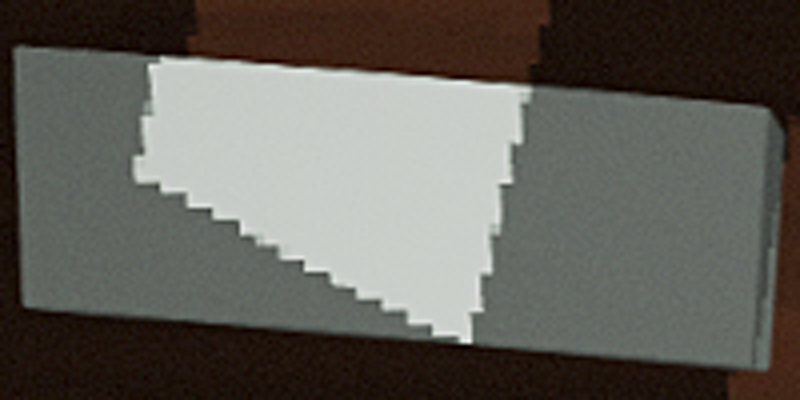

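View pics/sB.png

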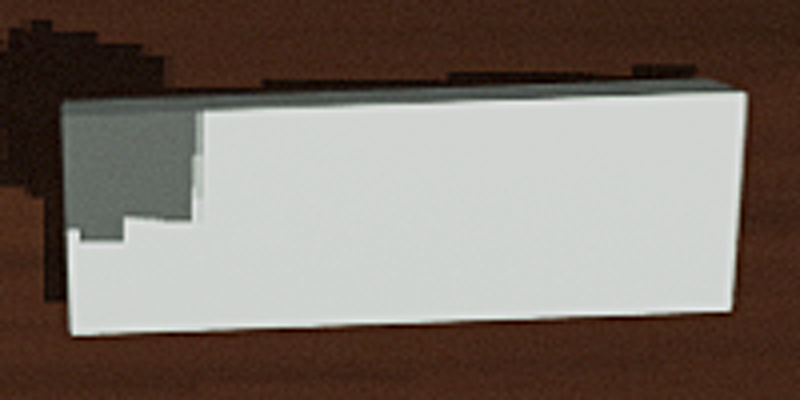

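View pics/sC.png

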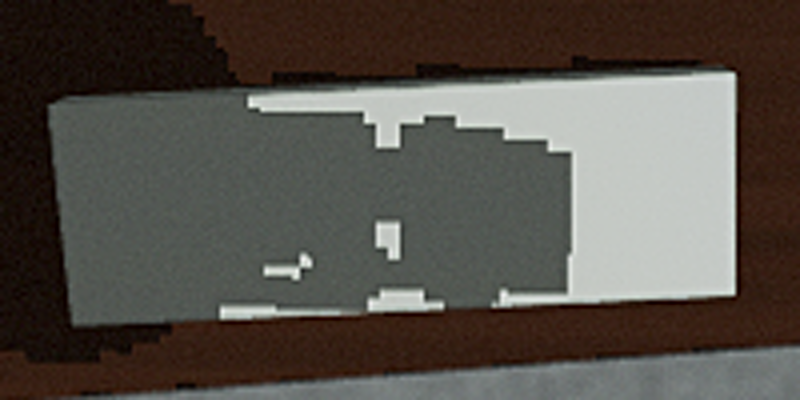

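View pics/sD.png

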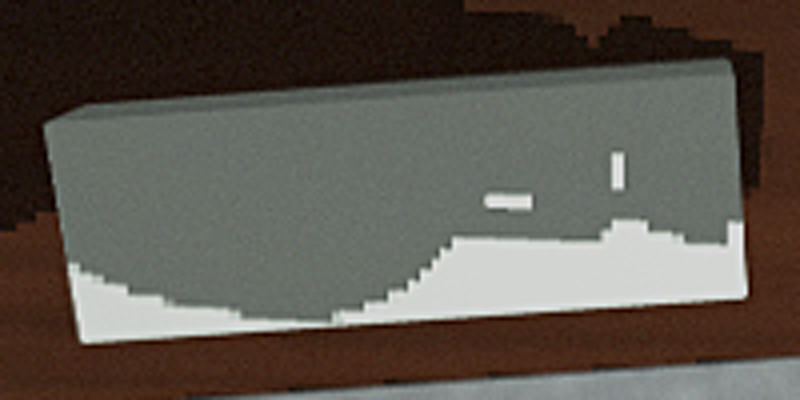

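View pics/sE.png

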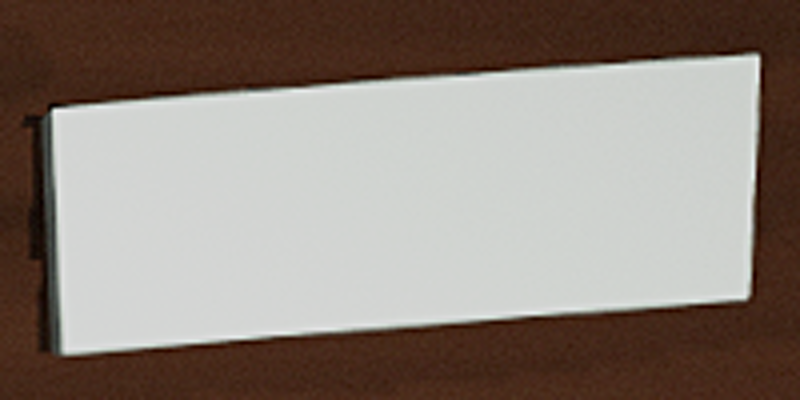

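Run:
```python
from h import *
from scipy.optimize import least_squares
f=grab_frame('wrist'); s=r.sense()
g7=fake(f,s,(420,-221,339.4),3.1374);g6=fake(f,s,(419.1,200.9,339.7),-3.14);g1=fake(f,s,(449.1,.9,339.7),-3.1412)
# vertical optimum known: rotation 0
D=dict(A=(g7,(80,15),[(14,46),(768,106),(752,368),(24,307)],[318,-310]),
B=(g7,(300,150),[(62,112),(747,93),(732,311),(72,336)],[410,-160]),
C=(g1,(205,130),[(50,106),(735,72),(735,296),(73,325)],[420,-10]),
D=(g6,(150,150),[(46,124),(733,74),(746,297),(84,343)],[413,155]),
E=(g6,(375,20),[(53,107),(760,54),(749,299),(62,355)],[318,307]))
for k,(g,off,pts,p0) in D.items():
    pts=np.array(pts)/4+off
    L=np.array([(-20,-60),(-20,60),(20,60),(20,-60)])
    def res(p):
        c,sn=np.cos(p[2]),np.sin(p[2])
        X=np.c_[p[0]+c*L[:,0]-sn*L[:,1],p[1]+sn*L[:,0]+c*L[:,1],np.full(4,p[3])]
        return (proj(g,X)-pts).ravel()
    o=least_squares(res,[*p0,0,15],x_scale=[1,1,.01,1]); print(k,o.x,"rms",np.sqrt(np.mean(o.fun**2)))
```

```text
A [ 317.975 -311.466   -0.097   23.434] rms 0.05748745842083421
B [ 410.031 -162.275    0.029   16.474] rms 0.31337011260840114
C [423.013  -9.191   0.045  11.32 ] rms 0.2074461827542718
D [407.791 152.464   0.07   18.506] rms 0.0882364445496222
E [318.581 308.638   0.088   7.911] rms 0.15490327115528468
```

```bash
python3 -c "
from h import *
a=cv2.imread('pics/scene0.png')
cv2.imwrite('pics/sc.png',cv2.resize(a[205:250,315:465],None,fx=5.3,fy=5.3,interpolation=cv2.INTER_CUBIC))
f=grab_frame('scene')
for n,x,y,w in [('A',318,-311.5,-.097),('B',410,-162,.05),('C',422,-9,.06),('D',409,153,.07),('E',318.6,308.6,.088)]:
  # predicted pixel height of front face for h
  q=proj(f,[[x+20,y,0],[x+20,y,10],[x+20,y,14],[x+20,y,18],[x+20,y,22],[x+20,y,26],])
  print(n,q[0],q[0,1]-q[1:,1])
  X=int(round(q[0,0])); col=f['img'][int(q[0,1])-20:int(q[0,1])+6,X-8:X+9].mean(axis=2)
  print(int(q[0,1])-20,np.round(col.mean(axis=1)).astype(int))
"
```

```text
A [299.724 199.233] [2.161 3.032 3.905 4.781 5.661]
179 [ 32  32  31  35  54 109 171 224 248 246 235 223 213 201 183 166 154 149
 140 120  92  62  41  32  31  30]
B [337.022 225.297] [2.156 3.024 3.896 4.771 5.649]
205 [ 70  70  71  71  70  71  99 177 238 250 253 253 253 253 253 250 230 197
 168 147 114  86  73  70  70  70]
C [383.539 235.768] [2.148 3.013 3.881 4.753 5.629]
215 [ 67  66  67  67  66  64  65  86 160 231 251 253 253 253 253 253 253 247
 216 177 141 102  78  97 149 188]
D [435.354 241.288] [2.139 3.001 3.866 4.735 5.607]
221 [ 70  70  68  66  84 160 236 252 253 253 253 253 253 253 247 219 183 170
 164 139  96  71  75 113 163 189]
E [485.732 228.922] [2.141 3.004 3.869 4.739 5.611]
208 [ 68  68  69  69  70  70  70  69  78 137 225 251 253 253 253 253 253 253
 245 204 146  98  74  66  56  41]
```

View pics/sc.png

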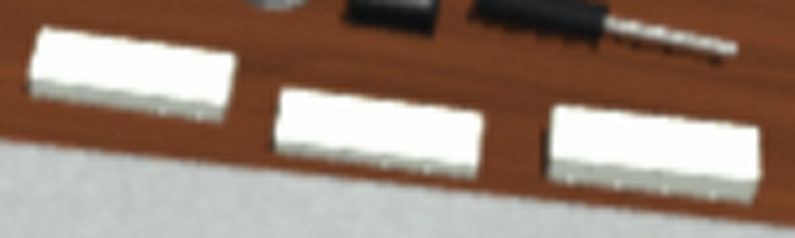

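apply_moves(
  motion="1 0.011 0.04 0.03 0.486;1 0.011 0.08 0.06 0.486;1 0.011 0.094 0.08 0.486;1 0.011 0.094 0.08 0.486;1 0.011 0.094 0.08 0.486;1 0.011 0.094 0.08 0.486;1 0.011 0.094 0.08 0.486;1 0.011 0.094 0.08 0.486;1 0.011 0.094 0.08 0.486;1 0.011 0.094 0.08 0.486;1 0.011 0.094 0.08 0.486;1 0.011 0.094 0.08 0.486;1 0.011 0.094 0.08 0.486;1 0.011 0.094 0.08 0.486;1 0.011 0.094 0.08 0.486;1 0.011 0.094 0.08 0.486",
)

```text
clock: 10.23
eef_pos: [409.6, -124.4, 259.8]
tcp_rot: [3.141, 0.0, 1.618]
contact_force: [0.5, -0.1, -0.5]
opening: 0.995
```

```bash
python3 -c "
from h import *
f=snap('wrist','w8'); plan(((408.6,-127,180),1.61))"
```

```text
t 10.28 pos [ 409.594 -124.532  259.768] yaw 1.617 rp [3.141 0.   ] F [-0.149 -0.796 -0.804] open 1.004 q1,6 [-0.3  -0.34]
-> (408.6, -127, 180) shift [-0.0024, -0.0011, 0.0798] twist 0.0022 rows 2.0
```

View pics/w8.png

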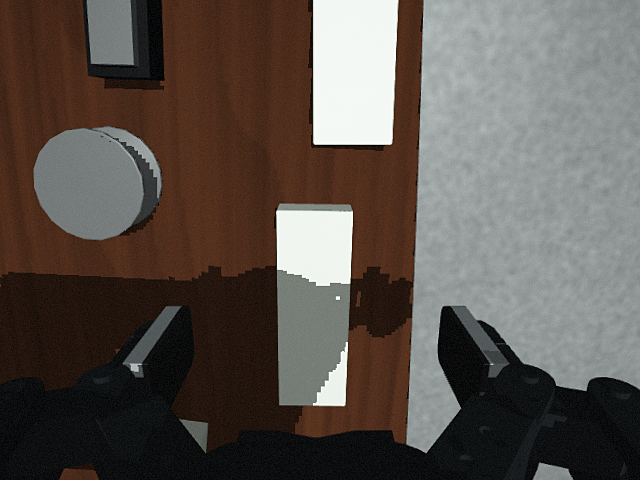

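apply_moves(
  motion="1 -0.0024 -0.001 0.035 0.002;1 -0.0024 -0.001 0.065 0.002;1 -0.0024 -0.001 0.08 0.002;1 -0.0024 -0.001 0.082 0.002;1 -0.0024 -0.001 0.082 0.002",
)

```text
clock: 10.7
eef_pos: [408.3, -127.2, 177.0]
tcp_rot: [-3.139, -0.001, 1.609]
contact_force: [0.3, -0.5, 0.6]
opening: 1.001
```

apply_moves(
  motion="1 0 0 0.003 0;-1 0 0 0.003 0;-1 0 0 0.003 0;-1 0 0 0.003 0;-1 0 0 0.003 0;-1 0 0 0.003 0;-1 0 0 0.003 0;-1 0 0 0.003 0;-1 0 0 0.003 0;-1 0 0 0.003 0",
  squeeze=40,
)

```text
clock: 11.53
eef_pos: [409.0, -127.4, 175.4]
tcp_rot: [3.14, 0.0, 1.608]
contact_force: [-1.8, 0.2, 8.9]
opening: 0.455
```

```bash
python3 -c "
from h import *
st();f=snap('wrist','w9')"
```

```text
t 11.53 pos [ 408.959 -127.434  175.446] yaw 1.6084 rp [3.14 0.  ] F [-1.794  0.197  8.855] open 0.455 q1,6 [-0.31 -0.34]
```

View pics/w9.png

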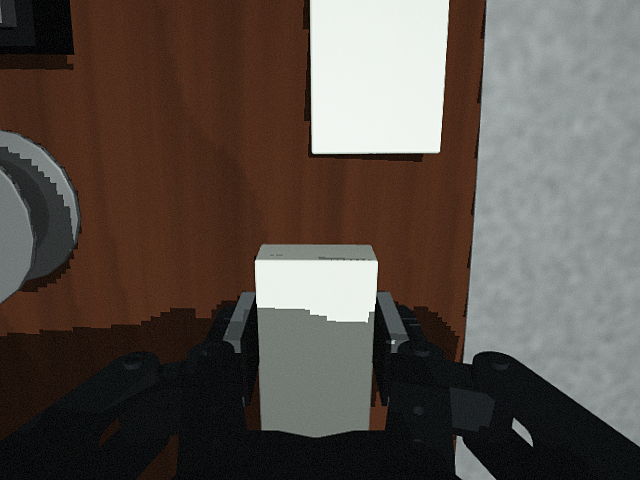

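```bash
python3 -c "
from h import *
plan(((519.4,-172.3,255),-3.0716))"
```

```text
t 11.58 pos [ 408.971 -127.456  175.445] yaw 1.6084 rp [3.14 0.  ] F [-1.48   1.209  8.5  ] open 0.456 q1,6 [-0.31 -0.34]
-> (519.4, -172.3, 255) shift [-0.049, 0.1088, -0.0794] twist -0.5103 rows 13.0
```

apply_moves(
  motion="-1 0 0 -0.03 0;-1 0 0 -0.06 0;-1 0 0 -0.08 0;-1 -0.01 0.03 -0.08 -0.51;-1 -0.02 0.06 -0.08 -0.51;-1 -0.04 0.09 -0.08 -0.51;-1 -0.049 0.109 -0.08 -0.51;-1 -0.049 0.109 -0.08 -0.51;-1 -0.049 0.109 -0.08 -0.51;-1 -0.049 0.109 -0.08 -0.51;-1 -0.049 0.109 -0.08 -0.51;-1 -0.049 0.109 -0.08 -0.51;-1 -0.049 0.109 -0.08 -0.51;-1 -0.049 0.109 -0.08 -0.51;-1 -0.049 0.109 -0.08 -0.51;-1 -0.049 0.109 -0.08 -0.51;-1 -0.049 0.109 -0.08 -0.51;-1 -0.049 0.109 -0.08 -0.51",
)

```text
clock: 13.08
eef_pos: [519.3, -172.2, 254.8]
tcp_rot: [3.142, 0.0, -3.076]
contact_force: [-0.4, -0.7, -1.1]
opening: 0.455
```

```bash
python3 -c "
from h import *
plan(((519.4,-172.3,180),-3.0716));f=snap('wrist','w10')
a=cv2.imread('pics/w10.png');cv2.imwrite('pics/w10c.png',cv2.convertScaleAbs(a,alpha=1.5))"
```

```text
t 13.08 pos [ 519.337 -172.16   254.82 ] yaw -3.0757 rp [3.142 0.   ] F [-0.417 -0.731 -1.068] open 0.455 q1,6 [-0.32 -1.96]
-> (519.4, -172.3, 180) shift [-0.0001, -0.0001, 0.0748] twist -0.0013 rows 2.0
```

View pics/w10c.png

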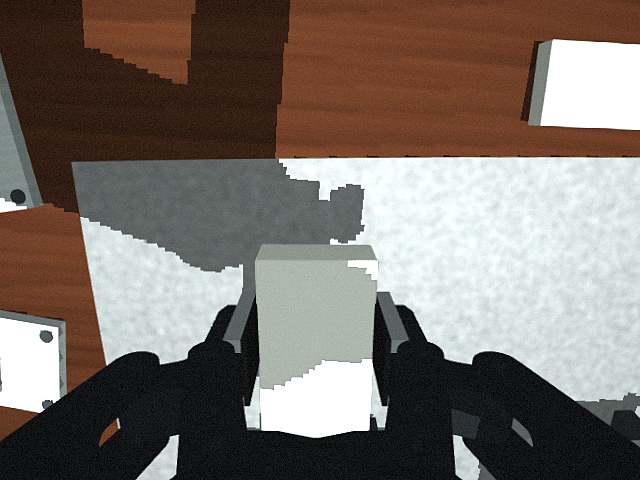

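apply_moves(
  motion="-1 0 0 0.03 0;-1 0 0 0.06 0;-1 0 0 0.074 0;-1 0 0 0.077 0;-1 0 0 0.077 0;0.15 0 0 0.077 0;0.15 0 0 0.077 0;0.15 0 0 0.077 0;0.15 0 0 0.077 0;-1 0 0 0.0765 0;-1 0 0 0.0765 0;-1 0 0 0.0765 0;-1 0 0 0.0765 0;-1 0 0 0.0765 0;-1 0 0 0.0765 0",
  squeeze=25,
)

```text
clock: 14.38
eef_pos: [519.7, -172.3, 178.8]
tcp_rot: [-3.141, 0.001, -3.073]
contact_force: [-0.6, 0.3, 6.1]
opening: 0.464
```

```bash
python3 -c "
from h import *
plan(((519.4+60*.99755,-172.3+60*.07,178.3),-3.0716),((519.4+76*.99755,-172.3+76*.07,178.3),-3.0716))"
```

```text
t 14.38 pos [ 519.746 -172.3    178.786] yaw -3.0725 rp [-3.141  0.001] F [-0.613  0.268  6.077] open 0.464 q1,6 [-0.32 -1.96]
-> (579.2529999999999, -168.10000000000002, 178.3) shift [-0.0597, 0.0001, 0.0005] twist -0.0003 rows 2.0
-> (595.2138, -166.98000000000002, 178.3) shift [-0.0757, 0.0001, 0.0006] twist -0.0003 rows 2.0
```

apply_moves(
  motion="-1 -0.006 0 0 0;-1 -0.012 0 0 0;-1 -0.016 0 0 0;-1 -0.02 0 0 0;-1 -0.024 0 0 0;-1 -0.028 0 0 0;-1 -0.032 0 0 0;-1 -0.036 0 0 0;-1 -0.036 0 0 0",
)

```text
clock: 15.13
eef_pos: [555.4, -169.7, 178.8]
tcp_rot: [-3.142, -0.001, -3.072]
contact_force: [-2.3, 0.2, 9.9]
opening: 0.458
```

apply_moves(
  motion="-1 -0.005 0 0 0;-1 -0.01 0 0 0;-1 -0.015 0 0 0;-1 -0.02 0 0 0;-1 -0.025 0 0 0;-1 -0.03 0 0 0;-1 -0.033 0 0 0;-1 -0.033 0 0 0",
)

```text
clock: 15.8
eef_pos: [588.4, -167.5, 178.8]
tcp_rot: [-3.142, -0.001, -3.072]
contact_force: [-2.7, 0.2, 8.3]
opening: 0.463
```

apply_moves(
  motion="-1 -0.001 0 0 0;-1 -0.002 0 0 0;-1 -0.003 0 0 0;-1 -0.004 0 0 0;-1 -0.004 0 0 0",
)

```text
clock: 16.22
eef_pos: [591.7, -167.3, 178.8]
tcp_rot: [3.141, -0.002, -3.072]
contact_force: [-5.5, 0.3, 10.5]
opening: 0.462
```

apply_moves(
  motion="-1 -0.001 0 0 0;-1 -0.0015 0 0 0;-1 -0.002 0 0 0;-1 -0.002 0 0 0",
)

```text
clock: 16.55
eef_pos: [593.5, -167.1, 178.8]
tcp_rot: [3.141, -0.002, -3.072]
contact_force: [-6.1, -1.3, 10.3]
opening: 0.459
```

apply_moves(
  motion="-1 -0.001 0 0 0;-1 -0.002 0 0 0;-1 -0.002 0 0 0;-1 -0.002 0 0 0",
)

```text
clock: 16.88
eef_pos: [595.6, -167.0, 178.8]
tcp_rot: [3.141, -0.002, -3.072]
contact_force: [-4.1, -0.2, 10.3]
opening: 0.463
```

```bash
python3 -c "
from h import *
st();f=snap('wrist','w11')
a=cv2.imread('pics/w11.png');cv2.imwrite('pics/w11c.png',cv2.convertScaleAbs(a,alpha=1.5))"
```

```text
t 16.88 pos [ 595.642 -166.974  178.807] yaw -3.0724 rp [ 3.141 -0.002] F [-4.137 -0.242 10.298] open 0.463 q1,6 [-0.28 -1.92]
```

View pics/w11c.png

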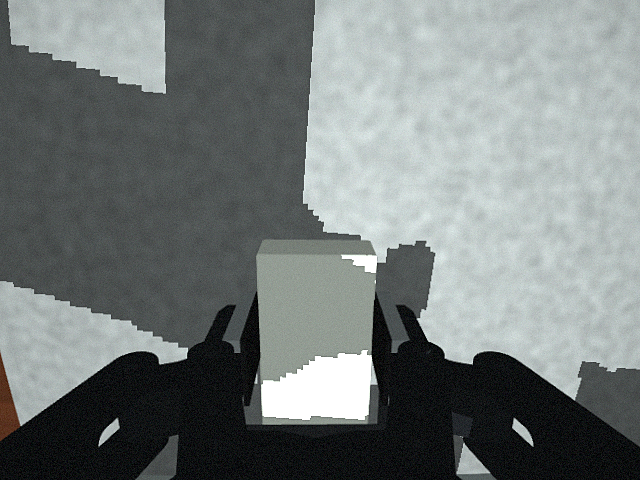

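apply_moves(
  motion="-1 -0.001 0 0 0;-1 -0.002 0 0 0;-1 -0.003 0 0 0;-1 -0.003 0 0 0;-1 -0.003 0 0 0",
)

```text
clock: 17.35
eef_pos: [597.9, -166.8, 178.8]
tcp_rot: [3.141, -0.004, -3.072]
contact_force: [-10.1, -0.4, 14.8]
opening: 0.463
```

```bash
python3 -c "
from h import *
st();f=snap('wrist','w12')
a=cv2.imread('pics/w12.png');b=cv2.imread('pics/w11.png')
print(a[235:270,300].mean(axis=1).round(),b[235:270,300].mean(axis=1).round())
g=fake(f,r.sense(),(597.9,-166.8,178.8),-3.072)
print(onz(g,[[258,254],[376,254],],18), onz(g,[[316,240]],0))
"
```

```text
t 17.35 pos [ 597.862 -166.833  178.796] yaw -3.0722 rp [ 3.141 -0.004] F [-10.059  -0.408  14.781] open 0.463 q1,6 [-0.27 -1.91]
[ 54.  55.  56.  48.  65.  79.  84.  77.  78.  79.  80.  82.  82.  82.
  74.  80.  79.  82.  83.  92. 104.  97.  98.  97.  97.  99. 101. 100.
 101. 102. 104. 102. 100.  98.  97.] [ 59.  57.  56.  54.  68.  87.  81.  81.  84.  77.  87.  80.  80.  83.
  78.  79.  81.  78.  82.  95.  97. 100. 100. 100. 102. 101. 101. 100.
 101. 100.  99.  99. 105.  98.  96.]
[[ 571.536 -188.83    18.   ]
 [ 568.886 -150.376   18.   ]] [[ 570.91  -169.857    0.   ]]
```

apply_moves(
  motion="-1 -0.001 0 0 0;-1 -0.002 0 0 0;-1 -0.002 0 0 0;-1 -0.002 0 0 0",
)

```text
clock: 17.73
eef_pos: [598.6, -166.8, 178.7]
tcp_rot: [3.141, -0.007, -3.072]
contact_force: [-17.0, -2.7, 20.8]
opening: 0.46
```

apply_moves(
  motion="-1 0.0005 0 0 0;0.5 0.0005 0 0 0;1 0.0005 0 0 0;1 0.0005 0 0 0;1 0.0005 0 0 0;1 0.0005 0 -0.02 0;1 0.02 0 -0.05 0;1 0.04 0 -0.08 0;1 0.04 0 -0.08 0;1 0.04 0 -0.08 0",
)

```text
clock: 18.57
eef_pos: [561.5, -169.5, 259.8]
tcp_rot: [-3.14, 0.003, -3.073]
contact_force: [-0.5, -0.4, 0.0]
opening: 1.0
```

```bash
python3 -c "
from h import *
st();f=snap('wrist','w13')
a=cv2.imread('pics/w13.png');cv2.imwrite('pics/w13c.png',cv2.convertScaleAbs(a,alpha=1.5))"
```

```text
t 18.57 pos [ 561.545 -169.48   259.795] yaw -3.0728 rp [-3.14   0.003] F [-0.511 -0.364  0.012] open 1.0 q1,6 [-0.3  -1.94]
```

View pics/w13c.png

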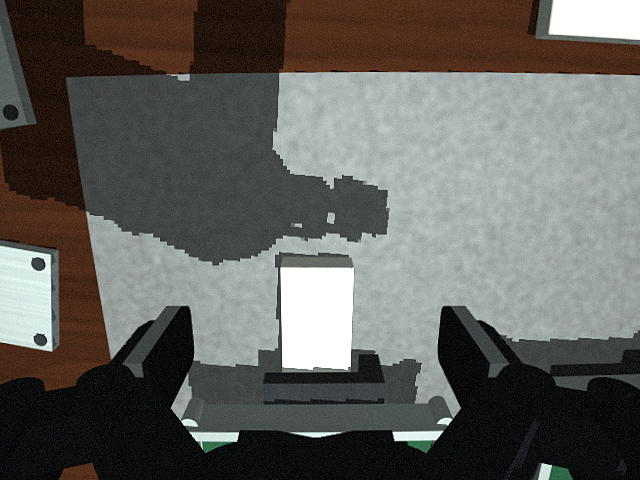

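```bash
python3 -c "
from h import *
f=grab_frame('wrist');a=f['img'][:,:,::-1]
cv2.imwrite('pics/w13d.png',cv2.resize(cv2.convertScaleAbs(a[330:420,240:400],alpha=2.5),None,fx=5,fy=5,interpolation=cv2.INTER_CUBIC))
print(onz(f,[[280,265],[353,266],[280,368],[352,368]],18))"
```

```text
[[ 568.967 -189.258   18.   ]
 [ 566.882 -150.506   18.   ]
 [ 632.255 -186.549   18.   ]
 [ 629.414 -145.112   18.   ]]
```

View pics/w13d.png

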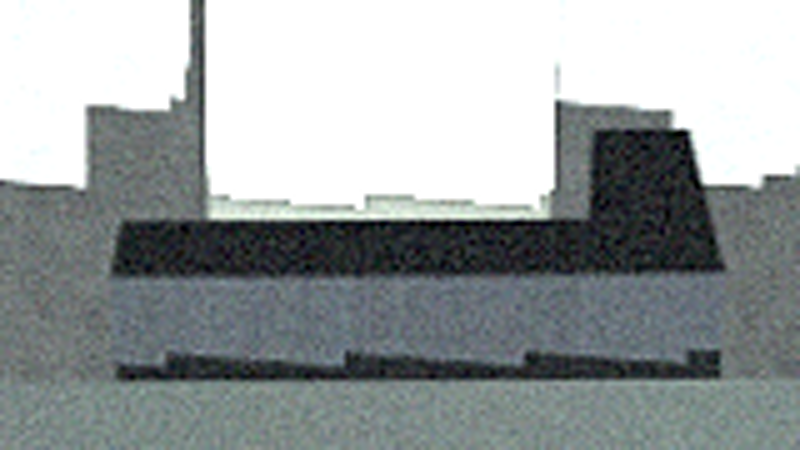

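```bash
python3 -c "
from h import *
f=grab_frame('wrist')
L=onz(f,[[358.6,356],[377.4,356]],0);A=onz(f,[[266,374],[356,374]],19.5);S=onz(f,[[280.5,265.5],[352,266.5],[281,373],[351,373]],18)
e=np.array([np.cos(.07),np.sin(.07),0]);n=np.array([-e[1],e[0],0])
for P in (L,A,S): print(np.c_[P@e,P@n]); 
"
```

```text
[[ 620.301 -182.968]
 [ 620.369 -171.333]]
[[ 619.716 -237.974]
 [ 619.78  -186.375]]
[[ 553.985 -228.019]
 [ 554.611 -190.152]
 [ 620.06  -229.491]
 [ 620.128 -189.114]]
```

```bash
python3 -c "
from h import *
plan(((421,26,260),1.63))"
```

```text
t 18.72 pos [ 561.598 -169.176  257.248] yaw -3.0723 rp [ 3.141 -0.001] F [-0.379 -0.406 -0.005] open 1.003 q1,6 [-0.3  -1.94]
-> (421, 26, 260) shift [0.1268, 0.2044, -0.0026] twist 0.5032 rows 13.0
```

apply_moves(
  motion="1 0.02 0.02 -0.003 0.503;1 0.04 0.05 -0.003 0.503;1 0.06 0.08 -0.003 0.503;1 0.08 0.11 -0.003 0.503;1 0.1 0.14 -0.003 0.503;1 0.12 0.17 -0.003 0.503;1 0.127 0.204 -0.003 0.503;1 0.127 0.204 -0.003 0.503;1 0.127 0.204 -0.003 0.503;1 0.127 0.204 -0.003 0.503;1 0.127 0.204 -0.003 0.503;1 0.127 0.204 -0.003 0.503;1 0.127 0.204 -0.003 0.503;1 0.127 0.204 -0.003 0.503;1 0.127 0.204 -0.003 0.503;1 0.127 0.204 -0.003 0.503",
)

```text
clock: 20.05
eef_pos: [420.6, 25.5, 260.6]
tcp_rot: [-3.141, 0.0, 1.634]
contact_force: [-0.8, -0.5, 0.3]
opening: 1.0
```

```bash
python3 -c "
from h import *
f=snap('wrist','w14'); plan(((421,26,178.5),1.63))"
```

```text
t 20.1 pos [420.629  25.49  260.774] yaw 1.6333 rp [-3.141 -0.   ] F [ 0.659 -0.04  -0.621] open 1.003 q1,6 [ 0.06 -0.01]
-> (421, 26, 178.5) shift [0.0005, 0.0005, 0.0823] twist 0.0011 rows 2.0
```

View pics/w14.png

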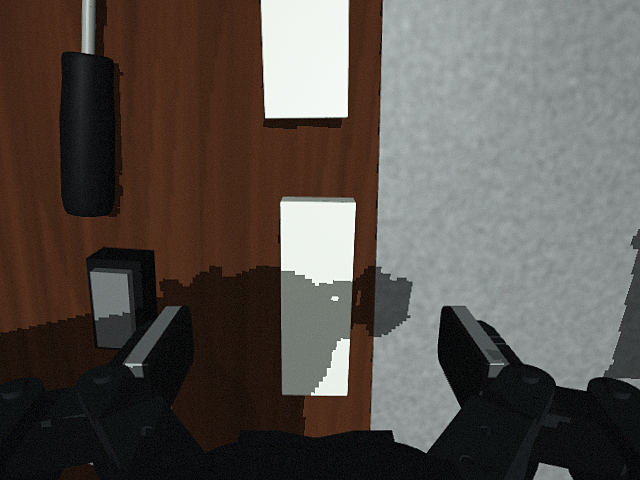

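apply_moves(
  motion="0.5 0 0 0.035 0.001;0.5 0 0 0.065 0.001;0.5 0 0 0.082 0.001;0.5 0 0 0.083 0.001;0.5 0 0 0.083 0.001;-1 0 0 0.083 0.001;-1 0 0 0.083 0.001;-1 0 0 0.083 0.001;-1 0 0 0.083 0.001;-1 0 0 0.083 0.001;-1 0 0 0.083 0.001;-1 0 0 0.083 0.001;-1 0 0 0.083 0.001",
  squeeze=40,
)

```text
clock: 21.18
eef_pos: [421.1, 25.5, 179.5]
tcp_rot: [3.139, 0.0, 1.628]
contact_force: [-0.2, 0.5, 8.3]
opening: 0.449
```

```bash
python3 -c "
from h import *
f=snap('wrist','w15'); 
ex=np.array([.99755,.06994]); o=np.array([668.3,6.7])
p=o-161*ex
plan(((p[0],p[1],258),-3.0716)); print(p)
# spacer near end position
"
```

```text
t 21.23 pos [421.141  25.456 179.489] yaw 1.6276 rp [3.139 0.   ] F [-2.512 -0.073  7.648] open 0.452 q1,6 [0.06 0.  ]
-> (np.float64(507.69444999999996), np.float64(-4.560340000000001), 258) shift [-0.0349, 0.0849, -0.0783] twist -0.5042 rows 13.0
[507.694  -4.56 ]
```

View pics/w15.png

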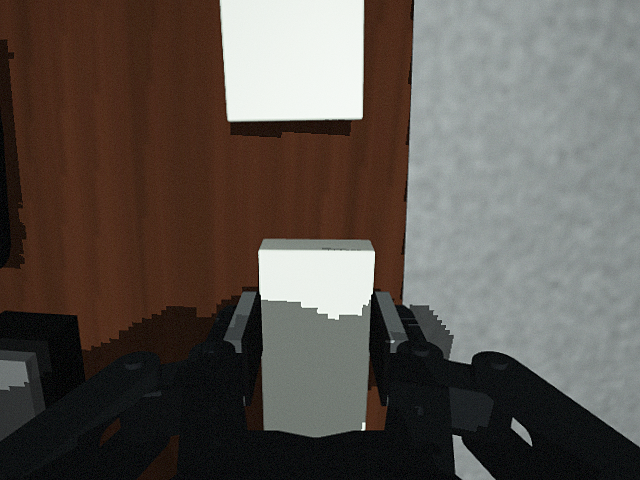

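apply_moves(
  motion="-1 0 0 -0.03 0;-1 0 0 -0.06 0;-1 0 0 -0.08 0;-1 -0.01 0.03 -0.08 -0.504;-1 -0.02 0.06 -0.08 -0.504;-1 -0.035 0.085 -0.08 -0.504;-1 -0.035 0.085 -0.08 -0.504;-1 -0.035 0.085 -0.08 -0.504;-1 -0.035 0.085 -0.08 -0.504;-1 -0.035 0.085 -0.08 -0.504;-1 -0.035 0.085 -0.08 -0.504;-1 -0.035 0.085 -0.08 -0.504;-1 -0.035 0.085 -0.08 -0.504;-1 -0.035 0.085 -0.08 -0.504;-1 -0.035 0.085 -0.08 -0.504;-1 -0.035 0.085 -0.08 -0.504;-1 -0.035 0.085 -0.08 -0.504;-1 -0.035 0.085 -0.08 -0.504",
)

```text
clock: 22.73
eef_pos: [507.4, -4.7, 258.9]
tcp_rot: [-3.142, 0.001, -3.075]
contact_force: [-0.0, 0.9, -0.5]
opening: 0.45
```

```bash
python3 -c "
from h import *
plan(((507.7,-4.6,180.5),-3.0716))"
```

```text
t 22.73 pos [507.429  -4.692 258.86 ] yaw -3.0751 rp [-3.142  0.001] F [-0.015  0.878 -0.504] open 0.45 q1,6 [-0.01 -1.65]
-> (507.7, -4.6, 180.5) shift [-0.0002, 0.0001, 0.0784] twist -0.0011 rows 2.0
```

apply_moves(
  motion="-1 0 0 0.03 -0.001;-1 0 0 0.06 -0.001;-1 0 0 0.076 -0.001;-1 0 0 0.079 -0.001;-1 0 0 0.079 -0.001;0.15 0 0 0.079 -0.001;0.15 0 0 0.079 -0.001;0.15 0 0 0.079 -0.001;0.15 0 0 0.079 -0.001;-1 0 0 0.079 -0.001;-1 0 0 0.079 -0.001;-1 0 0 0.079 -0.001;-1 0 0 0.079 -0.001;-1 0 0 0.079 -0.001;-1 0 0 0.079 -0.001",
  squeeze=30,
)

```text
clock: 23.98
eef_pos: [507.6, -4.7, 179.6]
tcp_rot: [-3.142, 0.001, -3.07]
contact_force: [0.0, -0.4, 6.0]
opening: 0.459
```

apply_moves(
  motion="-1 -0.006 0 0 0;-1 -0.012 0 0 0;-1 -0.016 0 0 0;-1 -0.02 0 0 0;-1 -0.024 0 0 0;-1 -0.028 0 0 0;-1 -0.032 0 0 0;-1 -0.036 0 0 0;-1 -0.036 0 0 0",
)

```text
clock: 24.73
eef_pos: [543.2, -2.0, 179.6]
tcp_rot: [3.141, -0.001, -3.069]
contact_force: [-3.4, 0.9, 9.7]
opening: 0.456
```

apply_moves(
  motion="-1 -0.005 0 0 0;-1 -0.01 0 0 0;-1 -0.015 0 0 0;-1 -0.02 0 0 0;-1 -0.025 0 0 0;-1 -0.03 0 0 0;-1 -0.034 0 0 0;-1 -0.036 0 0 0;-1 -0.036 0 0 0",
)

```text
clock: 25.48
eef_pos: [579.0, 0.5, 179.6]
tcp_rot: [3.141, -0.001, -3.069]
contact_force: [-3.2, -0.6, 8.2]
opening: 0.459
```

apply_moves(
  motion="-1 -0.001 0 0 0;-1 -0.002 0 0 0;-1 -0.003 0 0 0;-1 -0.004 0 0 0;-1 -0.004 0 0 0",
)

```text
clock: 25.9
eef_pos: [582.5, 0.8, 179.6]
tcp_rot: [3.141, -0.002, -3.069]
contact_force: [-5.5, -0.4, 11.1]
opening: 0.455
```

apply_moves(
  motion="-1 -0.001 0 0 0;-1 -0.002 0 0 0;-1 -0.003 0 0 0;-1 -0.003 0 0 0;-1 -0.003 0 0 0",
)

```text
clock: 26.32
eef_pos: [585.3, 1.0, 179.6]
tcp_rot: [3.141, -0.003, -3.069]
contact_force: [-6.7, 0.3, 11.8]
opening: 0.457
```

apply_moves(
  motion="-1 -0.001 0 0 0;-1 -0.002 0 0 0;-1 -0.003 0 0 0;-1 -0.003 0 0 0;-1 -0.003 0 0 0",
)

```text
clock: 26.73
eef_pos: [586.4, 1.0, 179.4]
tcp_rot: [3.141, -0.008, -3.07]
contact_force: [-16.4, -2.4, 21.6]
opening: 0.455
```

apply_moves(
  motion="-1 0.0005 0 0 0;0.5 0.0005 0 0 0;1 0.0005 0 0 0;1 0.0005 0 0 0;1 0.0005 0 0 0;1 0.0005 0 -0.02 0;1 0.02 0 -0.05 0;1 0.04 0 -0.08 0;1 0.04 0 -0.08 0;1 0.04 0 -0.08 0",
)

```text
clock: 27.57
eef_pos: [549.5, -1.7, 260.7]
tcp_rot: [-3.141, 0.003, -3.069]
contact_force: [0.4, 0.4, -0.7]
opening: 0.999
```

```bash
python3 -c "
from h import *
f=snap('wrist','w16');a=f['img'][:,:,::-1]
cv2.imwrite('pics/w16d.png',cv2.resize(cv2.convertScaleAbs(a[230:430,150:470],alpha=2),None,fx=2.5,fy=2.5,interpolation=cv2.INTER_CUBIC))
# E (318.6,308.6) yaw .088, grip at -y?/+y end
plan(((318.6-35*.088,308.6+34.9,262),1.57+.088))"
```

```text
t 27.62 pos [549.683  -1.642 259.664] yaw -3.0693 rp [-3.141  0.002] F [-0.024 -0.556  0.138] open 0.999 q1,6 [-0.01 -1.65]
-> (315.52000000000004, 343.5, 262) shift [0.2086, 0.3612, -0.0028] twist 0.4953 rows 13.0
```

View pics/w16d.png

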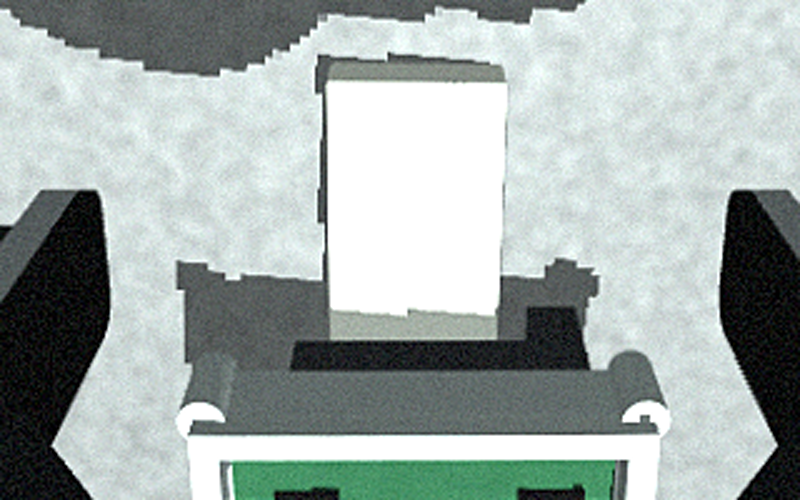

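```bash
python3 -c "
from h import *
f=grab_frame('wrist')
e=np.array([np.cos(.07),np.sin(.07),0]);n=np.array([-e[1],e[0],0])
for P in (onz(f,[[360.8,352.8]],0),onz(f,[[282,262.4],[351.5,262.4],[349.2,362]],14),onz(f,[[267,367],[360,366]],15.5)): print(np.c_[P@e,P@n]); 
"
```

```text
[[619.376 -13.228]]
[[554.593 -59.672]
 [554.536 -21.929]
 [616.796 -21.575]]
[[619.306 -69.815]
 [618.533 -15.312]]
```

apply_moves(
  motion="1 0.02 0.03 -0.003 0.495;1 0.04 0.065 -0.003 0.495;1 0.06 0.1 -0.003 0.495;1 0.08 0.135 -0.003 0.495;1 0.1 0.17 -0.003 0.495;1 0.12 0.205 -0.003 0.495;1 0.14 0.24 -0.003 0.495;1 0.16 0.275 -0.003 0.495;1 0.18 0.31 -0.003 0.495;1 0.2 0.345 -0.003 0.495;1 0.209 0.361 -0.003 0.495;1 0.209 0.361 -0.003 0.495;1 0.209 0.361 -0.003 0.495;1 0.209 0.361 -0.003 0.495;1 0.209 0.361 -0.003 0.495;1 0.209 0.361 -0.003 0.495",
)

```text
clock: 29.0
eef_pos: [314.8, 343.5, 261.2]
tcp_rot: [-3.14, 0.001, 1.662]
contact_force: [0.1, 0.0, -0.6]
opening: 1.001
```

```bash
python3 -c "
from h import *
f=snap('wrist','w17')
plan(((318.6-35*.088,308.6+34.9,178),1.57+.088))"
```

```text
t 29.05 pos [314.89  343.329 261.374] yaw 1.662 rp [-3.141  0.001] F [ 0.324 -0.327 -0.201] open 0.997 q1,6 [0.83 0.73]
-> (315.52000000000004, 343.5, 178) shift [0.0002, 0.0007, 0.0834] twist 0.0013 rows 2.0
```

View pics/w17.png

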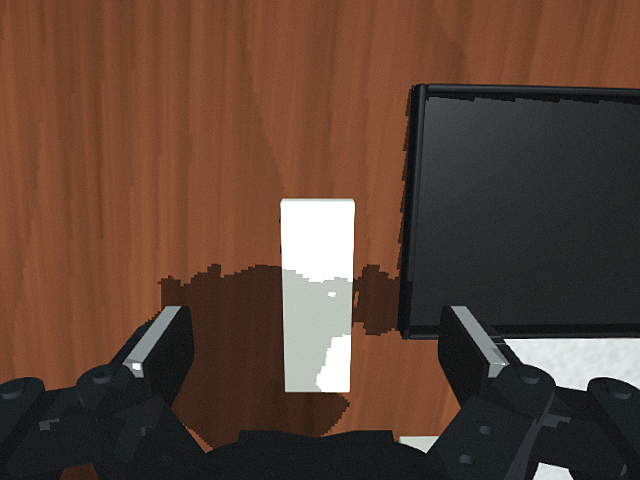

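apply_moves(
  motion="0.2 0 0.001 0 0.001;0.2 0 0.001 0 0.001;0.2 0 0.001 0.03 0.001;0.2 0 0.001 0.055 0.001;0.2 0 0.001 0.055 0.001;0.2 0 0.001 0.055 0.001",
)

```text
clock: 29.55
eef_pos: [315.5, 342.8, 206.6]
tcp_rot: [-3.139, 0.002, 1.656]
contact_force: [-0.2, -0.4, 1.2]
opening: 0.599
```

```bash
python3 -c "
from h import *
st();f=snap('wrist','w18')"
```

```text
t 29.55 pos [315.535 342.848 206.55 ] yaw 1.6559 rp [-3.139  0.002] F [-0.216 -0.378  1.175] open 0.599 q1,6 [0.82 0.74]
```

View pics/w18.png

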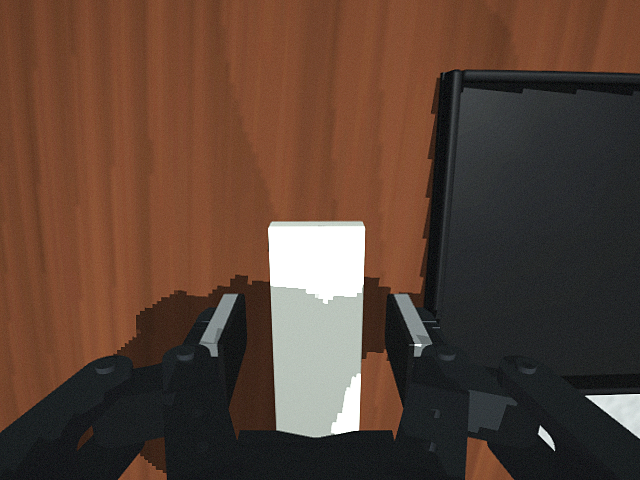

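apply_moves(
  motion="0.2 0 0 0.015 0;0.2 0 0 0.028 0;0.2 0 0 0.03 0;0.2 0 0 0.03 0;-1 0 0 0.03 0;-1 0 0 0.03 0;-1 0 0 0.03 0;-1 0 0 0.03 0;-1 0 0 0.03 0;-1 0 0 0.03 0;-1 0 0 0.03 0",
  squeeze=40,
)

```text
clock: 30.52
eef_pos: [316.1, 343.7, 178.6]
tcp_rot: [3.14, -0.001, 1.656]
contact_force: [-0.7, -1.8, 5.7]
opening: 0.452
```

```bash
python3 -c "
from h import *
ex=np.array([.99755,.06994]); o=np.array([653.7,175.8])
p=o-161*ex
plan(((p[0],p[1],256),-3.0716)); print(p)
f=snap('wrist','w19')"
```

```text
t 30.52 pos [316.067 343.694 178.606] yaw 1.6557 rp [ 3.14  -0.001] F [-0.692 -1.82   5.703] open 0.452 q1,6 [0.82 0.74]
-> (np.float64(493.09445000000005), np.float64(164.53966), 256) shift [-0.1934, 0.1613, -0.0774] twist -0.4952 rows 13.0
[493.094 164.54 ]
```

View pics/w19.png

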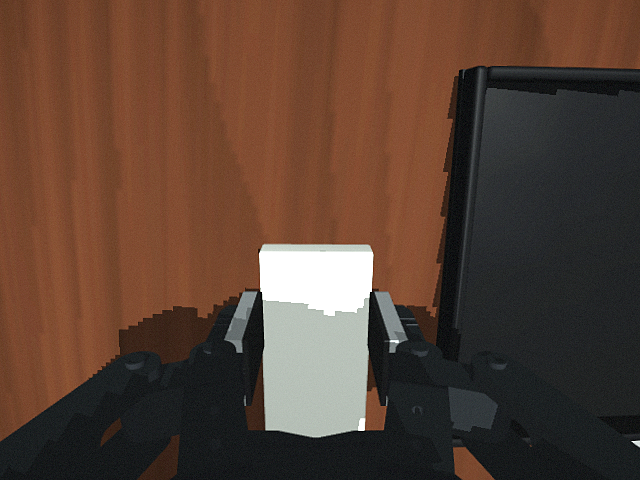

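apply_moves(
  motion="-1 0 0 -0.03 0;-1 0 0 -0.06 0;-1 0 0 -0.077 0;-1 -0.03 0.03 -0.077 -0.495;-1 -0.06 0.05 -0.077 -0.495;-1 -0.09 0.075 -0.077 -0.495;-1 -0.12 0.1 -0.077 -0.495;-1 -0.15 0.125 -0.077 -0.495;-1 -0.18 0.15 -0.077 -0.495;-1 -0.193 0.161 -0.077 -0.495;-1 -0.193 0.161 -0.077 -0.495;-1 -0.193 0.161 -0.077 -0.495;-1 -0.193 0.161 -0.077 -0.495;-1 -0.193 0.161 -0.077 -0.495;-1 -0.193 0.161 -0.077 -0.495;-1 -0.193 0.161 -0.077 -0.495;-1 -0.193 0.161 -0.077 -0.495;-1 -0.193 0.161 -0.077 -0.495",
)

```text
clock: 32.07
eef_pos: [492.7, 164.7, 255.3]
tcp_rot: [3.141, 0.001, -3.071]
contact_force: [-0.7, 0.4, -0.9]
opening: 0.449
```

```bash
python3 -c "
from h import *
plan(((493.1,164.5,179),-3.0716))"
```

```text
t 32.07 pos [492.651 164.747 255.317] yaw -3.0711 rp [3.141 0.001] F [-0.656  0.409 -0.942] open 0.449 q1,6 [ 0.32 -1.32]
-> (493.1, 164.5, 179) shift [-0.0003, -0.0003, 0.0763] twist 0.0002 rows 2.0
```

apply_moves(
  motion="-1 0 0 0.03 0;-1 0 0 0.06 0;-1 0 0 0.074 0;-1 0 0 0.0765 0;-1 0 0 0.0765 0;0.15 0 0 0.0765 0;0.15 0 0 0.0765 0;0.15 0 0 0.0765 0;0.15 0 0 0.0765 0;-1 0 0 0.0765 0;-1 0 0 0.0765 0;-1 0 0 0.0765 0;-1 0 0 0.0765 0;-1 0 0 0.0765 0;-1 0 0 0.0765 0",
  squeeze=30,
)

```text
clock: 33.32
eef_pos: [492.7, 164.8, 178.3]
tcp_rot: [3.141, 0.001, -3.073]
contact_force: [-1.6, -1.3, 6.3]
opening: 0.452
```

apply_moves(
  motion="-1 -0.006 0 0 0;-1 -0.012 0 0 0;-1 -0.016 0 0 0;-1 -0.02 0 0 0;-1 -0.024 0 0 0;-1 -0.028 0 0 0;-1 -0.032 0 0 0;-1 -0.036 0 0 0;-1 -0.036 0 0 0",
)

```text
clock: 34.07
eef_pos: [528.5, 167.2, 178.3]
tcp_rot: [-3.142, -0.001, -3.073]
contact_force: [-3.6, -0.6, 9.2]
opening: 0.456
```

apply_moves(
  motion="-1 -0.005 0 0 0;-1 -0.01 0 0 0;-1 -0.015 0 0 0;-1 -0.02 0 0 0;-1 -0.025 0 0 0;-1 -0.03 0 0 0;-1 -0.034 0 0 0;-1 -0.038 0 0 0;-1 -0.038 0 0 0",
)

```text
clock: 34.82
eef_pos: [566.5, 169.9, 178.3]
tcp_rot: [3.142, -0.0, -3.073]
contact_force: [-2.4, 0.9, 7.3]
opening: 0.453
```

apply_moves(
  motion="-1 -0.001 0 0 0;-1 -0.002 0 0 0;-1 -0.003 0 0 0;-1 -0.003 0 0 0;-1 -0.003 0 0 0",
)

```text
clock: 35.23
eef_pos: [568.7, 170.0, 178.3]
tcp_rot: [-3.141, -0.002, -3.073]
contact_force: [-5.8, -0.8, 10.4]
opening: 0.452
```

apply_moves(
  motion="-1 -0.001 0 0 0;-1 -0.002 0 0 0;-1 -0.002 0 0 0;-1 -0.002 0 0 0",
)

```text
clock: 35.57
eef_pos: [570.7, 170.1, 178.3]
tcp_rot: [-3.141, -0.002, -3.073]
contact_force: [-5.9, -0.9, 9.2]
opening: 0.453
```

apply_moves(
  motion="-1 -0.001 0 0 0;-1 -0.002 0 0 0;-1 -0.003 0 0 0;-1 -0.003 0 0 0",
)

```text
clock: 35.9
eef_pos: [571.8, 170.2, 178.2]
tcp_rot: [-3.141, -0.008, -3.073]
contact_force: [-15.6, 0.3, 20.8]
opening: 0.454
```

apply_moves(
  motion="-1 0.0005 0 0 0;0.5 0.0005 0 0 0;1 0.0005 0 0 0;1 0.0005 0 0 0;1 0.0005 0 0 0;1 0.0005 0 -0.02 0;1 0.02 0 -0.05 0;1 0.04 0 -0.08 0;1 0.04 0 -0.08 0;1 0.04 0 -0.08 0",
)

```text
clock: 36.73
eef_pos: [534.6, 167.8, 259.3]
tcp_rot: [3.141, 0.003, -3.072]
contact_force: [0.8, 0.7, -0.1]
opening: 1.002
```

```bash
python3 -c "
from h import *
f=snap('wrist','w20');a=f['img'][:,:,::-1]
cv2.imwrite('pics/w20d.png',cv2.resize(cv2.convertScaleAbs(a[230:430,150:470],alpha=2),None,fx=2.5,fy=2.5,interpolation=cv2.INTER_CUBIC))
plan(((407.8,152.5,262),1.57+.07))
f=snap('scene','s2');f=snap('side','d2')"
```

```text
t 36.78 pos [534.786 167.725 258.178] yaw -3.0723 rp [3.141 0.002] F [ 0.081 -0.607  0.591] open 0.999 q1,6 [ 0.3  -1.34]
-> (407.8, 152.5, 262) shift [0.1277, -0.0064, -0.0041] twist 0.5 rows 13.0
```

View pics/w20d.png

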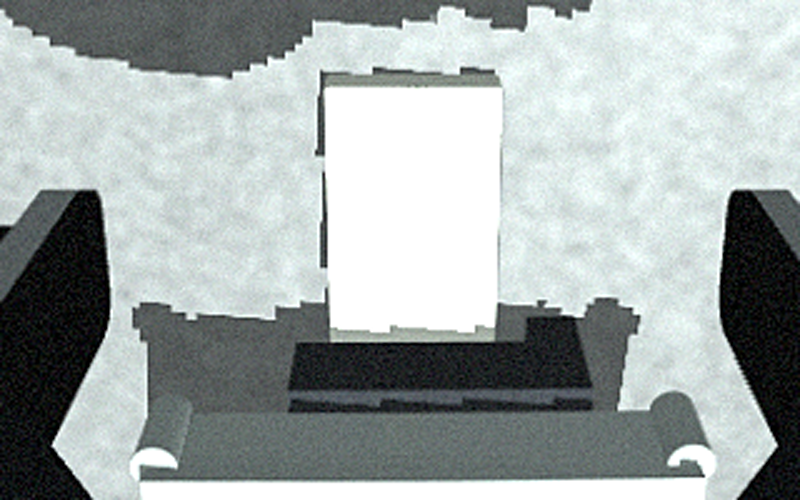

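View pics/d2.png

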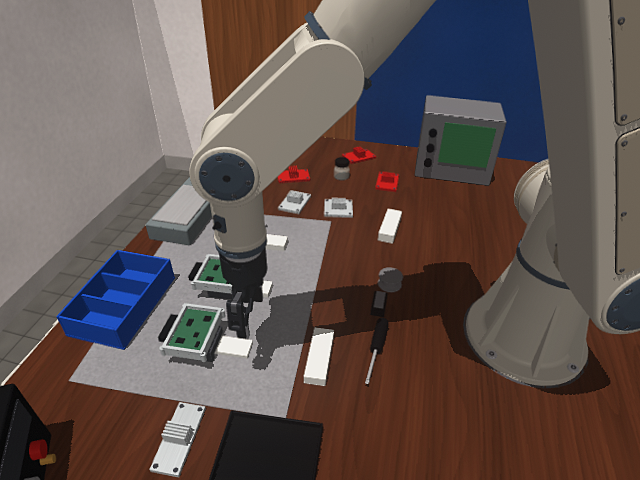

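View pics/s2.png

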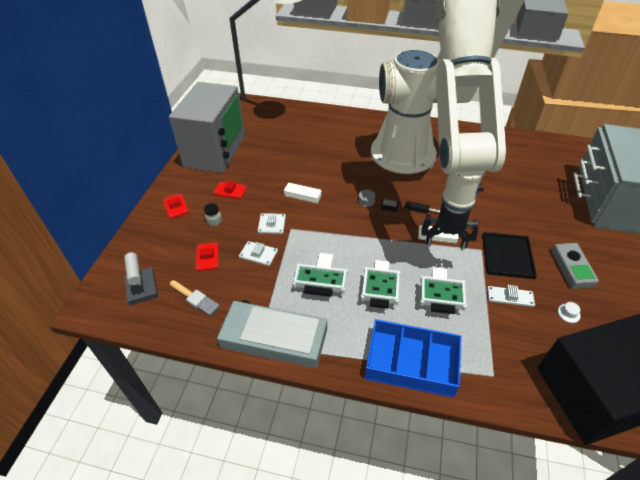

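apply_moves(
  motion="1 0.03 0 -0.004 0.5;1 0.06 -0.006 -0.004 0.5;1 0.09 -0.006 -0.004 0.5;1 0.128 -0.006 -0.004 0.5;1 0.128 -0.006 -0.004 0.5;1 0.128 -0.006 -0.004 0.5;1 0.128 -0.006 -0.004 0.5;1 0.128 -0.006 -0.004 0.5;1 0.128 -0.006 -0.004 0.5;1 0.128 -0.006 -0.004 0.5;1 0.128 -0.006 -0.004 0.5;1 0.128 -0.006 -0.004 0.5;1 0.128 -0.006 -0.004 0.5;1 0.128 -0.006 -0.004 0.5;1 0.128 -0.006 -0.004 0.5",
)

```text
clock: 38.13
eef_pos: [407.4, 152.8, 260.9]
tcp_rot: [-3.14, 0.0, 1.642]
contact_force: [0.1, -0.4, -0.4]
opening: 1.0
```

```bash
python3 -c "
from h import *
f=snap('wrist','w21'); plan(((407.8,152.5,190),1.64))
b=cv2.imread('pics/w6.png')
cv2.imwrite('pics/tr.png',cv2.resize(cv2.convertScaleAbs(b[120:350,430:640],alpha=3,beta=20),None,fx=2.6,fy=2.6))"
```

```text
t 38.18 pos [407.321 152.785 261.022] yaw 1.6427 rp [-3.141  0.   ] F [ 0.333 -0.297 -1.223] open 0.994 q1,6 [0.36 0.28]
-> (407.8, 152.5, 190) shift [-0.0003, 0.0005, 0.071] twist 0.0009 rows 2.0
```

View pics/w21.png

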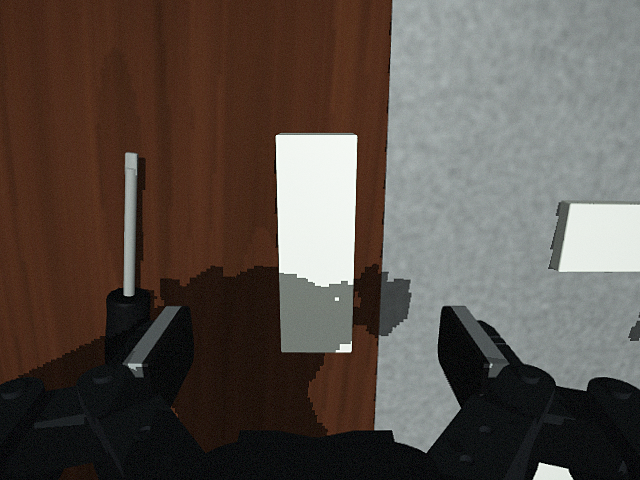

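View pics/tr.png

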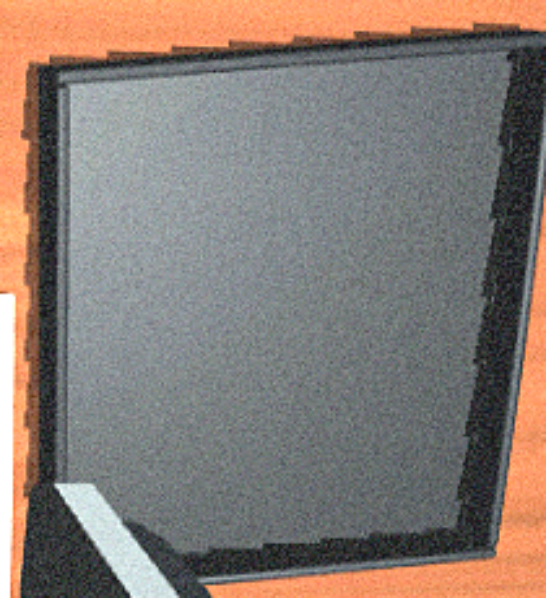

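Run:
```python
from h import *
from scipy.optimize import least_squares
f=grab_frame('wrist'); s=r.sense()
g=fake(f,s,(419.1,200.9,339.7),-3.14)
pts=np.array([(57,75),(547,35),(495,555)])/2.6+(430,120)
L=np.array([(-80,-70),(-80,70),(80,70)])
def res(p):
    c,sn=np.cos(p[2]),np.sin(p[2])
    return (proj(g,np.c_[p[0]+c*L[:,0]-sn*L[:,1],p[1]+sn*L[:,0]+c*L[:,1],np.full(3,16)])-pts).ravel()
o=least_squares(res,[443,374,0]); print(o.x,o.fun)
c,sn=np.cos(o.x[2]),np.sin(o.x[2])
for ty in (-33,33): print(o.x[0]-sn*ty,o.x[1]+c*ty)
```

```text
[445.018 369.139   0.097] [-3.859  0.306  4.303 -1.198 -0.079  1.801]
448.2207127861571 336.2951216027206
441.8158101014911 401.9836078206261
```

apply_moves(
  motion="0.6 0 0 0.035 0.001;0.6 0 0 0.065 0.001;0.6 0 0 0.071 0.001;0.6 0 0 0.071 0.001;-1 0 0 0.071 0.001;-1 0 0 0.071 0.001;-1 0 0 0.071 0.001;-1 0 0 0.071 0.001;-1 0 0 0.071 0.001;-1 0 0 0.071 0.001;-1 0 0 0.071 0.001;-1 0 0 0.04 0.001;-1 0 0 0 0.001;-1 0 0 0 0.001",
  squeeze=50,
)

```text
clock: 39.4
eef_pos: [409.3, 153.6, 268.0]
tcp_rot: [3.132, -0.003, 1.637]
contact_force: [1.7, 0.8, -1.6]
opening: 0.429
```

```bash
python3 -c "
from h import *
f=snap('wrist','w22'); plan(((447,339,268),-3.056))"
```

```text
t 39.45 pos [408.769 153.397 265.839] yaw 1.6371 rp [ 3.133 -0.003] F [ 0.314 -0.599 -1.559] open 0.429 q1,6 [0.36 0.29]
-> (447, 339, 268) shift [0.1827, 0.0505, -0.0013] twist -0.5061 rows 13.0
```

View pics/w22.png

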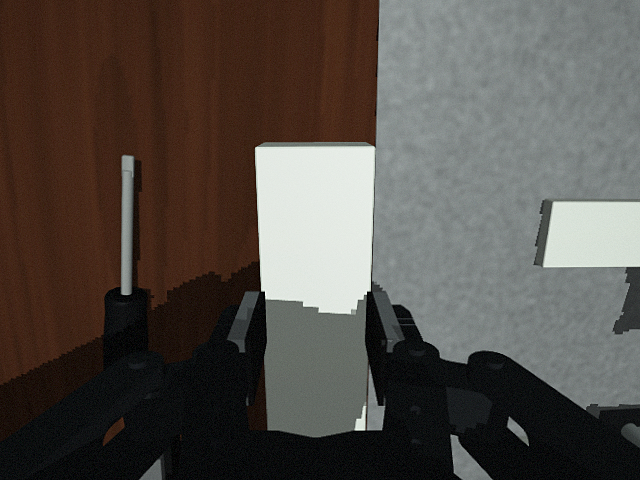

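apply_moves(
  motion="-1 0.035 0.01 0 -0.506;-1 0.07 0.02 0 -0.506;-1 0.105 0.03 0 -0.506;-1 0.14 0.04 0 -0.506;-1 0.183 0.05 0 -0.506;-1 0.183 0.05 0 -0.506;-1 0.183 0.05 0 -0.506;-1 0.183 0.05 0 -0.506;-1 0.183 0.05 0 -0.506;-1 0.183 0.05 0 -0.506;-1 0.183 0.05 0 -0.506;-1 0.183 0.05 0 -0.506;-1 0.183 0.05 0 -0.506;-1 0.183 0.05 0 -0.506;-1 0.183 0.05 0 -0.506",
)

```text
clock: 40.7
eef_pos: [444.8, 338.5, 261.4]
tcp_rot: [-3.141, -0.0, -3.06]
contact_force: [0.3, 0.8, -1.2]
opening: 0.429
```

```bash
python3 -c "
from h import *
f=snap('wrist','w23'); plan(((447,339,195),-3.056))
cv2.imwrite('pics/w23c.png',cv2.convertScaleAbs(cv2.imread('pics/w23.png'),alpha=2.2,beta=10))"
```

```text
t 40.75 pos [444.816 338.6   261.51 ] yaw -3.06 rp [-3.141 -0.   ] F [-0.037 -0.132 -0.816] open 0.431 q1,6 [ 0.65 -1.  ]
-> (447, 339, 195) shift [-0.0022, 0.0002, 0.0665] twist -0.0013 rows 2.0
```

View pics/w23c.png

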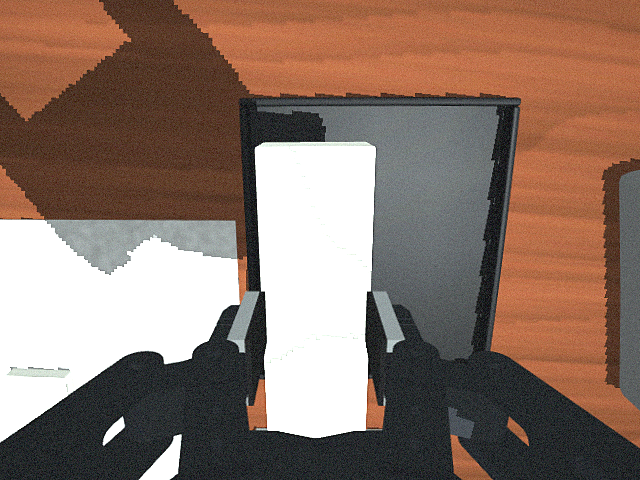

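```bash
python3 -c "
from h import *
f=grab_frame('wrist')
P=onz(f,[[243,100],[519,101],[250,340],[493,330]],16);print(P)
c,sn=np.cos(.085),np.sin(.085)
m=(P[0]+P[1])/2; print(m+80*np.array([c,sn,0]))"
```

```text
[[369.535 295.481  16.   ]
 [358.306 431.142  16.   ]
 [501.136 303.843  16.   ]
 [483.853 443.12   16.   ]]
[443.632 370.104  16.   ]
```

apply_moves(
  motion="-1 -0.001 -0.001 0.03 0;-1 -0.001 -0.001 0.055 0;-1 -0.001 -0.001 0.066 0;-1 -0.001 -0.001 0.067 0;-1 -0.001 -0.001 0.067 0;0.2 -0.001 -0.001 0.067 0;0.2 -0.001 -0.001 0.067 0;0.2 -0.001 -0.001 0.067 0;0.2 -0.001 -0.001 0.067 0;0.2 -0.001 -0.001 0.03 0;0.2 -0.001 -0.001 -0.005 0;0.2 -0.001 -0.001 -0.005 0",
)

```text
clock: 41.8
eef_pos: [447.9, 339.2, 272.5]
tcp_rot: [3.137, 0.007, -3.057]
contact_force: [1.4, 1.4, -0.1]
opening: 0.602
```

```bash
python3 -c "
from h import *
f=snap('wrist','w24'); plan(((380,0,300),1.6))
cv2.imwrite('pics/w24c.png',cv2.convertScaleAbs(cv2.imread('pics/w24.png'),alpha=1.5,beta=10))"
```

```text
t 41.85 pos [447.304 338.741 270.31 ] yaw -3.0568 rp [3.138 0.006] F [ 0.249 -0.472 -0.853] open 0.599 q1,6 [ 0.65 -1.01]
-> (380, 0, 300) shift [0.0956, -0.3317, -0.0315] twist 0.5177 rows 14.0
```

View pics/w24c.png

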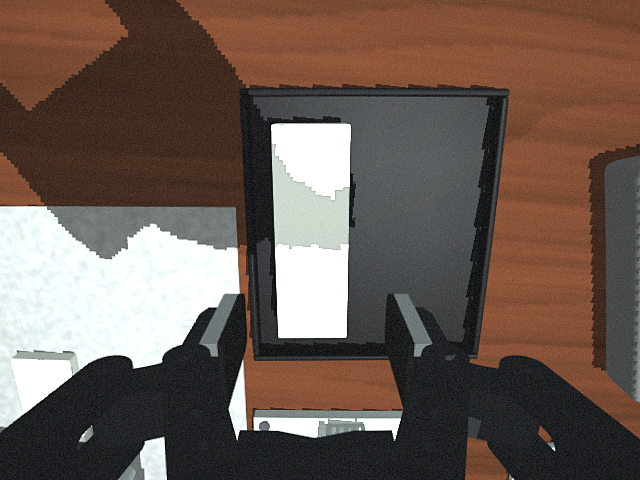

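```bash
python3 -c "
from h import *
plan(((318,-311.5,270),1.474))"
```

```text
t 41.85 pos [447.304 338.741 270.31 ] yaw -3.0568 rp [3.138 0.006] F [ 0.249 -0.472 -0.853] open 0.599 q1,6 [ 0.65 -1.01]
-> (318, -311.5, 270) shift [0.1839, -0.637, -0.0031] twist 0.5578 rows 16.0
```

apply_moves(
  motion="0.6 0.011 -0.038 0 0.558;0.6 0.022 -0.076 0 0.558;0.6 0.033 -0.114 0 0.558;0.6 0.044 -0.152 0 0.558;0.6 0.055 -0.19 0 0.558;0.6 0.066 -0.228 0 0.558;0.6 0.077 -0.266 0 0.558;0.6 0.088 -0.304 0 0.558;0.6 0.099 -0.342 0 0.558;0.6 0.11 -0.38 0 0.558;0.6 0.121 -0.418 0 0.558;0.6 0.132 -0.456 0 0.558;0.6 0.143 -0.494 0 0.558;0.6 0.154 -0.532 0 0.558;0.6 0.165 -0.57 0 0.558;0.6 0.176 -0.608 0 0.558;0.6 0.184 -0.637 0 0.558;0.6 0.184 -0.637 0 0.558;0.6 0.184 -0.637 0 0.558;0.6 0.184 -0.637 0 0.558",
)

```text
clock: 43.52
eef_pos: [316.2, -311.9, 266.1]
tcp_rot: [-3.14, -0.001, 1.473]
contact_force: [-0.0, -0.2, -1.3]
opening: 0.8
```

```bash
python3 -c "
from h import *
f=snap('wrist','w25'); plan(((318,-311.5,192),1.474))"
```

```text
t 43.57 pos [ 316.427 -311.5    266.199] yaw 1.4736 rp [-3.14  -0.001] F [-1.216  0.833 -0.81 ] open 0.802 q1,6 [-0.78 -0.68]
-> (318, -311.5, 192) shift [0.0001, 0.0016, 0.0742] twist -0.0001 rows 2.0
```

View pics/w25.png

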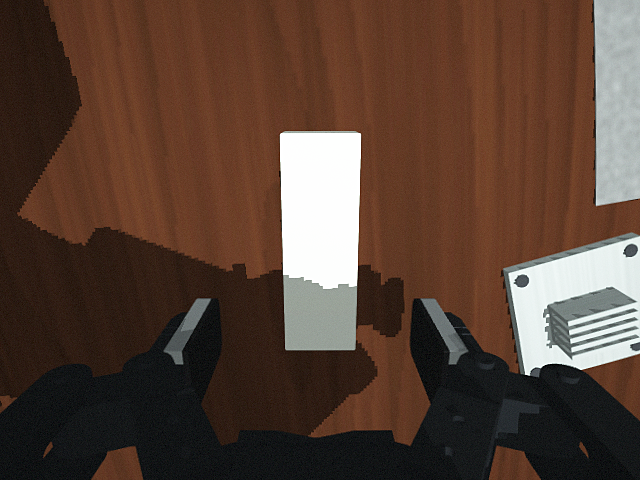

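apply_moves(
  motion="0.6 0 0.001 0.035 0;0.6 0 0.001 0.065 0;0.6 0 0.001 0.075 0;0.6 0 0.001 0.075 0;-1 0 0.001 0.075 0;-1 0 0.001 0.075 0;-1 0 0.001 0.075 0;-1 0 0.001 0.075 0;-1 0 0.001 0.075 0;-1 0 0.001 0.075 0;-1 0 0.001 0.075 0;-1 0 0.001 0.04 0;-1 0 0.001 0 0;-1 0 0.001 0 0",
  squeeze=60,
)

```text
clock: 44.73
eef_pos: [319.4, -314.2, 273.2]
tcp_rot: [3.134, 0.006, 1.474]
contact_force: [1.5, -1.5, -1.2]
opening: 0.44
```

```bash
python3 -c "
from h import *
f=snap('wrist','w26'); plan(((440.8,403,270),-3.056))"
```

```text
t 44.78 pos [ 318.977 -313.8    270.988] yaw 1.4735 rp [3.135 0.006] F [ 0.429 -0.816 -1.914] open 0.438 q1,6 [-0.78 -0.68]
-> (440.8, 403, 270) shift [0.7252, 0.0516, -0.0028] twist -0.5582 rows 18.0
```

View pics/w26.png

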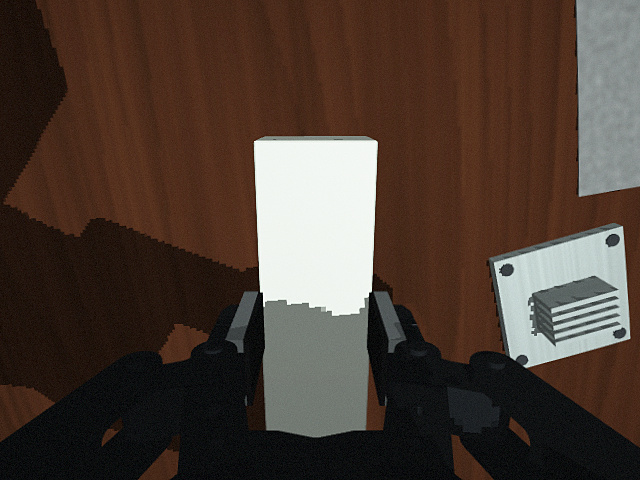

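apply_moves(
  motion="-1 0.04 0.003 -0.003 -0.558;-1 0.08 0.006 -0.003 -0.558;-1 0.12 0.009 -0.003 -0.558;-1 0.16 0.012 -0.003 -0.558;-1 0.2 0.015 -0.003 -0.558;-1 0.24 0.018 -0.003 -0.558;-1 0.28 0.021 -0.003 -0.558;-1 0.32 0.024 -0.003 -0.558;-1 0.36 0.027 -0.003 -0.558;-1 0.4 0.03 -0.003 -0.558;-1 0.44 0.033 -0.003 -0.558;-1 0.48 0.036 -0.003 -0.558;-1 0.52 0.039 -0.003 -0.558;-1 0.56 0.042 -0.003 -0.558;-1 0.6 0.045 -0.003 -0.558;-1 0.64 0.048 -0.003 -0.558;-1 0.68 0.05 -0.003 -0.558;-1 0.725 0.052 -0.003 -0.558;-1 0.725 0.052 -0.003 -0.558;-1 0.725 0.052 -0.003 -0.558",
)

```text
clock: 46.45
eef_pos: [439.7, 405.9, 269.3]
tcp_rot: [3.141, 0.001, -3.054]
contact_force: [-0.1, 0.0, -1.3]
opening: 0.438
```

```bash
python3 -c "
from h import *
f=snap('wrist','w27'); plan(((440.8,403,196),-3.056))
cv2.imwrite('pics/w27c.png',cv2.convertScaleAbs(cv2.imread('pics/w27.png'),alpha=1.5,beta=10))"
```

```text
t 46.5 pos [439.297 404.155 268.983] yaw -3.055 rp [-3.141 -0.001] F [-0.617 -0.974 -1.658] open 0.435 q1,6 [ 0.74 -0.92]
-> (440.8, 403, 196) shift [-0.0015, -0.0012, 0.073] twist 0.0003 rows 2.0
```

View pics/w27c.png

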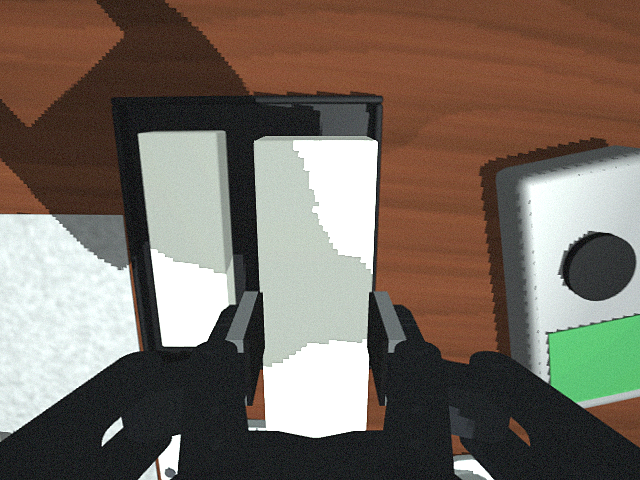

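apply_moves(
  motion="-1 -0.001 -0.001 0.03 0;-1 -0.001 -0.001 0.055 0;-1 -0.001 -0.001 0.07 0;-1 -0.001 -0.001 0.073 0;-1 -0.001 -0.001 0.073 0;0.15 -0.001 -0.001 0.073 0;0.15 -0.001 -0.001 0.073 0;0.15 -0.001 -0.001 0.073 0;0.15 -0.001 -0.001 0.073 0;0.15 -0.001 -0.001 0.03 0;0.15 -0.001 -0.001 -0.01 0;0.15 -0.001 -0.001 -0.01 0",
)

```text
clock: 47.5
eef_pos: [442.9, 404.7, 286.7]
tcp_rot: [3.136, 0.008, -3.057]
contact_force: [1.5, 1.5, 0.5]
opening: 0.574
```

```bash
python3 -c "
from h import *
f=snap('wrist','w28'); st()
cv2.imwrite('pics/w28c.png',cv2.convertScaleAbs(cv2.imread('pics/w28.png'),alpha=1.5,beta=10))
for c in ['scene','side']:
  grab_frame(c)
  for q in ['cover_square','cover_oblong','cover_narrow']: print(c,q,[(d['point'],round(d['conf'],2)) for d in spotter.place_of(q,c)])"
```

```text
t 47.55 pos [442.324 404.09  284.106] yaw -3.0567 rp [3.137 0.006] F [ 0.461 -0.01   0.777] open 0.576 q1,6 [ 0.74 -0.92]
scene cover_square [([476.8, -371.9, -5.0], 0.58)]
scene cover_oblong [([600.0, -373.1, 2.1], 0.9), ([466.2, -710.6, -3.4], 0.83), ([650.1, -520.2, -2.6], 0.59)]
scene cover_narrow [([601.2, 374.8, -0.2], 0.79)]
side cover_square []
side cover_oblong []
side cover_narrow [([601.3, 375.1, -3.3], 0.75)]
```

View pics/w28c.png

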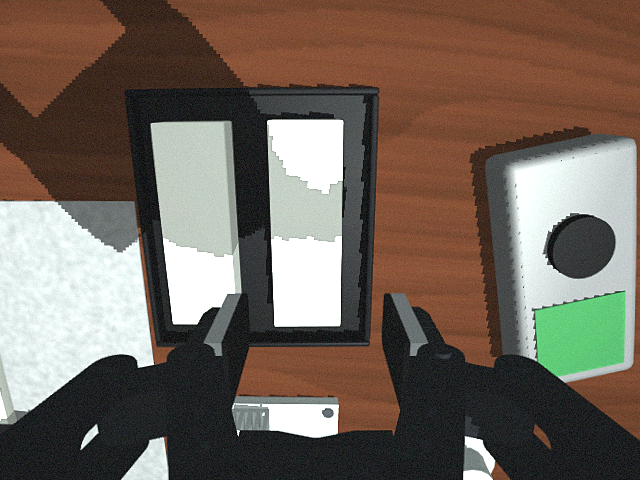

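```bash
python3 -c "
from h import *
plan(((600,374,310),-3.1))"
```

```text
t 47.95 pos [440.723 402.727 278.601] yaw -3.0567 rp [-3.14  -0.002] F [ 0.077  0.199 -0.256] open 0.576 q1,6 [ 0.74 -0.92]
-> (600, 374, 310) shift [-0.1562, -0.0422, -0.0316] twist 0.0138 rows 4.0
```

apply_moves(
  motion="1 -0.03 -0.01 -0.03 0.014;1 -0.07 -0.02 -0.03 0.014;1 -0.11 -0.03 -0.03 0.014;1 -0.15 -0.04 -0.03 0.014;1 -0.156 -0.042 -0.03 0.014;1 -0.156 -0.042 -0.03 0.014;1 -0.156 -0.042 -0.03 0.014",
)

```text
clock: 48.53
eef_pos: [599.5, 374.0, 308.4]
tcp_rot: [-3.141, -0.002, -3.102]
contact_force: [-0.6, 0.3, 0.7]
opening: 1.001
```

```bash
python3 -c "
from h import *
f=snap('wrist','w29'); st()"
```

```text
t 48.58 pos [598.769 374.362 308.632] yaw -3.1006 rp [-3.141 -0.002] F [-0.538  0.44   0.495] open 0.998 q1,6 [ 0.56 -1.06]
```

View pics/w29.png

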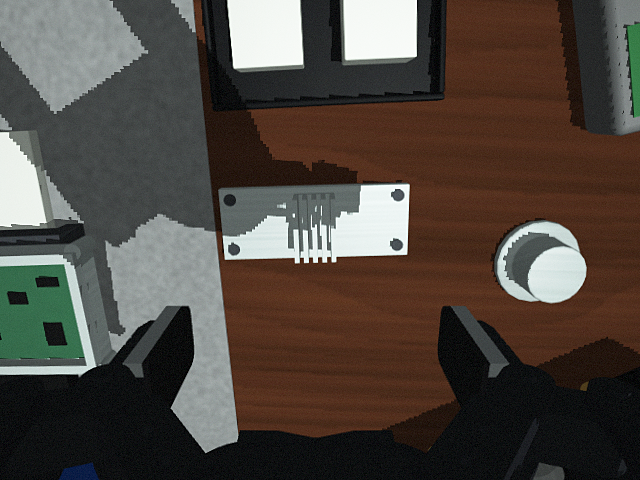

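```bash
cat >> h.py <<'E'
from scipy.optimize import least_squares
def fitrect(g,pts,hx,hy,z,p0):
    """pts TL,TR,BR,BL: signs (-,-),(-,+),(+,+),(+,-) in local x,y"""
    pts=np.array(pts,float); L=np.array([(-hx,-hy),(-hx,hy),(hx,hy),(hx,-hy)])
    def res(p):
        c,sn=np.cos(p[2]),np.sin(p[2])
        return (proj(g,np.c_[p[0]+c*L[:,0]-sn*L[:,1],p[1]+sn*L[:,0]+c*L[:,1],np.full(4,z)])-pts).ravel()
    o=least_squares(res,p0,x_scale=[1,1,.01]); print("fit",np.round(o.x,3),"rms",np.sqrt(np.mean(o.fun**2)).round(2)); return o.x
E
python3 -c "
from h import *
f=grab_frame('wrist')
x=fitrect(f,[(219,189),(409,184),(407,255),(225,261)],24,62,8,[600,374,0])
a=f['img'][:,:,::-1]
cv2.imwrite('pics/w29c.png',cv2.resize(a[170:280,210:420],None,fx=3.5,fy=3.5,interpolation=cv2.INTER_CUBIC))
plan(((x[0],x[1],260),-np.pi+x[2]))
"
```

```text
fit [596.305 372.175   0.07 ] rms 0.66
t 48.63 pos [598.48  374.613 308.992] yaw -3.1 rp [-3.141 -0.002] F [-0.571 -0.475 -0.681] open 0.995 q1,6 [ 0.56 -1.06]
-> (np.float64(596.3047272687246), np.float64(372.1754098511282), 260) shift [0.0022, -0.0023, 0.049] twist -0.0091 rows 2.0
```

View pics/w29c.png

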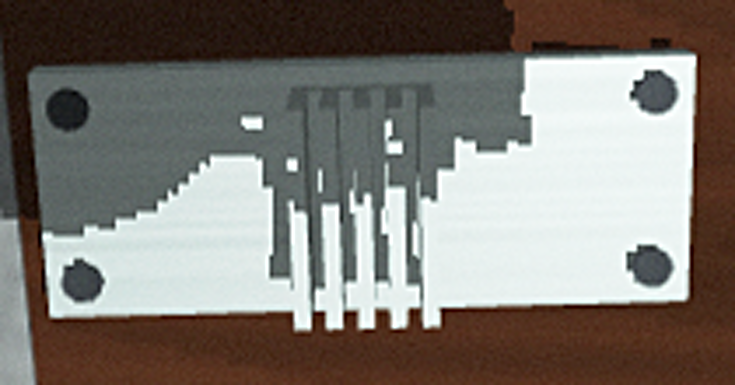

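apply_moves(
  motion="0.6 0.001 -0.001 0.03 -0.009;0.6 0.001 -0.001 0.049 -0.009;0.6 0.001 -0.001 0.049 -0.009;0.6 0.001 -0.001 0.049 -0.009",
)

```text
clock: 48.97
eef_pos: [597.5, 373.7, 260.0]
tcp_rot: [-3.14, -0.003, -3.071]
contact_force: [0.4, -0.2, 0.6]
opening: 0.797
```

```bash
python3 -c "
from h import *
f=snap('wrist','w30'); st()
a=f['img'][:,:,::-1]
cv2.imwrite('pics/w30c.png',cv2.resize(a[180:340,180:460],None,fx=2.8,fy=2.8,interpolation=cv2.INTER_CUBIC))
"
```

```text
t 49.02 pos [598.286 373.984 261.331] yaw -3.0715 rp [-3.142 -0.   ] F [ 0.728 -0.032  0.584] open 0.8 q1,6 [ 0.56 -1.08]
```

View pics/w30c.png

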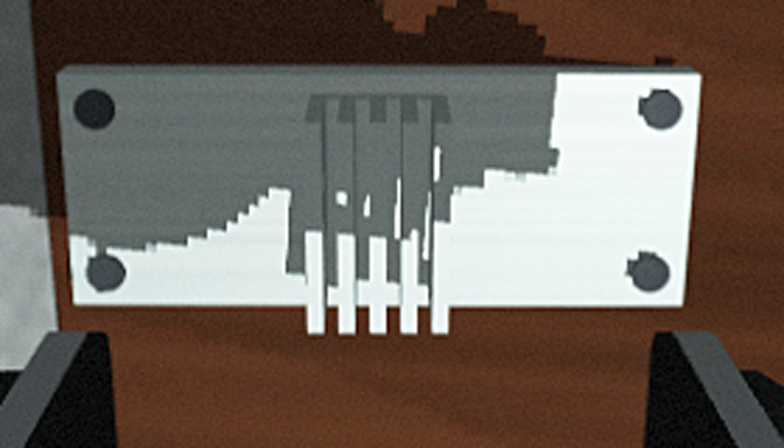

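```bash
python3 -c "
from h import *
f=grab_frame('wrist')
P=lambda l:[(a/2.8+180,b/2.8+180) for a,b in l]
fitrect(f,P([(58,75),(700,74),(684,307),(75,304)]),24,62,8,[600,374,0])
fitrect(f,P([(322,122),(440,122),(448,333),(306,333)]),20,13,30,[600,374,0])
st()
"
```

```text
fit [599.087 372.607   0.068] rms 0.68
fit [598.975 372.546   0.056] rms 2.68
t 49.07 pos [598.801 374.07  262.085] yaw -3.0717 rp [3.141 0.001] F [0.364 0.544 0.088] open 0.8 q1,6 [ 0.56 -1.08]
```

apply_moves(
  motion="0.6 0 -0.0015 0.03 0;0.6 0 -0.0015 0.06 0;0.6 0 -0.0015 0.072 0;0.6 0 -0.0015 0.072 0;0.6 0 -0.0015 0.072 0;-1 0 -0.0015 0.072 0;-1 0 -0.0015 0.072 0;-1 0 -0.0015 0.072 0;-1 0 -0.0015 0.072 0;-1 0 -0.0015 0.072 0;-1 0 -0.0015 0.072 0;-1 0 -0.0015 0.072 0;-1 0 -0.0015 0.072 0;-1 0 -0.0015 0.072 0;-1 0 -0.0015 0.072 0",
  squeeze=60,
)

```text
clock: 50.32
eef_pos: [599.7, 372.2, 190.4]
tcp_rot: [3.141, 0.002, -3.072]
contact_force: [-0.4, -0.4, 6.9]
opening: 0.285
```

```bash
python3 -c "
from h import *
f=snap('wrist','w31'); st()"
```

```text
t 50.37 pos [599.754 372.196 190.454] yaw -3.0724 rp [3.14  0.002] F [-0.287 -0.451  7.307] open 0.287 q1,6 [ 0.55 -1.09]
```

View pics/w31.png

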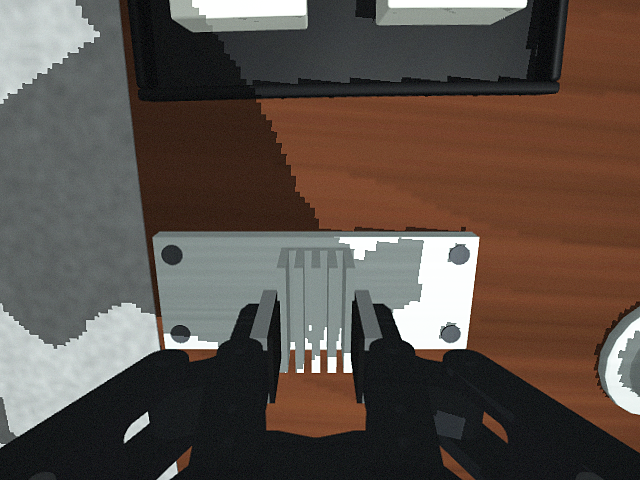

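```bash
python3 -c "
from h import *
f=grab_frame('wrist')
fitrect(f,[(153,237),(479,237),(467,349),(163,349)],24,62,8,[600,374,0])
plan(((780,-158,330),-3.0716))
"
```

```text
fit [597.11  370.84    0.067] rms 1.02
t 50.42 pos [599.768 372.178 190.47 ] yaw -3.0724 rp [3.14  0.002] F [-0.414 -0.017  6.512] open 0.287 q1,6 [ 0.55 -1.09]
-> (780, -158, 330) shift [-0.1435, -0.5412, -0.1398] twist -0.0003 rows 14.0
```

apply_moves(
  motion="-1 0 0 -0.03 0;-1 0 0 -0.07 0;-1 -0.005 -0.02 -0.1 0;-1 -0.015 -0.055 -0.13 0;-1 -0.025 -0.09 -0.14 0;-1 -0.035 -0.13 -0.14 0;-1 -0.045 -0.17 -0.14 0;-1 -0.055 -0.21 -0.14 0;-1 -0.065 -0.25 -0.14 0;-1 -0.075 -0.29 -0.14 0;-1 -0.085 -0.33 -0.14 0;-1 -0.095 -0.37 -0.14 0;-1 -0.105 -0.41 -0.14 0;-1 -0.115 -0.45 -0.14 0;-1 -0.125 -0.49 -0.14 0;-1 -0.135 -0.52 -0.14 0;-1 -0.143 -0.541 -0.14 0;-1 -0.143 -0.541 -0.14 0;-1 -0.143 -0.541 -0.14 0;-1 -0.143 -0.541 -0.14 0",
)

```text
clock: 52.08
eef_pos: [778.8, -157.6, 328.5]
tcp_rot: [3.141, -0.001, -3.073]
contact_force: [-0.2, 0.8, -1.9]
opening: 0.283
```

```bash
python3 -c "
from h import *
f=snap('wrist','w32'); st()
a=f['img'][:,:,::-1]
cv2.imwrite('pics/w32c.png',cv2.resize(cv2.convertScaleAbs(a[60:260,160:480],alpha=1.4),None,fx=2.5,fy=2.5,interpolation=cv2.INTER_CUBIC))"
```

```text
t 52.13 pos [ 778.861 -156.984  328.655] yaw -3.0718 rp [ 3.141 -0.001] F [-0.644  0.641 -1.435] open 0.285 q1,6 [-0.2  -1.84]
```

View pics/w32.png

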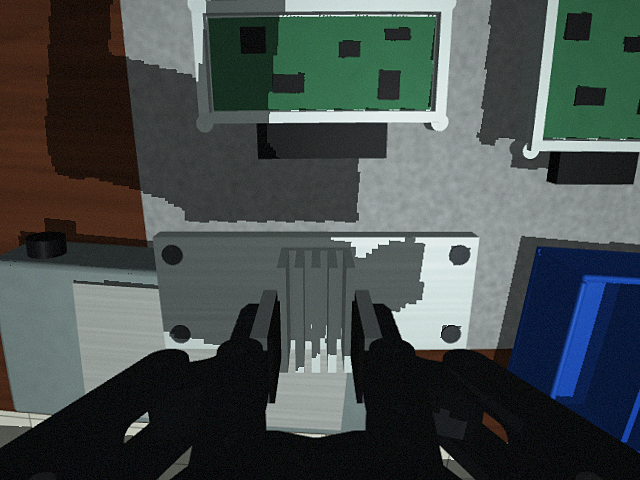

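View pics/w32c.png

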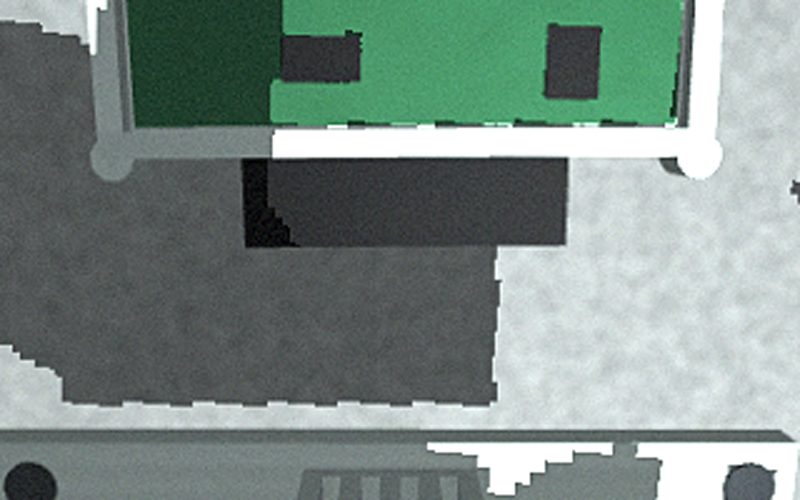

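```bash
python3 -c "
import cv2
a=cv2.imread('pics/w32.png')
cv2.imwrite('pics/w32d.png',cv2.resize(cv2.convertScaleAbs(a[0:70,185:465],alpha=.9),None,fx=2.8,fy=5.6,interpolation=cv2.INTER_CUBIC))
cv2.imwrite('pics/w32e.png',cv2.resize(cv2.convertScaleAbs(a[70:140,185:465],alpha=.9),None,fx=2.8,fy=5.6,interpolation=cv2.INTER_CUBIC))"
```

```text
(no output)
```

View pics/w32d.png

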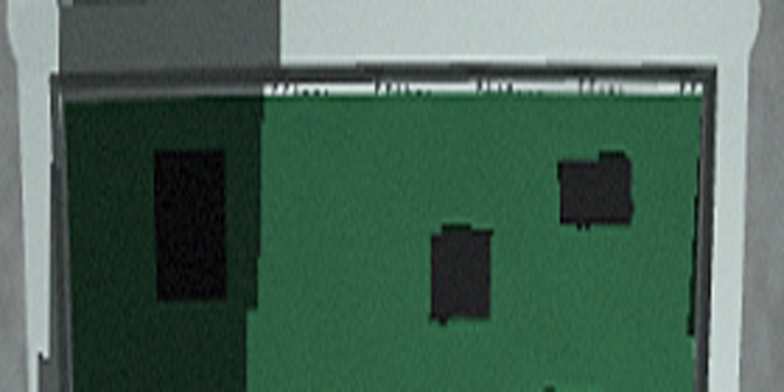

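View pics/w32e.png

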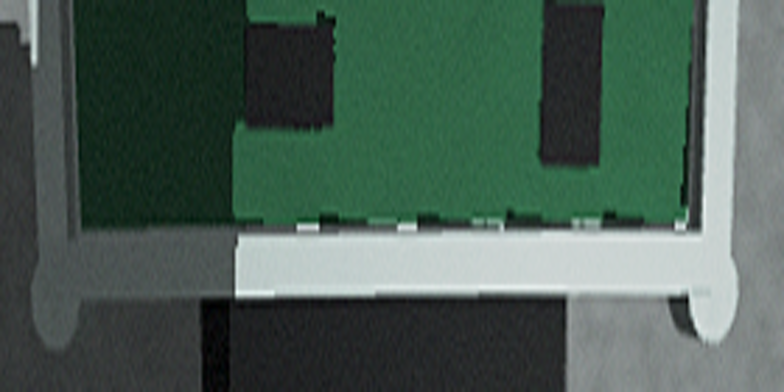

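```bash
python3 -c "
from h import *
f=grab_frame('wrist')
s=st()
x=fitrect(f,[(203.6,13),(441.1,11.8),(435.7,111.1),(210.7,112)],26,64,52,[677,-161,.07])
fitrect(f,[(153.5,237.5),(478.5,237),(467,349),(163,348.5)],24,62,s['eef_pos'][2]-182.4,[777,-158,.07])
a=f['img'][:,:,::-1]
cv2.imwrite('pics/w33c.png',cv2.resize(cv2.convertScaleAbs(a[215:365,140:490],alpha=1.4),None,fx=2.2,fy=2.2,interpolation=cv2.INTER_CUBIC))"
```

```text
t 52.18 pos [ 778.899 -156.715  328.771] yaw -3.0714 rp [ 3.141 -0.   ] F [-0.219 -0.342 -1.331] open 0.282 q1,6 [-0.2  -1.84]
fit [ 679.658 -161.029    0.075] rms 0.56
fit [ 775.661 -158.471    0.068] rms 1.06
```

View pics/w33c.png

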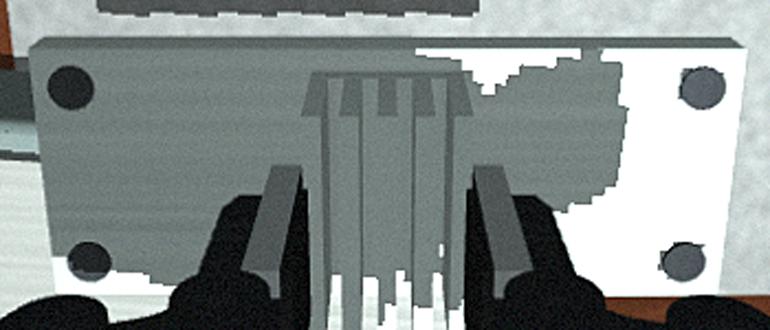

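```bash
python3 -c "
from h import *
f=grab_frame('wrist')
s=st()
def fit4(pts,hx,hy,p0):
    pts=np.array(pts,float); L=np.array([(-hx,-hy),(-hx,hy),(hx,hy),(hx,-hy)])
    def res(p):
        c,sn=np.cos(p[2]),np.sin(p[2])
        return (proj(f,np.c_[p[0]+c*L[:,0]-sn*L[:,1],p[1]+sn*L[:,0]+c*L[:,1],np.full(4,p[3])])-pts).ravel()
    o=least_squares(res,p0,x_scale=[1,1,.01,1]); print(o.x,o.fun)
fit4([(154.1,236.8),(478.6,236.8),(470,349.5),(163.6,349.5)],24,62,[775,-158,.07,146])
fit4([(203.6,13),(441.1,11.8),(435.7,111.1),(210.7,112)],26,64,[677,-161,.07,52])
"
```

```text
t 52.23 pos [ 778.977 -156.604  328.888] yaw -3.0711 rp [ 3.141 -0.   ] F [-0.144  1.503 -1.12 ] open 0.287 q1,6 [-0.2  -1.84]
[ 775.506 -157.817    0.07   147.126] [-1.86   0.377  2.329  0.193 -2.496 -0.447  1.985 -0.224]
[ 679.58  -160.815    0.076   50.71 ] [ 0.419  0.009  0.218 -0.098 -0.263 -0.157 -0.402  0.25 ]
```

```bash
python3 -c "
import cv2
a=cv2.convertScaleAbs(cv2.imread('pics/w32.png'),alpha=1.3)
import numpy as np
L=cv2.resize(a[225:360,145:185],None,fx=4.4,fy=4.4,interpolation=cv2.INTER_CUBIC);R=cv2.resize(a[225:360,450:490],None,fx=4.4,fy=4.4,interpolation=cv2.INTER_CUBIC)
cv2.imwrite('pics/w32f.png',np.hstack([L,R]))"
```

```text
(no output)
```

View pics/w32f.png

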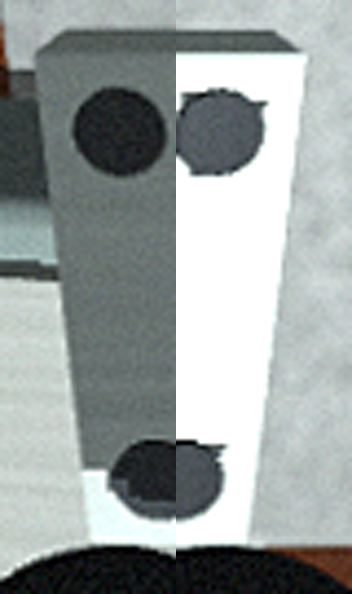

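```bash
python3 -c "
from h import *
f=grab_frame('wrist')
s=st()
P=[(153.2,236.8),(480,236.8),(465.9,349),(165.9,349)]
fitrect(f,P,24,62,s['eef_pos'][2]-182.4,[777,-158,.07])
def fit4(pts,hx,hy,p0):
    pts=np.array(pts,float); L=np.array([(-hx,-hy),(-hx,hy),(hx,hy),(hx,-hy)])
    def res(p):
        c,sn=np.cos(p[2]),np.sin(p[2])
        return (proj(f,np.c_[p[0]+c*L[:,0]-sn*L[:,1],p[1]+sn*L[:,0]+c*L[:,1],np.full(4,p[3])])-pts).ravel()
    o=least_squares(res,p0,x_scale=[1,1,.01,1]); print(o.x,o.fun)
fit4(P,24,62,[775,-158,.07,146])
ex=np.array([np.cos(.07),np.sin(.07)]); 
"
```

```text
t 52.28 pos [ 779.031 -156.672  328.932] yaw -3.0711 rp [ 3.141 -0.   ] F [ 0.379  0.088 -0.262] open 0.285 q1,6 [-0.2  -1.84]
fit [ 775.829 -157.854    0.069] rms 0.35
[ 775.882 -157.85     0.069  146.389] [-0.305  0.203 -0.195  0.459  0.475 -0.277  0.069 -0.444]
```

```bash
python3 -c "
from h import *
plan(((682.8,-159.8,258),-np.pi+.074))
"
```

```text
t 52.28 pos [ 779.031 -156.672  328.932] yaw -3.0711 rp [ 3.141 -0.   ] F [ 0.379  0.088 -0.262] open 0.285 q1,6 [-0.2  -1.84]
-> (682.8, -159.8, 258) shift [0.0962, 0.0037, 0.0709] twist -0.0011 rows 3.0
```

apply_moves(
  motion="-1 0.03 0.001 0.02 -0.001;-1 0.06 0.002 0.04 -0.001;-1 0.085 0.003 0.06 -0.001;-1 0.096 0.0037 0.071 -0.001;-1 0.096 0.0037 0.071 -0.001;-1 0.096 0.0037 0.071 -0.001;-1 0.096 0.0037 0.071 -0.001;-1 0.096 0.0037 0.071 -0.001",
)

```text
clock: 52.95
eef_pos: [684.8, -160.8, 259.3]
tcp_rot: [-3.141, 0.003, -3.069]
contact_force: [0.3, -0.4, -1.7]
opening: 0.288
```

```bash
python3 -c "
from h import *
f=snap('wrist','w34'); st()
a=f['img'][:,:,::-1]
cv2.imwrite('pics/w34c.png',cv2.resize(cv2.convertScaleAbs(a[180:380,130:510],alpha=1.4),None,fx=2.1,fy=2.1,interpolation=cv2.INTER_CUBIC))"
```

```text
t 53.0 pos [ 684.591 -160.793  259.039] yaw -3.0687 rp [-3.141  0.003] F [-0.401 -0.222 -1.507] open 0.286 q1,6 [-0.23 -1.88]
```

View pics/w34c.png

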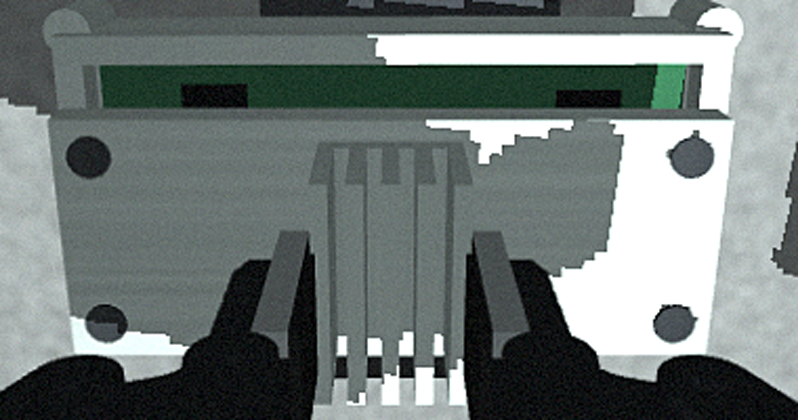

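```bash
python3 -c "
from h import *
f=grab_frame('wrist'); s=st()
R=onz(f,[(170,211),(464.8,211)],52)
C=onz(f,[(130+50/2.1,180+119/2.1),(130+734/2.1,180+121/2.1)],s['eef_pos'][2]-182.4)
print(R,C,np.linalg.norm(R[1]-R[0]),np.linalg.norm(C[1]-C[0]))
e=np.array([np.cos(.073),np.sin(.073),0]);n=np.array([-e[1],e[0],0])
print('mid diff unit-cover along y',((R.mean(0)-C.mean(0))@n),'x center: unit',R.mean(0)@e+26,'cover',C.mean(0)@e+24)
"
```

```text
t 53.05 pos [ 684.305 -160.834  258.735] yaw -3.0688 rp [-3.141  0.002] F [ 0.033  0.497 -1.971] open 0.283 q1,6 [-0.23 -1.88]
[[ 658.204 -227.276   52.   ]
 [ 649.006 -100.263   52.   ]] [[ 662.408 -225.468   76.335]
 [ 653.852 -102.118   76.335]] 127.34579283074147 123.64579849592549
mid diff unit-cover along y 0.3531453331084506 x center: unit 665.9198126835391 cover 668.4307801852557
```

apply_moves(
  motion="-1 0 0 0 0;-1 0 0 0 0;-1 0 0 0 0;-1 0 0 0 0;-1 0 0 0 0;-1 0 0 0 0",
)

```text
clock: 53.55
eef_pos: [683.1, -161.0, 257.6]
tcp_rot: [3.142, -0.0, -3.069]
contact_force: [0.7, 0.6, -1.2]
opening: 0.284
```

```bash
python3 -c "
from h import *
plan(((682.3,-160.3,246),-np.pi+.074))
f=snap('wrist','w35')
a=f['img'][:,:,::-1]
cv2.imwrite('pics/w35c.png',cv2.resize(cv2.convertScaleAbs(a[180:380,130:510],alpha=1.4),None,fx=2.1,fy=2.1,interpolation=cv2.INTER_CUBIC))"
```

```text
t 53.55 pos [ 683.149 -160.95   257.638] yaw -3.0693 rp [ 3.142 -0.   ] F [ 0.687  0.573 -1.249] open 0.284 q1,6 [-0.23 -1.88]
-> (682.3, -160.3, 246) shift [0.0008, 0.0007, 0.0116] twist -0.0005 rows 1.0
```

apply_moves(
  motion="-1 0.0008 0.0007 0.006 0;-1 0.0008 0.0007 0.0116 0;-1 0.0008 0.0007 0.0116 0;-1 0.0008 0.0007 0.0116 0;-1 0.0008 0.0007 0.0116 0;-1 0.0008 0.0007 0.0116 0",
)

```text
clock: 54.1
eef_pos: [682.4, -160.3, 246.2]
tcp_rot: [-3.142, 0.0, -3.069]
contact_force: [-0.5, -0.3, -1.6]
opening: 0.285
```

```bash
python3 -c "
from h import *
f=snap('wrist','w36');st()
a=f['img'][:,:,::-1]
cv2.imwrite('pics/w36c.png',cv2.resize(cv2.convertScaleAbs(a[180:380,130:510],alpha=1.4),None,fx=2.1,fy=2.1,interpolation=cv2.INTER_CUBIC))"
```

```text
t 54.15 pos [ 682.423 -160.311  246.251] yaw -3.0692 rp [-3.141  0.   ] F [ 0.01  -0.743 -1.365] open 0.284 q1,6 [-0.23 -1.88]
```

View pics/w36c.png

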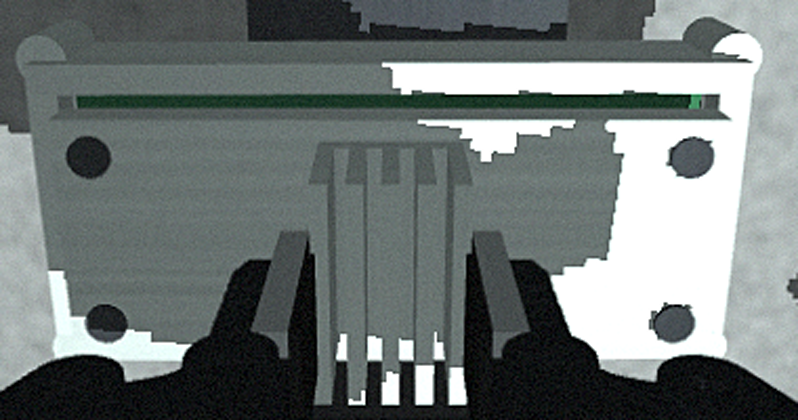

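```bash
python3 -c "
from h import *
f=grab_frame('wrist'); s=st()
R=onz(f,[(157.6,225.2),(472.9,225.2)],52)
C=onz(f,[(130+50/2.1,180+119/2.1),(130+734/2.1,180+120.5/2.1)],s['eef_pos'][2]-182.4)
print(np.linalg.norm(R[1]-R[0]),np.linalg.norm(C[1]-C[0]))
e=np.array([np.cos(.073),np.sin(.073),0]);n=np.array([-e[1],e[0],0])
print('mid diff unit-cover along y',((R.mean(0)-C.mean(0))@n),'x center: unit',R.mean(0)@e+26,'cover',C.mean(0)@e+24,R,C)
"
```

```text
t 54.2 pos [ 682.409 -160.349  246.264] yaw -3.0693 rp [-3.142  0.   ] F [ 0.413 -0.144 -0.661] open 0.282 q1,6 [-0.23 -1.88]
127.73430557408398 123.44697750724974
mid diff unit-cover along y -0.5631594554485226 x center: unit 666.2909067011042 cover 665.7747013303606 [[ 658.553 -227.587   52.   ]
 [ 649.418 -100.18    52.   ]] [[ 659.697 -224.789   63.864]
 [ 651.151 -101.638   63.864]]
```

apply_moves(
  motion="-1 -0.0003 -0.0004 0.001 0;-1 -0.0003 -0.0004 0.003 0;-1 -0.0003 -0.0004 0.005 0;-1 -0.0003 -0.0004 0.006 0;-1 -0.0003 -0.0004 0.007 0;-1 -0.0003 -0.0004 0.007 0",
)

```text
clock: 54.7
eef_pos: [682.5, -160.6, 238.7]
tcp_rot: [3.141, -0.0, -3.069]
contact_force: [-0.1, 0.1, -1.0]
opening: 0.284
```

apply_moves(
  motion="-1 0 0 0.001 0;-1 0 0 0.002 0;-1 0 0 0.003 0;-1 0 0 0.0035 0;-1 0 0 0.0035 0;0 0 0 0.0035 0;0 0 0 0.0035 0;0 0 0 0.0035 0;0 0 0 0.0035 0;0 0 0 -0.02 0;0 0 0 -0.06 0;0 0 0 -0.07 0;0 0 0 -0.07 0",
)

```text
clock: 55.78
eef_pos: [684.1, -161.0, 313.7]
tcp_rot: [-3.139, 0.007, -3.069]
contact_force: [0.6, -0.0, 0.6]
opening: 0.502
```

```bash
python3 -c "
from h import *
f=snap('wrist','w37');st()"
```

```text
t 55.83 pos [ 683.333 -160.841  311.383] yaw -3.0692 rp [-3.14   0.004] F [-0.349  0.454  0.042] open 0.5 q1,6 [-0.23 -1.88]
```

View pics/w37.png

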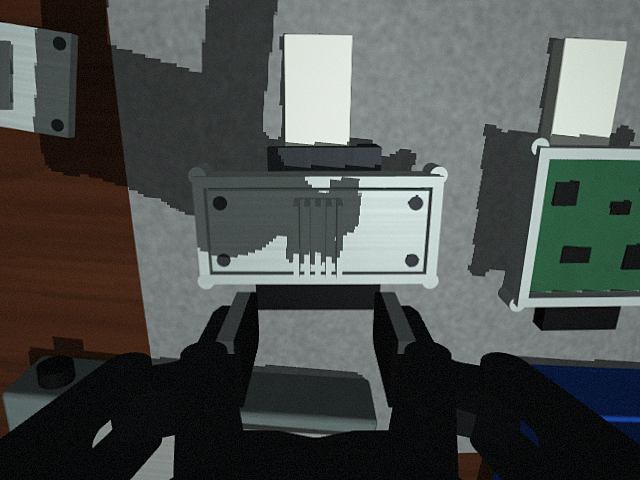

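apply_moves(
  motion="1 0.02 -0.03 0 0;1 0.035 -0.065 0 0;1 0.05 -0.1 0 0;1 0.06 -0.14 0 0;1 0.085 -0.18 0 0;1 0.085 -0.205 0 0;1 0.085 -0.205 0 0;1 0.085 -0.205 0 0;1 0.085 -0.205 0 0",
)

```text
clock: 56.58
eef_pos: [612.4, -370.8, 307.8]
tcp_rot: [3.14, -0.001, -3.07]
contact_force: [0.1, 0.7, -0.2]
opening: 1.0
```

```bash
python3 -c "
from h import *
f=snap('wrist','w38');st()"
```

```text
t 56.63 pos [ 612.672 -370.28   308.044] yaw -3.0688 rp [ 3.14  -0.001] F [-0.121  0.479  0.004] open 1.001 q1,6 [-0.55 -2.19]
```

View pics/w38.png

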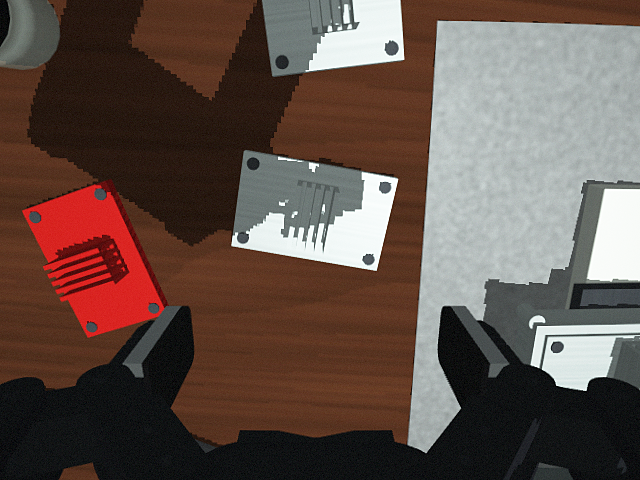

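```bash
python3 -c "
from h import *
f=grab_frame('wrist');s=st()
P=onz(f,[(246,150),(398,178),(377,270),(232,246)],8); print([np.linalg.norm(P[i]-P[(i+1)%4]).round(1) for i in range(4)])
x=fitrect(f,[(246,150),(398,178),(377,270),(232,246)],32,50,8,[601,-373,-.15])
plan(((x[0],x[1],262),-np.pi+x[2]))
a=f['img'][:,:,::-1]
cv2.imwrite('pics/w38c.png',cv2.resize(a[130:290,215:415],None,fx=3.5,fy=3.5,interpolation=cv2.INTER_CUBIC))"
```

```text
t 56.68 pos [ 612.887 -369.948  308.309] yaw -3.0681 rp [ 3.141 -0.001] F [0.19  0.161 0.614] open 1.001 q1,6 [-0.55 -2.19]
[np.float64(98.6), np.float64(64.1), np.float64(99.9), np.float64(64.8)]
fit [ 603.286 -373.111   -0.107] rms 0.62
t 56.68 pos [ 612.887 -369.948  308.309] yaw -3.0681 rp [ 3.141 -0.001] F [0.19  0.161 0.614] open 1.001 q1,6 [-0.55 -2.19]
-> (np.float64(603.2862927599597), np.float64(-373.1111796441777), 262) shift [0.0098, -0.0025, 0.0463] twist 0.0575 rows 2.0
```

View pics/w38c.png

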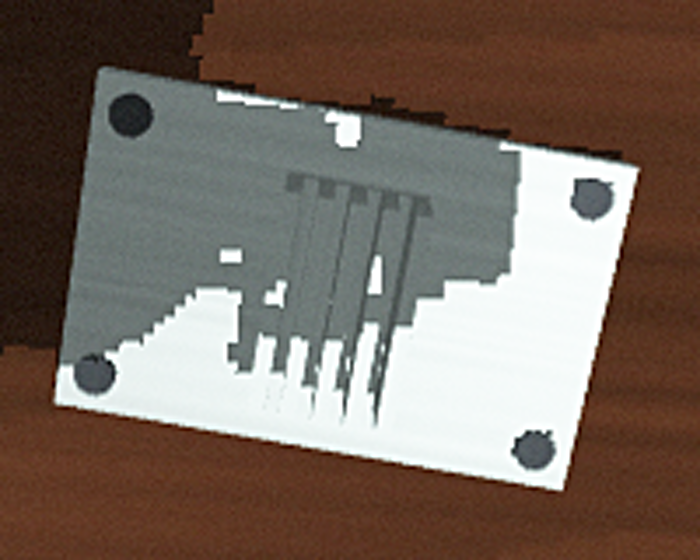

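apply_moves(
  motion="0.6 0.01 -0.002 0.03 0.0575;0.6 0.01 -0.002 0.046 0.0575;0.6 0.01 -0.002 0.046 0.0575;0.6 0.01 -0.002 0.046 0.0575;0.6 0.01 -0.002 0.046 0.0575;0.6 0.01 -0.002 0.046 0.0575",
)

```text
clock: 57.18
eef_pos: [603.8, -373.8, 264.6]
tcp_rot: [-3.141, 0.002, 3.036]
contact_force: [-0.6, -0.1, 0.5]
opening: 0.799
```

```bash
python3 -c "
from h import *
f=snap('wrist','w39');st()"
```

```text
t 57.23 pos [ 603.663 -373.904  264.654] yaw 3.035 rp [-3.141  0.002] F [-0.478 -0.019  0.795] open 0.798 q1,6 [-0.56 -2.02]
```

View pics/w39.png

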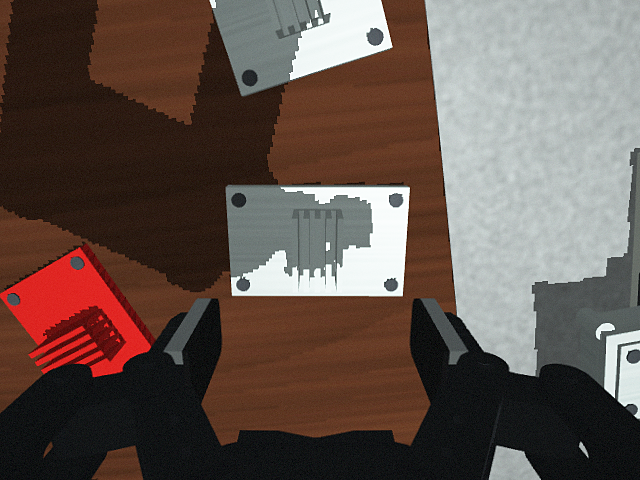

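apply_moves(
  motion="0.4 0.0005 0.001 0.03 0;0.4 0.0005 0.001 0.06 0;0.4 0.0005 0.001 0.073 0;0.4 0.0005 0.001 0.073 0;0.4 0.0005 0.001 0.073 0;-1 0.0005 0.001 0.073 0;-1 0.0005 0.001 0.073 0;-1 0.0005 0.001 0.073 0;-1 0.0005 0.001 0.073 0;-1 0.0005 0.001 0.073 0;-1 0.0005 0.001 0.073 0;-1 0.0005 0.001 0.073 0;-1 0.0005 0.001 0.073 0;-1 0.0005 0.001 0.073 0",
  squeeze=60,
)

```text
clock: 58.4
eef_pos: [603.2, -373.4, 192.1]
tcp_rot: [-3.14, 0.003, 3.033]
contact_force: [-0.4, 0.8, 6.7]
opening: 0.281
```

```bash
python3 -c "
from h import *
f=snap('wrist','w40');st()
e=np.array([np.cos(.073),np.sin(.073)]);p=np.array([653.6,175.5])+103*e; print(p)
plan(((p[0],p[1],330),-np.pi+.073))"
```

```text
t 58.45 pos [ 603.189 -373.4    192.183] yaw 3.0333 rp [-3.14   0.003] F [-0.213  0.598  6.819] open 0.288 q1,6 [-0.56 -2.02]
[756.326 183.012]
t 58.45 pos [ 603.189 -373.4    192.183] yaw 3.0333 rp [-3.14   0.003] F [-0.213  0.598  6.819] open 0.288 q1,6 [-0.56 -2.02]
-> (np.float64(756.3256783541372), np.float64(183.01232365399403), 330) shift [-0.0925, 0.5695, -0.1383] twist -0.0577 rows 15.0
```

View pics/w40.png

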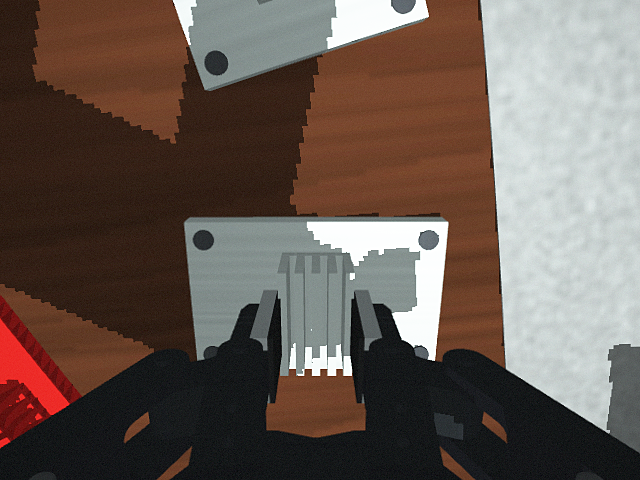

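apply_moves(
  motion="-1 0 0 -0.03 0;-1 0 0 -0.07 0;-1 -0.005 0.03 -0.11 0;-1 -0.01 0.07 -0.138 -0.01;-1 -0.018 0.11 -0.138 -0.02;-1 -0.025 0.15 -0.138 -0.03;-1 -0.031 0.19 -0.138 -0.04;-1 -0.037 0.23 -0.138 -0.058;-1 -0.044 0.27 -0.138 -0.058;-1 -0.05 0.31 -0.138 -0.058;-1 -0.057 0.35 -0.138 -0.058;-1 -0.063 0.39 -0.138 -0.058;-1 -0.07 0.43 -0.138 -0.058;-1 -0.076 0.47 -0.138 -0.058;-1 -0.083 0.51 -0.138 -0.058;-1 -0.09 0.55 -0.138 -0.058;-1 -0.0925 0.5695 -0.138 -0.058;-1 -0.0925 0.5695 -0.138 -0.058;-1 -0.0925 0.5695 -0.138 -0.058;-1 -0.0925 0.5695 -0.138 -0.058",
)

```text
clock: 60.12
eef_pos: [755.7, 182.3, 328.2]
tcp_rot: [-3.141, -0.0, -3.068]
contact_force: [0.2, -0.4, -1.5]
opening: 0.283
```

apply_moves(
  motion="-1 0 0 0 0;-1 0 0 0 0;-1 0 0 0 0;-1 0 0 0 0;-1 0 0 0 0;-1 0 0 0 0",
)

```text
clock: 60.62
eef_pos: [756.0, 182.9, 328.2]
tcp_rot: [3.142, 0.0, -3.068]
contact_force: [0.2, 0.0, -1.2]
opening: 0.284
```

```bash
python3 -c "
from h import *
f=snap('wrist','w41');st()
a=cv2.imread('pics/w41.png')
cv2.imwrite('pics/w41d.png',cv2.resize(cv2.convertScaleAbs(a[0:140,185:465],alpha=.9),None,fx=2.8,fy=4,interpolation=cv2.INTER_CUBIC))
a=cv2.convertScaleAbs(a,alpha=1.3)
cv2.imwrite('pics/w41e.png',cv2.resize(a[205:365,170:465],None,fx=2.7,fy=3.5,interpolation=cv2.INTER_CUBIC))"
```

```text
t 60.67 pos [756.005 183.035 328.126] yaw -3.0679 rp [3.142 0.   ] F [-0.217  1.068 -2.021] open 0.282 q1,6 [ 0.24 -1.41]
```

View pics/w41.png

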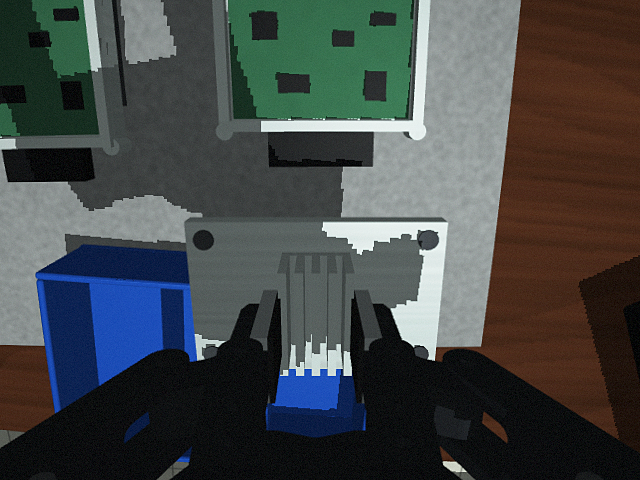

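View pics/w41d.png

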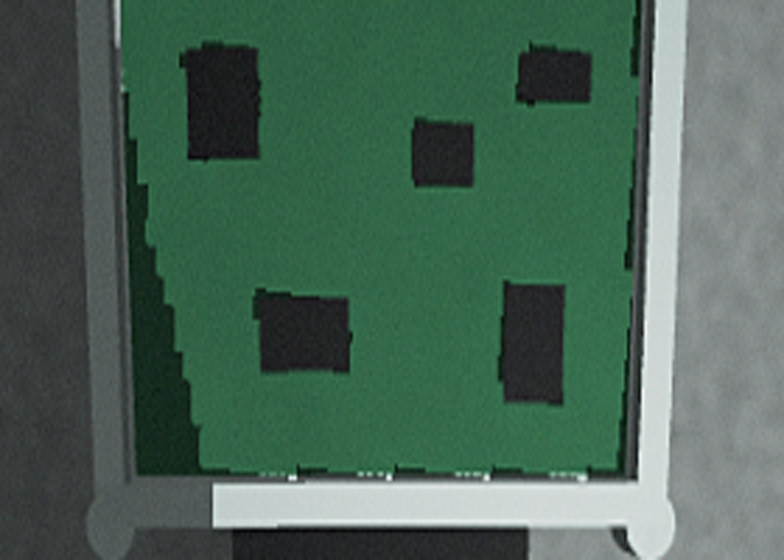

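View pics/w41e.png

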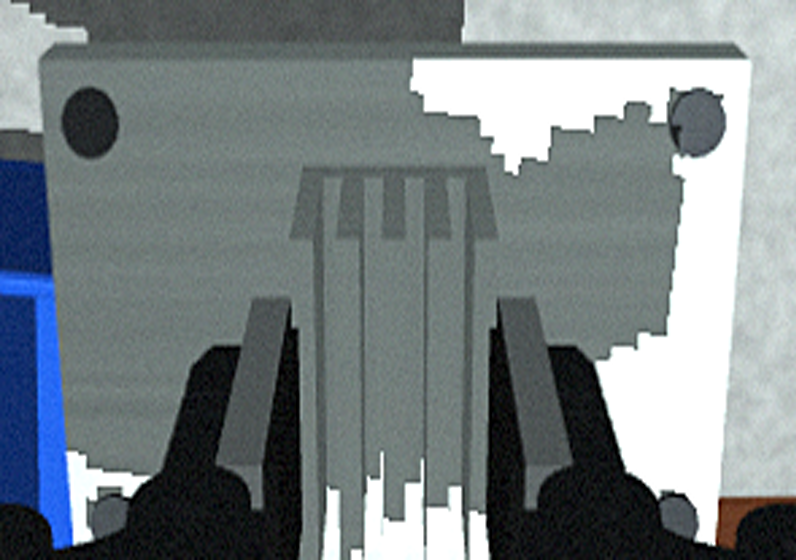

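```bash
cat >> h.py <<'E'
def rel(f,s,rim_pts,rim_side,hxr,cov_pts,hxc,ztop,psi):
    """rim_side +1 if far (+x) inner edge seen, -1 near; returns needed TCP shift (world) measured"""
    e=np.array([np.cos(psi),np.sin(psi),0]);n=np.array([-e[1],e[0],0])
    R=onz(f,rim_pts,52);C=onz(f,cov_pts,s["eef_pos"][2]-ztop)
    print("widths",np.linalg.norm(R[1]-R[0]),np.linalg.norm(C[1]-C[0]),"angles",[round(float(-np.arctan((q[1]-q[0])[0]/(q[1]-q[0])[1])),4) for q in (R,C)])
    du=R.mean(0)-rim_side*hxr*e; dc=C.mean(0)+hxc*e
    d=du-dc; print("unit",du,"cover",dc,"TCP",s["eef_pos"],"shift e,n",d@e,d@n,"world",d, "target TCP",s["eef_pos"][:2]+d[:2])
E
python3 -c "
from h import *
f=grab_frame('wrist');s=st()
rel(f,s,[(231.8,119.5),(413.6,120.3)],1,34,[(184.8,221.9),(447.8,221.9)],32,184.2,.074)"
```

```text
t 60.72 pos [755.992 183.119 328.081] yaw -3.0677 rp [-3.142 -0.   ] F [ 0.04  -0.204 -1.88 ] open 0.287 q1,6 [ 0.24 -1.41]
widths 102.90894655978464 99.56940399905395 angles [0.0691, 0.0729]
unit [653.467 178.223  52.   ] cover [755.456 181.909 143.881] TCP [755.992 183.119 328.081] shift e,n -101.981631559016 3.864729356229249 world [-101.988   -3.686  -91.881] target TCP [654.004 179.433]
```

```bash
python3 -c "
from h import *
plan(((653.8,178.4,260),-np.pi+.072))"
```

```text
t 60.72 pos [755.992 183.119 328.081] yaw -3.0677 rp [-3.142 -0.   ] F [ 0.04  -0.204 -1.88 ] open 0.287 q1,6 [ 0.24 -1.41]
-> (653.8, 178.4, 260) shift [0.1023, 0.0028, 0.0681] twist 0.0006 rows 3.0
```

apply_moves(
  motion="-1 0.03 0.001 0.02 0;-1 0.06 0.002 0.04 0;-1 0.09 0.0028 0.06 0;-1 0.1023 0.0028 0.068 0;-1 0.1023 0.0028 0.068 0;-1 0.1023 0.0028 0.068 0;-1 0.1023 0.0028 0.068 0;-1 0.1023 0.0028 0.068 0;-1 0.1023 0.0028 0.068 0;-1 0.1023 0.0028 0.068 0;-1 0.1023 0.0028 0.068 0;-1 0.1023 0.0028 0.068 0",
)

```text
clock: 61.72
eef_pos: [654.0, 178.4, 260.2]
tcp_rot: [3.142, 0.0, -3.068]
contact_force: [-1.1, 0.2, -0.8]
opening: 0.284
```

```bash
python3 -c "
from h import *
f=snap('wrist','w42');st()
a=cv2.imread('pics/w42.png')
a=cv2.convertScaleAbs(a,alpha=1.3)
cv2.imwrite('pics/w42e.png',cv2.resize(a[165:365,150:485],None,fx=2.35,fy=2.9,interpolation=cv2.INTER_CUBIC))"
```

```text
t 61.77 pos [653.904 178.428 260.125] yaw -3.0677 rp [-3.142  0.   ] F [ 0.228 -0.103 -1.296] open 0.284 q1,6 [ 0.26 -1.38]
```

View pics/w42e.png

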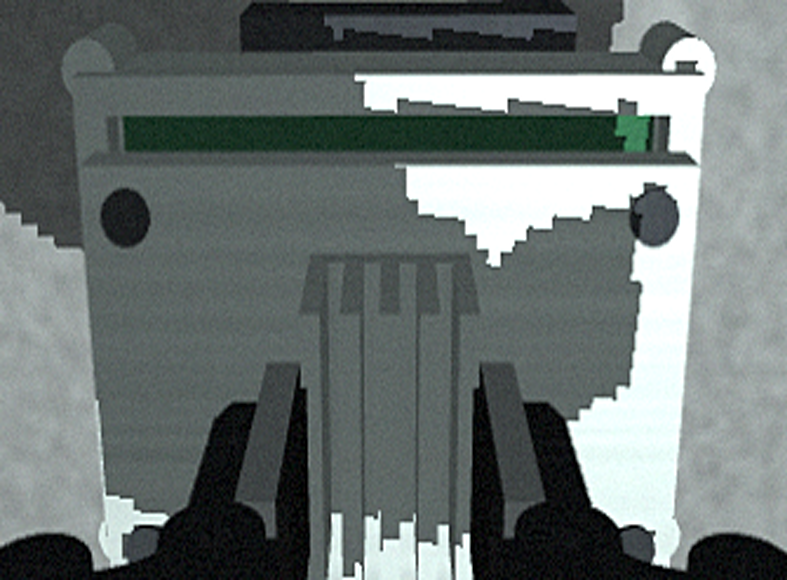

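```bash
python3 -c "
from h import *
f=grab_frame('wrist');s=st()
rel(f,s,[(195.5,204.7),(434.7,204.7)],-1,34,[(184.9,222),(447.9,222)],32,184.2,.072)"
```

```text
t 61.82 pos [653.843 178.432 260.098] yaw -3.0678 rp [3.142 0.   ] F [ 0.176 -0.778 -1.431] open 0.284 q1,6 [ 0.26 -1.38]
widths 103.36508128845907 99.5710550675886 angles [0.073, 0.073]
unit [653.898 176.832  52.   ] cover [653.426 177.312  75.898] TCP [653.843 178.432 260.098] shift e,n 0.4368781618079934 -0.5127024849303646 world [  0.473  -0.48  -23.898] target TCP [654.315 177.952]
```

apply_moves(
  motion="-1 -0.0004 -0.0006 0.006 0;-1 -0.0004 -0.0006 0.012 0;-1 -0.0004 -0.0006 0.012 0;-1 -0.0004 -0.0006 0.012 0;-1 -0.0004 -0.0006 0.012 0;-1 -0.0004 -0.0006 0.012 0",
)

```text
clock: 62.32
eef_pos: [654.3, 177.9, 248.1]
tcp_rot: [3.142, 0.0, -3.068]
contact_force: [0.0, -0.6, -1.5]
opening: 0.283
```

```bash
python3 -c "
from h import *
f=snap('wrist','w43');st()
a=cv2.imread('pics/w43.png')
a=cv2.convertScaleAbs(a,alpha=1.3)
cv2.imwrite('pics/w43e.png',cv2.resize(a[165:265,150:485],None,fx=2.35,fy=5.8,interpolation=cv2.INTER_CUBIC))"
```

```text
t 62.37 pos [654.33  177.904 248.254] yaw -3.0677 rp [3.142 0.   ] F [ 0.772  0.235 -1.401] open 0.29 q1,6 [ 0.26 -1.38]
```

View pics/w43e.png

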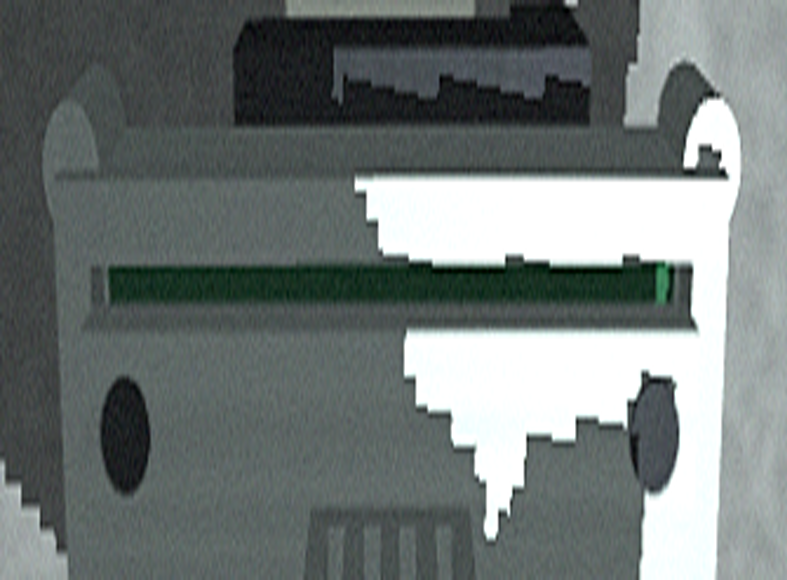

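```bash
python3 -c "
from h import *
f=grab_frame('wrist');s=st()
rel(f,s,[(150+91/2.35,165+265/5.8),(150+692/2.35,165+262/5.8)],-1,34,[(184.9,222),(447.9,222)],32,184.2,.072)"
```

```text
t 62.42 pos [654.308 177.918 248.291] yaw -3.0677 rp [3.142 0.   ] F [ 0.682 -0.401 -1.312] open 0.284 q1,6 [ 0.26 -1.38]
widths 103.55456611188956 99.51264141827816 angles [0.0752, 0.0731]
unit [654.089 176.928  52.   ] cover [653.818 176.811  64.091] TCP [654.308 177.918 248.291] shift e,n 0.2782265731576557 0.09706845120923221 world [  0.271   0.117 -12.091] target TCP [654.579 178.035]
```

apply_moves(
  motion="-1 -0.0003 0 0.002 0;-1 -0.0003 0 0.004 0;-1 -0.0003 0 0.006 0;-1 -0.0003 0 0.008 0;-1 -0.0003 0 0.008 0;-1 -0.0003 0 0.008 0",
)

```text
clock: 62.92
eef_pos: [654.4, 177.9, 239.8]
tcp_rot: [-3.141, -0.001, -3.068]
contact_force: [0.7, 0.1, -1.4]
opening: 0.284
```

apply_moves(
  motion="-1 0 0 0.001 0;-1 0 0 0.002 0;-1 0 0 0.003 0;-1 0 0 0.0035 0;-1 0 0 0.0035 0;0 0 0 0.0035 0;0 0 0 0.0035 0;0 0 0 0.0035 0;0 0 0 0.0035 0;0 0 0 -0.02 0;0 0 0 -0.06 0;0 0 0 -0.07 0;0 0 0 -0.07 0",
)

```text
clock: 64.0
eef_pos: [655.9, 178.3, 314.5]
tcp_rot: [3.14, 0.007, -3.068]
contact_force: [-0.2, 1.2, 0.6]
opening: 0.499
```

```bash
python3 -c "
from h import *
f=snap('wrist','w44');plan(((480,-370,310),-np.pi-.2))"
```

```text
t 64.05 pos [655.14  178.101 312.173] yaw -3.0677 rp [3.141 0.004] F [-0.231 -1.167 -0.466] open 0.501 q1,6 [ 0.26 -1.38]
-> (480, -370, 310) shift [0.2151, -0.5337, 0.0009] twist 0.0872 rows 14.0
```

View pics/w44.png

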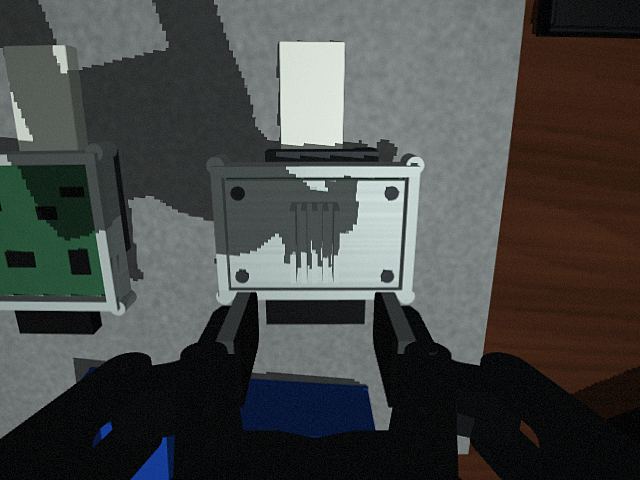

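apply_moves(
  motion="0.6 0.01 -0.035 0 0;0.6 0.025 -0.07 0 0;0.6 0.04 -0.105 0 0;0.6 0.055 -0.14 0 0;0.6 0.07 -0.175 0 0;0.6 0.085 -0.21 0 -0.047;0.6 0.1 -0.245 0 -0.047;0.6 0.115 -0.28 0 -0.047;0.6 0.13 -0.315 0 -0.047;0.6 0.145 -0.35 0 -0.047;0.6 0.16 -0.385 0 -0.047;0.6 0.175 -0.42 0 -0.047;0.6 0.19 -0.455 0 -0.047;0.6 0.2 -0.49 0 -0.047;0.6 0.215 -0.52 0 -0.047;0.6 0.215 -0.534 0 -0.047;0.6 0.215 -0.534 0 -0.047;0.6 0.215 -0.534 0 -0.047;0.6 0.215 -0.534 0 -0.047;0.6 0.215 -0.534 0 -0.047",
)

```text
clock: 65.72
eef_pos: [479.8, -369.1, 309.6]
tcp_rot: [3.14, -0.001, -2.919]
contact_force: [0.2, 0.4, 0.3]
opening: 0.802
```

```bash
python3 -c "
from h import *
f=snap('wrist','w45');st()"
```

```text
t 65.77 pos [ 479.907 -369.118  309.784] yaw -2.9185 rp [ 3.141 -0.   ] F [-0.305  0.488 -0.386] open 0.798 q1,6 [-0.66 -2.45]
```

View pics/w45.png

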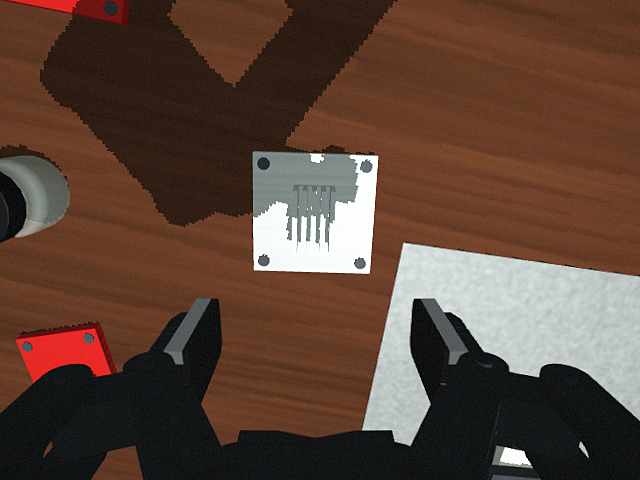

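```bash
python3 -c "
from h import *
f=grab_frame('wrist')
x=fitrect(f,[(252,151),(378,157),(370,274),(254,271)],40,40,8,[476,-370,.2])
plan(((x[0]+.5,x[1]+.9,192),-np.pi+x[2]))"
```

```text
fit [ 473.52  -373.022    0.19 ] rms 0.7
t 65.82 pos [ 479.946 -369.277  309.965] yaw -2.9185 rp [ 3.141 -0.   ] F [-0.3    0.233  0.547] open 0.802 q1,6 [-0.66 -2.45]
-> (np.float64(474.0203119882391), np.float64(-372.12195289893475), 192) shift [0.0064, -0.0015, 0.118] twist 0.0105 rows 3.0
```

apply_moves(
  motion="0.4 0.005 -0.0015 0.03 0.0105;0.4 0.005 -0.0015 0.06 0.0105;0.4 0.005 -0.0015 0.08 0.0105;0.4 0.005 -0.0015 0.08 0.0105;0.4 0.005 -0.0015 0.08 0.0105",
)

```text
clock: 66.23
eef_pos: [475.0, -372.3, 229.5]
tcp_rot: [3.14, -0.001, -2.952]
contact_force: [0.3, -0.4, 0.1]
opening: 0.702
```

```bash
python3 -c "
from h import *
f=snap('wrist','w46');st()"
```

```text
t 66.28 pos [ 475.499 -372.786  230.757] yaw -2.9522 rp [-3.141  0.   ] F [ 0.479 -0.483  0.113] open 0.704 q1,6 [-0.67 -2.43]
```

View pics/w46.png

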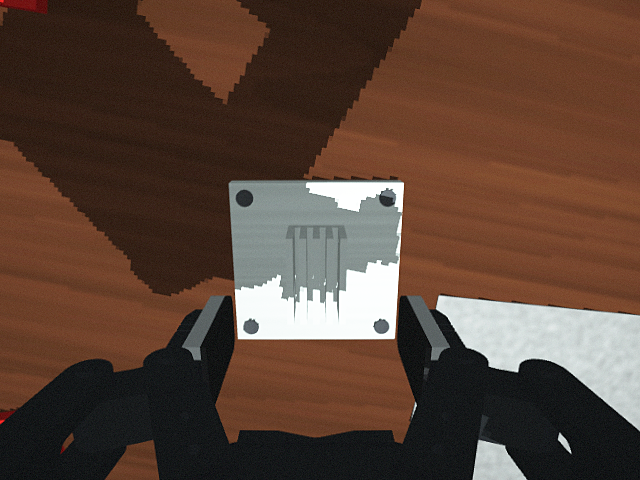

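apply_moves(
  motion="0.4 0 0 0.02 0;0.4 0 0 0.037 0;0.4 0 0 0.039 0;0.4 0 0 0.039 0;-1 0 0 0.039 0;-1 0 0 0.039 0;-1 0 0 0.039 0;-1 0 0 0.039 0;-1 0 0 0.039 0;-1 0 0 0.039 0;-1 0 0 0.039 0;-1 0 0 0.039 0;-1 0 0 0.039 0",
  squeeze=60,
)

```text
clock: 67.37
eef_pos: [475.5, -373.5, 192.8]
tcp_rot: [-3.14, 0.001, -2.953]
contact_force: [-0.5, 2.4, 7.8]
opening: 0.284
```

```bash
python3 -c "
from h import *
f=snap('wrist','w47');st()
plan(((669,7.8,285),-np.pi+.073))"
```

```text
t 67.42 pos [ 475.473 -373.464  192.74 ] yaw -2.9531 rp [-3.14   0.001] F [-0.407  1.066  8.477] open 0.289 q1,6 [-0.67 -2.43]
t 67.42 pos [ 475.473 -373.464  192.74 ] yaw -2.9531 rp [-3.14   0.001] F [-0.407  1.066  8.477] open 0.289 q1,6 [-0.67 -2.43]
-> (669, 7.8, 285) shift [-0.2617, 0.3381, -0.0924] twist 0.0367 rows 11.0
```

View pics/w47.png

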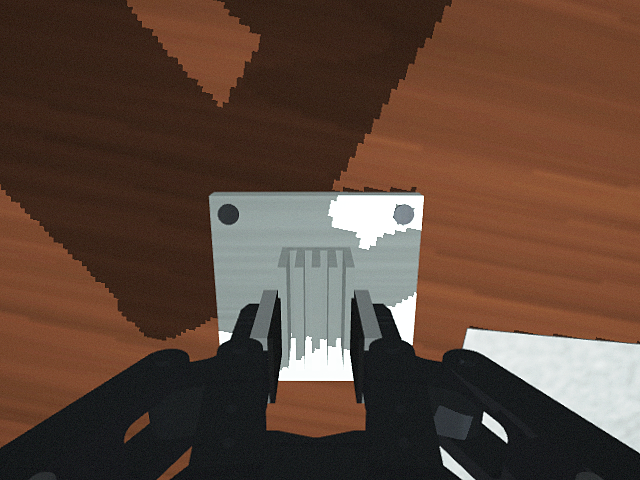

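apply_moves(
  motion="-1 0 0 -0.03 0;-1 0 0 -0.06 0;-1 -0.02 0.03 -0.09 0;-1 -0.045 0.06 -0.092 0.01;-1 -0.07 0.09 -0.092 0.02;-1 -0.095 0.12 -0.092 0.037;-1 -0.12 0.15 -0.092 0.037;-1 -0.14 0.18 -0.092 0.037;-1 -0.165 0.21 -0.092 0.037;-1 -0.185 0.24 -0.092 0.037;-1 -0.21 0.27 -0.092 0.037;-1 -0.23 0.3 -0.092 0.037;-1 -0.25 0.325 -0.092 0.037;-1 -0.2617 0.338 -0.092 0.037;-1 -0.2617 0.338 -0.092 0.037;-1 -0.2617 0.338 -0.092 0.037;-1 -0.2617 0.338 -0.092 0.037;-1 -0.2617 0.338 -0.092 0.037;-1 -0.2617 0.338 -0.092 0.037;-1 -0.2617 0.338 -0.092 0.037",
)

```text
clock: 69.08
eef_pos: [668.4, 6.9, 283.2]
tcp_rot: [-3.142, -0.0, -3.071]
contact_force: [0.2, 0.0, -1.1]
opening: 0.285
```

```bash
python3 -c "
from h import *
f=snap('wrist','w48');st()
a=cv2.imread('pics/w48.png')
a=cv2.convertScaleAbs(a,alpha=1.3)
cv2.imwrite('pics/w48e.png',cv2.resize(a[130:250,180:450],None,fx=2.9,fy=4.8,interpolation=cv2.INTER_CUBIC))"
```

```text
t 69.13 pos [668.426   7.085 283.171] yaw -3.0704 rp [-3.142 -0.   ] F [ 0.077 -0.249 -1.324] open 0.284 q1,6 [ 0.01 -1.63]
```

View pics/w48e.png

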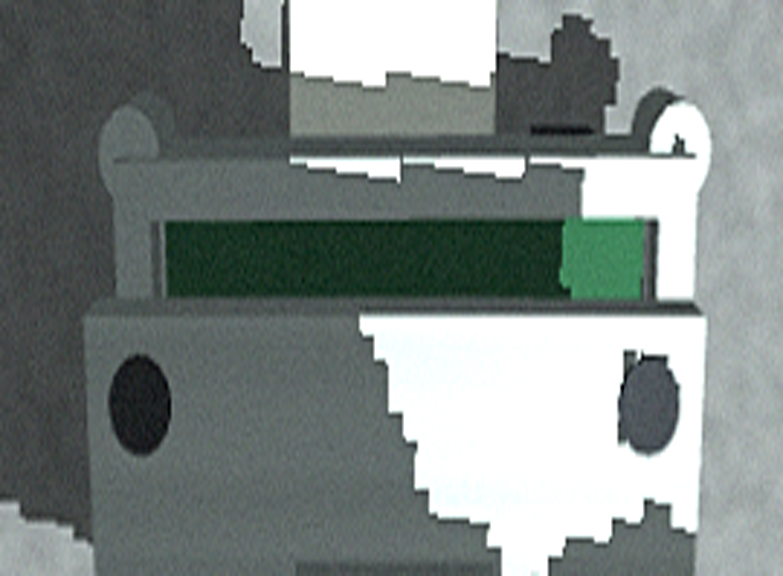

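```bash
python3 -c "
from h import *
f=grab_frame('wrist');s=st()
rel(f,s,[(232.8,175.8),(406.9,175.8)],-1,42,[(209,196.2),(423.4,195.8)],40,184.7,.072)"
```

```text
t 69.18 pos [668.512   7.267 283.189] yaw -3.0702 rp [-3.142  0.   ] F [ 0.01  -0.408 -0.726] open 0.281 q1,6 [ 0.01 -1.63]
widths 83.27512063611812 79.87428289260323 angles [0.0706, 0.0723]
unit [667.071   7.741  52.   ] cover [666.058   5.818  98.489] TCP [668.512   7.267 283.189] shift e,n 1.1486309200065197 1.844896627241843 world [  1.013   1.923 -46.489] target TCP [669.525   9.19 ]
```

apply_moves(
  motion="-1 -0.001 0.0015 0.015 0;-1 -0.001 0.0015 0.03 0;-1 -0.001 0.0015 0.034 0;-1 -0.001 0.0015 0.034 0;-1 -0.001 0.0015 0.034 0;-1 -0.001 0.0015 0.034 0;-1 -0.001 0.0015 0.034 0;-1 -0.001 0.0015 0.034 0;-1 -0.001 0.0015 0.034 0;-1 -0.001 0.0015 0.034 0",
)

```text
clock: 70.02
eef_pos: [669.6, 9.6, 249.4]
tcp_rot: [-3.142, 0.0, -3.069]
contact_force: [0.7, 0.6, -1.4]
opening: 0.285
```

```bash
python3 -c "
from h import *
f=snap('wrist','w49');st()
a=cv2.imread('pics/w49.png')
a=cv2.convertScaleAbs(a,alpha=1.3)
cv2.imwrite('pics/w49e.png',cv2.resize(a[130:250,180:450],None,fx=2.9,fy=4.8,interpolation=cv2.INTER_CUBIC))"
```

```text
t 70.07 pos [669.6     9.551 249.304] yaw -3.0693 rp [-3.142  0.   ] F [ 0.663 -0.079 -2.246] open 0.281 q1,6 [ 0.01 -1.63]
```

View pics/w49e.png

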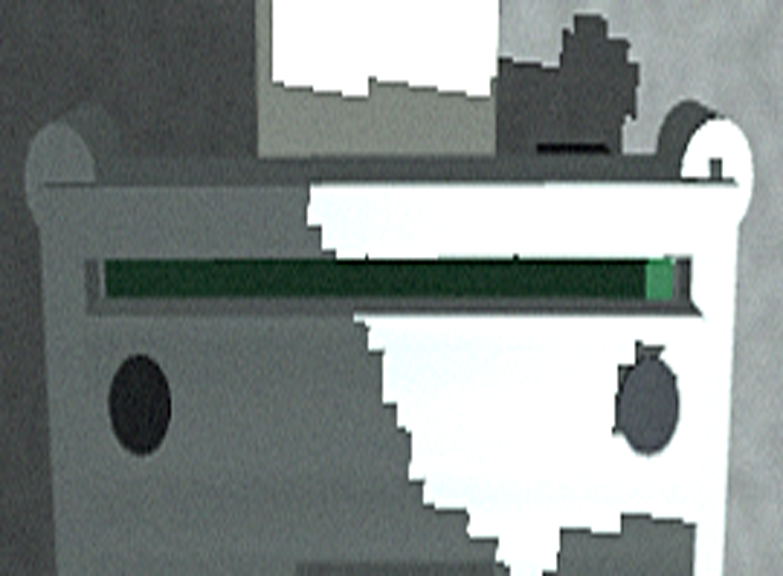

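```bash
python3 -c "
from h import *
f=grab_frame('wrist');s=st()
rel(f,s,[(209.7,184),(418.6,184)],-1,42,[(209,196.2),(423.4,195.8)],40,184.7,.072)"
```

```text
t 70.12 pos [669.594   9.55  249.269] yaw -3.0693 rp [-3.142  0.   ] F [-0.179  0.651 -2.031] open 0.283 q1,6 [ 0.01 -1.63]
widths 83.53994704485534 79.90128499342453 angles [0.0715, 0.0735]
unit [666.918   7.454  52.   ] cover [667.307   8.281  64.569] TCP [669.594   9.55  249.269] shift e,n -0.4481907476807131 -0.7961833911120008 world [ -0.39   -0.826 -12.569] target TCP [669.205   8.724]
```

apply_moves(
  motion="-1 0.0004 -0.0008 0 0;-1 0.0004 -0.0008 0.002 0;-1 0.0004 -0.0008 0.004 0;-1 0.0004 -0.0008 0.006 0;-1 0.0004 -0.0008 0.008 0;-1 0.0004 -0.0008 0.009 0;-1 0.0004 -0.0008 0.009 0;-1 0.0004 -0.0008 0.009 0",
)

```text
clock: 70.78
eef_pos: [669.2, 8.7, 239.9]
tcp_rot: [3.142, -0.0, -3.069]
contact_force: [0.0, -0.1, -1.3]
opening: 0.288
```

apply_moves(
  motion="-1 0 0 0.001 0;-1 0 0 0.002 0;-1 0 0 0.003 0;-1 0 0 0.0033 0;-1 0 0 0.0033 0;0 0 0 0.0033 0;0 0 0 0.0033 0;0 0 0 0.0033 0;0 0 0 0.0033 0;0 0 0 -0.02 0;0 0 0 -0.06 0;0 0 0 -0.09 0;0 0 0 -0.1 0;0 0 0 -0.1 0",
)

```text
clock: 71.95
eef_pos: [670.2, 8.7, 343.7]
tcp_rot: [-3.141, 0.006, -3.069]
contact_force: [-0.2, -0.3, -0.6]
opening: 0.495
```

```bash
python3 -c "
from h import *
f=snap('wrist','w50');st()"
```

```text
t 72.0 pos [669.486   8.696 341.241] yaw -3.0693 rp [-3.141  0.003] F [-0.486 -0.283 -0.734] open 0.501 q1,6 [ 0.01 -1.63]
```

View pics/w50.png

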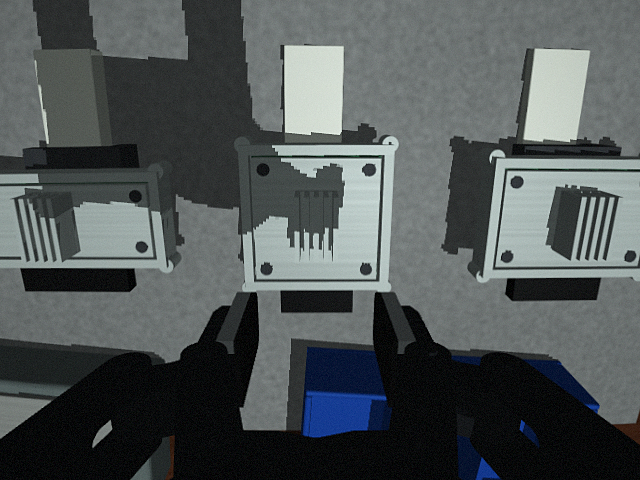

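```bash
python3 -c "
from h import *
f=grab_frame('wrist');s=r.sense()
g=fake(f,s,(534.8,167.7,258.5),-3.0723)
e=np.array([np.cos(.072),np.sin(.072),0]);n=np.array([-e[1],e[0],0])
for P in (onz(g,[[150+325/2.5,264.4],[150+503/2.5,264.4],[150+496/2.5,362]],10),onz(g,[[267,367.2],[350,367.2]],11.5),onz(g,[[150+527/2.5,230+318/2.5]],0)): print(np.c_[P@e,P@n])
f=snap('scene','s3');f2=snap('side','d3')
a=cv2.imread('pics/s3.png');cv2.imwrite('pics/s3c.png',cv2.resize(a[170:320,240:560],None,fx=2.5,fy=2.5,interpolation=cv2.INTER_CUBIC))"
```

```text
[[555.452 107.606]
 [555.587 147.16 ]
 [618.038 146.872]]
[[620.523  98.043]
 [620.661 147.775]]
[[621.186 155.441]]
```

View pics/s3c.png

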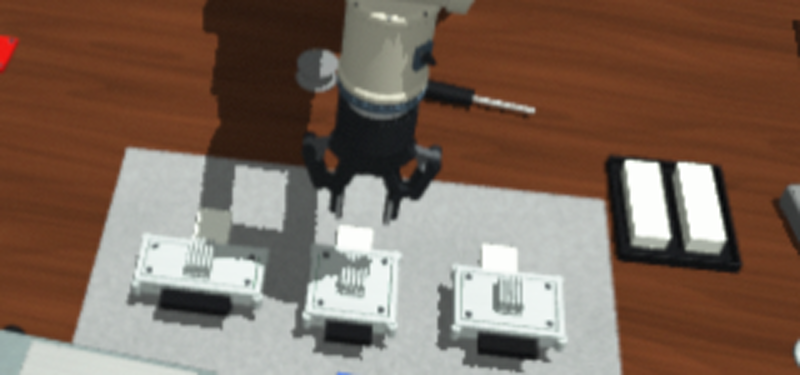

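View pics/d3.png

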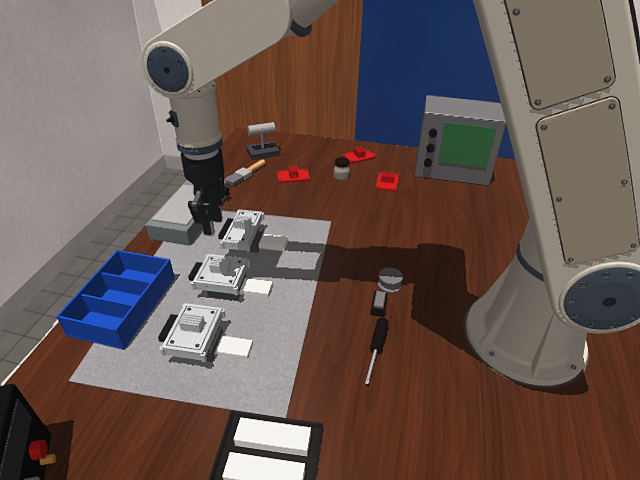

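```bash
python3 -c "
from h import *
plan(((585.5,2.6,225),-np.pi+.072),((585.5,2.6,180),-np.pi+.072))"
```

```text
t 72.15 pos [668.487   8.743 338.004] yaw -3.0692 rp [ 3.141 -0.003] F [-0.159 -0.035 -0.123] open 0.5 q1,6 [ 0.01 -1.63]
-> (585.5, 2.6, 225) shift [0.0829, -0.0002, 0.1133] twist 0.0001 rows 4.0
-> (585.5, 2.6, 180) shift [0.0827, -0.0002, 0.1583] twist 0.0001 rows 5.0
```

apply_moves(
  motion="0.4 0.04 0 0 0;0.4 0.083 0 0.02 0;0.4 0.083 0 0.05 0;0.4 0.083 0 0.08 0;0.4 0.083 0 0.11 0;0.4 0.083 0 0.14 0;0.4 0.083 0 0.157 0;0.4 0.083 0 0.157 0;0.4 0.083 0 0.157 0;0.4 0.083 0 0.157 0;0.4 0.083 0 0.157 0",
)

```text
clock: 73.07
eef_pos: [587.0, 2.7, 184.2]
tcp_rot: [-3.141, 0.002, -3.069]
contact_force: [-0.2, 0.9, -0.2]
opening: 0.699
```

```bash
python3 -c "
from h import *
f=snap('wrist','w51');st()"
```

```text
t 73.12 pos [587.058   2.756 184.355] yaw -3.0692 rp [-3.141  0.002] F [ 0.117 -1.289 -0.791] open 0.698 q1,6 [ 0.   -1.64]
```

View pics/w51.png

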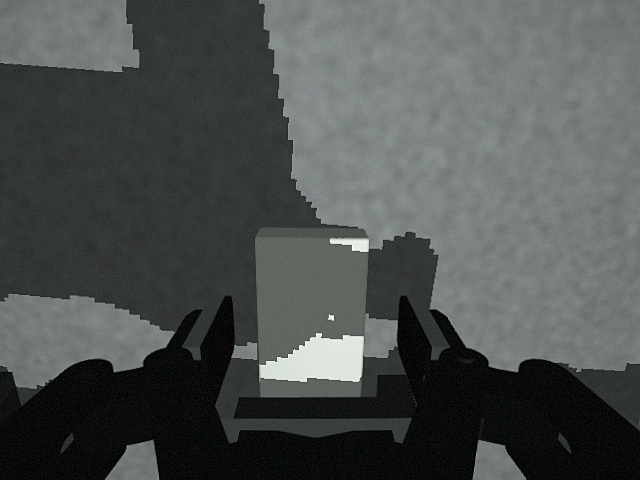

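apply_moves(
  motion="0.4 0 0 0.002 0;-1 0 0 0.002 0;-1 0 0 0.002 0;-1 0 0 0.002 0;-1 0 0 0.002 0;-1 0 0 0.002 0;-1 0 0 0.002 0;-1 -0.001 0 0.002 0;-1 -0.002 0 0.002 0;-1 -0.002 0 0.002 0",
  squeeze=25,
)

```text
clock: 73.95
eef_pos: [587.4, 2.7, 181.8]
tcp_rot: [3.142, -0.003, -3.069]
contact_force: [-8.5, -2.0, 13.0]
opening: 0.458
```

apply_moves(
  motion="-1 -0.001 0 0 0;-1 -0.002 0 0 0;-1 -0.002 0 0 0;0.4 -0.0015 0 0 0;0.4 -0.0015 0 0 0;0.4 -0.0015 0 0 0;0.4 -0.0015 0 -0.02 0;0.4 0.03 0 -0.06 0;0.4 0.04 0 -0.09 0;0.4 0.04 0 -0.09 0;0.4 0.04 0 -0.09 0",
)

```text
clock: 74.87
eef_pos: [549.0, -0.0, 273.3]
tcp_rot: [-3.141, 0.005, -3.069]
contact_force: [0.1, 0.2, 0.0]
opening: 0.699
```

```bash
python3 -c "
from h import *
f=snap('wrist','w52')
plan(((571.3,172,272),-np.pi+.072),((571.3,172,182),-np.pi+.072))"
```

```text
t 74.92 pos [548.911  -0.    271.916] yaw -3.0693 rp [-3.141  0.003] F [-0.321 -0.102 -0.898] open 0.704 q1,6 [-0.   -1.65]
-> (571.3, 172, 272) shift [-0.0348, 0.1699, -0.0] twist 0.0001 rows 5.0
-> (571.3, 172, 182) shift [-0.0345, 0.17, 0.09] twist 0.0001 rows 5.0
```

View pics/w52.png

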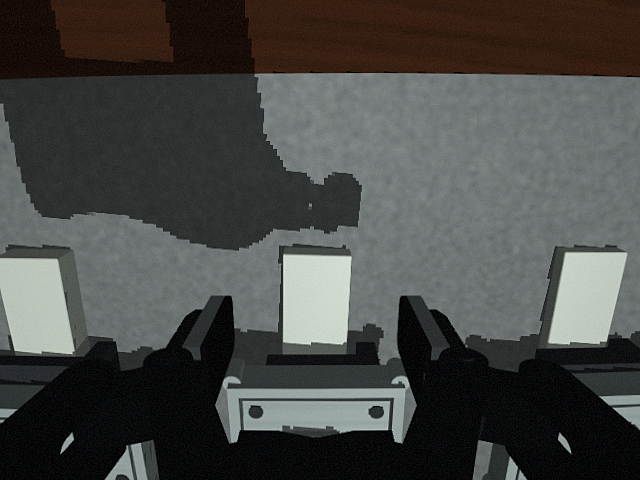

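apply_moves(
  motion="0.4 -0.005 0.04 0 0;0.4 -0.012 0.08 0 0;0.4 -0.02 0.12 0 0;0.4 -0.03 0.16 0 0;0.4 -0.0345 0.17 0.02 0;0.4 -0.0345 0.17 0.05 0;0.4 -0.0345 0.17 0.08 0;0.4 -0.0345 0.17 0.089 0;0.4 -0.0345 0.17 0.091 0;0.4 -0.0345 0.17 0.091 0;0.4 -0.0345 0.17 0.091 0;0.4 -0.0345 0.17 0.091 0",
)

```text
clock: 75.92
eef_pos: [571.5, 172.0, 181.5]
tcp_rot: [3.141, 0.002, -3.07]
contact_force: [0.3, 0.7, -0.1]
opening: 0.699
```

```bash
python3 -c "
from h import *
f=snap('wrist','w53');st()"
```

```text
t 75.97 pos [571.416 171.978 181.601] yaw -3.0697 rp [3.141 0.002] F [-0.069  0.442  0.13 ] open 0.701 q1,6 [ 0.29 -1.35]
```

View pics/w53.png

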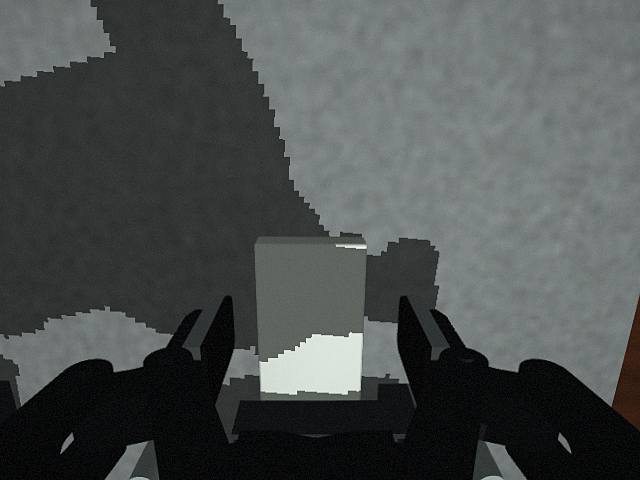

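apply_moves(
  motion="0.4 0 0 0.002 0;-1 0 0 0.002 0;-1 0 0 0.002 0;-1 0 0 0.002 0;-1 0 0 0.002 0;-1 0 0 0.002 0;-1 0 0 0.002 0;-1 -0.001 0 0.002 0;-1 -0.002 0 0.002 0;-1 -0.003 0 0.002 0;-1 -0.003 0 0.002 0",
  squeeze=25,
)

```text
clock: 76.88
eef_pos: [572.0, 172.1, 178.8]
tcp_rot: [-3.141, -0.005, -3.07]
contact_force: [-11.6, -0.5, 15.5]
opening: 0.454
```

apply_moves(
  motion="-1 -0.001 0 0 0;-1 -0.001 0 0 0;0.4 -0.0005 0 0 0;0.4 -0.0005 0 0 0;0.4 -0.0005 0 0 0;0.4 -0.0005 0 -0.02 0;0.4 0.03 0 -0.06 0;0.4 0.04 0 -0.1 0;0.4 0.04 0 -0.14 0;0.4 0.04 0 -0.16 0;0.4 0.04 0 -0.16 0;0.4 0.04 0 -0.16 0",
)

```text
clock: 77.88
eef_pos: [534.4, 169.5, 339.9]
tcp_rot: [3.141, 0.004, -3.069]
contact_force: [0.3, -0.6, 0.0]
opening: 0.706
```

```bash
python3 -c "
from h import *
f=snap('wrist','w54');st();snap('scene','s4');snap('side','d4')
a=cv2.imread('pics/s4.png');cv2.imwrite('pics/s4c.png',cv2.resize(a[170:320,240:560],None,fx=2.5,fy=2.5,interpolation=cv2.INTER_CUBIC))"
```

```text
t 77.93 pos [533.819 169.333 338.237] yaw -3.0693 rp [3.141 0.001] F [ 0.609  0.304 -0.724] open 0.701 q1,6 [ 0.3  -1.34]
```

View pics/w54.png

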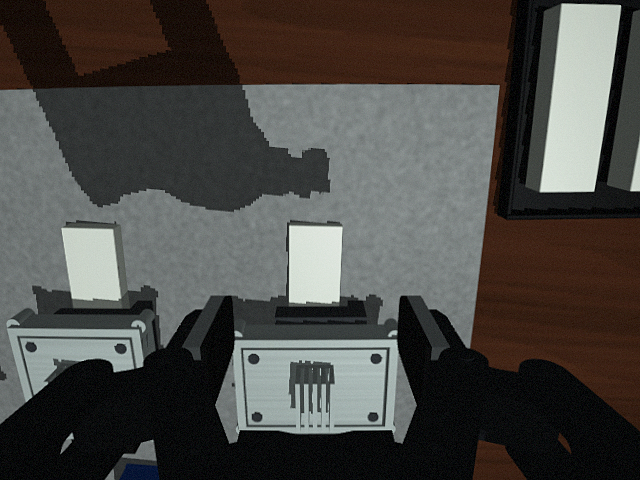

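View pics/s4c.png

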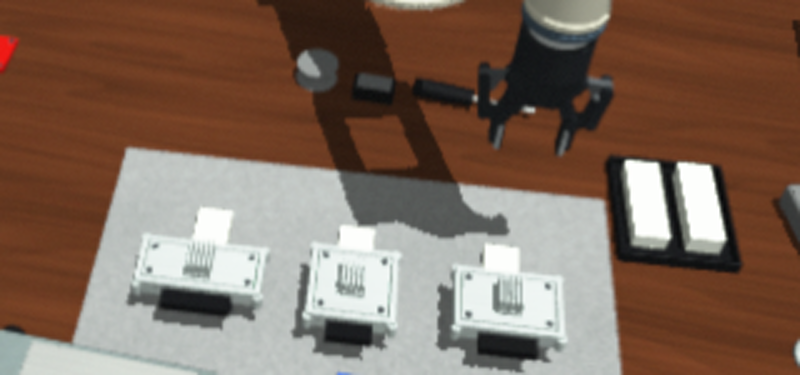

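```bash
python3 -c "
from rig import r
print(r.sign_off())"
```

```text
the job is handed in; nothing more can be done
None
```

The job is handed in at about 78 s of the 210 s allowed. All three stands are packed, the three covers lie in their recesses, and the two spare spacers are in the tray.

**Spacers**
- I measured the slot heights in the wrist camera at about 11.2, 15.1 and 19.2 mm, which match 11.5, 15.5 and 19.5 mm. I took the spacers' thickness order from the pictures.
- I tried only the matching spacer in each slot: spacer_10 under the oblong unit, spacer_14 under the square one, spacer_18 under the narrow one. I did not test that the next thicker size refuses to go in. That part rests on the pictures.
- Each spacer slid in freely, with about 2–7 N of friction. It then stopped firmly at about 16 N at the stop bar, and 65–66 mm stuck out in front of the arm against the nominal 64 mm.
- spacer_22 and spacer_26 lie flat in the tray.

**Covers**
- With the stands packed, the narrow, oblong and square covers went into their recesses, and none touched a rim on the way down.
- I left the red look-alikes alone.

**Checks that disagreed**
- After the covers were on, the square and oblong stands' spacers measured about 1.7 mm off their middle line. I gripped those two again, centred them and pressed them home once more.
- The wrist camera read 1–3 mm off at longer range, so I did the final alignments close up.

The last scene and wrist pictures showed everything in place, with the gripper clear.

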